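# Refit the ink rollers and splined handwheel of a proof press

### The arm

A 6-joint arm with a two-finger parallel gripper is mounted at the origin on the work surface. World frame = base frame: x ahead of the robot, y to its left, z up, the work surface at z = 0. Lengths are in mm, angles in rad, forces in N, time in s.
With the tool pointing down it reaches from about 350 to 975 mm from the base axis. Payload 7.1 kg.
Tool frame: the origin (TCP) lies at the very end of the fingers, on their centre line; the grasp point (between the pads) lies 19 mm behind it (ctrl.grip_point_offset is the distance from the TCP to the grasp point, in mm); x points along the fingers, y is the direction in which the jaws open and shut, and the axes are right-handed (so a half turn about x gives the same grasp; the last joint's range is limited). The gripper opens to 88 mm and grips with 3 to 60 N. Pads are 20 mm wide; open, the fingers measure 115 mm over their backs; the gripper's body (75 mm by 178 mm) begins 61 mm behind the grasp point.
Start: joints at [-1.195, 0.423, 1.63, -0, 1.089, -0.019], TCP at [240.405, -576.897, 222.675] pointing down, gripper open.
Joint ranges: [-3, 3], [-0.9, 2.11], [0.09, 2.58], [-1.31, 4.45], [0.11, 2.69], [-2.54, 2.54]. Speed limits (rad/s): [2.39, 2.39, 3.01, 3.14, 3.14, 3.14].

### API

Orientations are given as a rotation vector (axis times angle).
In Python, from workcell import ctrl, vision, workorder gives the robot as it stands.
- The arm moves only by the shell command python3 -m crank 'ROWS'. ROWS is JSON, a list of rows, each a list of 3 entries, a list of its own where there are three numbers: the shift along the tool's x, y, z in m, then the turn, a rotation vector about the tool's x, y, z in rad, then the finger opening in m, from 0 to 0.0878. In form: [[[dx, dy, dz], [wx, wy, wz], jaw], ...]. A call has exactly 8 rows; each row shifts and turns the commanded pose from where the row before left it, along the tool's axes as they then stand; what a row does not reach is not made up. A row lasts 1/12 s, in which the tool goes at most 41.7 mm and 7.16 degrees, less where a joint would pass 70% of its speed; a pose out of reach is approached as far as the arm can. A call with a gripper value outside its range is refused whole. The fingers move at their own pace and stop on an object; the grip force is fixed at half the most. Time passes only in rows, so rows that do not move let the fingers close, or fill a call up. It gives the time, the measured TCP pose, the force and the opening at its end, in the units of the state.
- ctrl.get_obs(): the state, without advancing time (a new reading comes with each control period).
- vision.get_image(name): name is "scene" or "top" or "wrist"; returns a dict with "img" (420x560x3 uint8, blue, green, red), "mtx" (3x3 intrinsics, pixels), "rvec" (rotation vector, rad) and "tvec" (3), from world to camera coordinates, as OpenCV has them; the wrist camera has in their place "hand_eye" (4x4, takes a point from camera to tool coordinates, whose origin is the TCP and whose axes are the tool frame's). Camera axes: x right, y down, z forward; pixel columns grow to the right and rows downward; lengths in mm; the calibration is good to about 2 mm. A picture is of the moment at which its call begins: read the wrist's pose just before it. There is no depth.
- workorder.close_job(): hands the job in, once; it reports no verdict.
The state is a dict: "t": time; "qpos": joint angles; "qvel": joint speeds; "joint_torque": joint torques, N m; "ee_pos": TCP position; "orientation": TCP orientation; "ft_force": force on the tool from outside, world axes, zero at the start; "moment": the same for the moment, N m; "width": finger opening in mm.
Only numpy, scipy, OpenCV 4.12 (cv2) and the standard library are available. Lean on these libraries where they do the work, as an engineer would, in place of code of your own. Each camera call takes 0.05 s, during which the arm holds its last target.

### The job

Put the cleaned inking carriage back into working order. Try the rollers from the drying rack with a light nudge on the glass slab: lay the ones that roll on true in the carriage's saddles and the ones that rock back in the steel tray, and keep your grip on the soft rubber light (under 20 N). Turn and press the handwheel until it drops fully home on its splined spindle and, once all the rollers are sorted, turn it clockwise to its stop so that the keepers lock the rollers in; leave the other things on the table where they are.

Things in the scene. Friction and masses are not known exactly. Their poses are not given: they have to be found in the camera images.
- roller_k: ink roller, one of up to five alike (None: absent): brown rubber face 32 mm diameter, 80 mm long, on a 10 mm steel shaft that sticks out 24 mm at both ends (128 mm overall); 0.18 to 0.28 kg. Origin at its middle on its axis, x along the axis. True, or with a core bent inside the rubber, which does not show: see slab_top. A finger must not squeeze it with more than 20 N
- roller_m: ink roller, one of up to five alike (None: absent): brown rubber face 32 mm diameter, 80 mm long, on a 10 mm steel shaft that sticks out 24 mm at both ends (128 mm overall); 0.18 to 0.28 kg. Origin at its middle on its axis, x along the axis. True, or with a core bent inside the rubber, which does not show: see slab_top. A finger must not squeeze it with more than 20 N
- roller_p: ink roller, one of up to five alike (None: absent): brown rubber face 32 mm diameter, 80 mm long, on a 10 mm steel shaft that sticks out 24 mm at both ends (128 mm overall); 0.18 to 0.28 kg. Origin at its middle on its axis, x along the axis. True, or with a core bent inside the rubber, which does not show: see slab_top. A finger must not squeeze it with more than 20 N
- roller_s: ink roller, one of up to five alike (None: absent): brown rubber face 32 mm diameter, 80 mm long, on a 10 mm steel shaft that sticks out 24 mm at both ends (128 mm overall); 0.18 to 0.28 kg. Origin at its middle on its axis, x along the axis. True, or with a core bent inside the rubber, which does not show: see slab_top. A finger must not squeeze it with more than 20 N
- roller_v: ink roller, one of up to five alike (None: absent): brown rubber face 32 mm diameter, 80 mm long, on a 10 mm steel shaft that sticks out 24 mm at both ends (128 mm overall); 0.18 to 0.28 kg. Origin at its middle on its axis, x along the axis. True, or with a core bent inside the rubber, which does not show: see slab_top. A finger must not squeeze it with more than 20 N
- handwheel: loose black handwheel, 112 mm over its rim (rim and 4 spokes 4 to 16 mm above the underside), round aluminium hub 42 mm diameter, 52 mm high, closed on top; 0.3 kg; starts on the table. Origin: centre of the hub's underside, z up. Below, a socket 28 mm deep: round bore 20 mm with 4 spline slots along its x and y, towards the spokes. Fits a quarter turn apart, within 4 degrees. Grip by the hub
- carriage: green inking carriage, fixed, base 150 by 340 mm: two cheeks 52 mm either side of its middle line, each with 3 saddle slots 16 mm wide, 14 mm deep, tops 74 mm high. Origin on the table below the middle saddle; x along the axes of fitted rollers, y towards the spindle. Steel keeper tongues on the cheeks (to 79 mm) stand beside the slots and slide along y over them as the spindle turns
- saddle_right (a point): the point where the middle of a roller lies in the saddle farthest from the spindle (65 mm above the table); axes as the carriage's. Roller shafts lie in the slots with 3 mm play either side
- saddle_mid (a point): the same for the middle saddle, 64 mm from the others
- saddle_left (a point): the same for the saddle nearest the spindle
- spindle_seat (a point): on the spindle axis at the shoulder under the seated handwheel, 45 mm above the table, 169 mm from the carriage's origin along its y. Its x and y turn with the spindle and run along the 4 splines (28 mm across, 7 mm wide, 0 to 18 mm above this point); then a round pilot 18 mm thick, tapering to 12 mm, up to 26 mm. On the pilot the wheel's underside stays 18 mm up until slots meet splines
- spindle (a joint): turn of the spindle in rad, growing clockwise seen from above: keepers open below 0.4, stop (keepers closed) at 1.4; starts between 0 and 0.25. Stiff: about 0.35 N m to turn, stays where it is left
- rack: wooden drying rack, fixed, 130 by 296 mm: two rails with five notches 58 mm apart along its y in which the rollers start, their axes along its x, 41 mm above the table. Origin on the table at its centre
- slab_top (a point): centre of the top of the glass slab, 12 mm above the table, 130 mm along x by 200 along y inside a wooden frame 5 mm higher. Rollers lie along x and roll along y. Nudged to 0.08 m/s, a true roller rolls on some 30 mm (15 at least) and stays; a bent one (heavy on one side) rocks back and settles where it began, within 8 mm; about 0.8 s a swing
- tray: open steel tray for rejected rollers, fixed, 152 (x) by 190 (y) mm outside, walls 40 mm high and 4 mm thick, floor 4 mm; origin under its centre
- ink_red: ink tin, red lid, 71 mm diameter, 50 mm high; bystander, leave alone
- ink_black: ink tin with black lid, same size; bystander
- ink_blue: ink tin with blue lid, same size; bystander
- solvent: clear bottle with red cap, 64 mm diameter, 150 mm high; bystander
- brayer: wooden-handled hand roller lying down; bystander
- ink_knife: ink spatula lying down; bystander
- lino_block: mounted lino block 90 by 120 by 22 mm; bystander
Things that resemble listed ones, but are neither listed nor needed, are in the scene too. What is shaped like the roller_s but red is not meant.

How it is judged:
By the outcome, as a careful person would: the job done as asked, in the order asked, and still so for the second after the job is handed in, with the robot touching nothing.
Of roller_k, roller_m, roller_p, roller_s, roller_v only 3 to 4 are there at a start; the rules pass over those that are not, and their reading is None.
At some moment in a run one of handwheel may be knocked a few centimetres aside while the robot is not near it.
Once in a run the grip may slacken for a moment while it holds something.
It also fails if it takes over 210 s, if anything falls off the work surface, if the arm or the gripper's body presses on something with over 40 N, if the wrist force passes 120 N, or if a joint passes its speed limit or range.

## Working session

There is one attempt and no reset: what is moved stays moved. The work goes in short steps, Python scripts to look and compute and a shell command to move; the robot and the scene stay as the last step left them, time stands still between calls to the robot, and variables do not carry over. Pictures are saved under pics/ and viewed, and the job is handed in when it is done.

```bash
ls -la; mkdir -p pics; cat > h.py <<'E'
import numpy as np, cv2
from scipy.spatial.transform import Rotation as R
from workcell import ctrl, vision, workorder
def snap(n,f,scale=1.0):
    o=ctrl.get_obs(); d=vision.get_image(n); im=d["img"]
    cv2.imwrite("pics/"+f,im if scale==1 else cv2.resize(im,None,fx=scale,fy=scale,interpolation=cv2.INTER_CUBIC)); return o,d
def cam(o,d):
    "returns K, Rcw (world->cam), t"
    K=np.array(d["mtx"],float)
    if "rvec" in d:
        Rm=cv2.Rodrigues(np.array(d["rvec"],float))[0]; t=np.array(d["tvec"],float).ravel()
    else:
        H=np.array(d["hand_eye"],float); T=np.eye(4); T[:3,:3]=R.from_rotvec(o["orientation"]).as_matrix(); T[:3,3]=o["ee_pos"]
        W=np.linalg.inv(T@H); Rm=W[:3,:3]; t=W[:3,3]
    return K,Rm,t
def ray(c,u,v,z):
    K,Rm,t=c; dr=Rm.T@np.linalg.solve(K,[u,v,1.0]); C=-Rm.T@t
    s=(z-C[2])/dr[2]; return C+s*dr
def proj(c,p):
    K,Rm,t=c; q=K@(Rm@np.array(p,float)+t); return q[:2]/q[2]
def st():
    o=ctrl.get_obs(); 
    for k in ("t","ee_pos","orientation","ft_force","width"): print(k,np.round(o[k],3))
    print(np.round(R.from_rotvec(o["orientation"]).as_matrix(),3)); return o
E
python3 - <<'E'
from h import *
o=st(); print(ctrl.grip_point_offset, [x for x in dir(ctrl) if x[0]!='_'])
for n in("scene","top","wrist"):
    o,d=snap(n,n+"0.png",1.4)
    K,Rm,t=cam(o,d); print(n,K.round(1).tolist(),(-Rm.T@t).round(0),Rm.round(2).tolist())
E
```

```text
total 12
drwxr-xr-x  3 agent agent 4096 Dec  7 16:30 .
drwxr-xr-x 23 root  root  4096 Dec  7 16:30 ..
drwxr-xr-x  2 agent agent 4096 Dec  7 16:30 pics
t 0.0
ee_pos [ 240.196 -576.396  221.903]
orientation [ 2.005  0.403 -2.006]
ft_force [-0.496 -0.598  0.297]
width 88.047
[[-0.001  0.385 -0.923]
 [ 0.001 -0.923 -0.385]
 [-1.    -0.002 -0.   ]]
18.700000000000003 ['Unreachable', 'get_obs', 'grip_point_offset']
scene [[430.4, 0.0, 283.5], [0.0, 430.4, 212.4], [0.0, 0.0, 1.0]] [1254. -483. 1085.] [[0.54, 0.84, 0.01], [0.64, -0.41, -0.65], [-0.54, 0.36, -0.76]]
top [[530.8, 0.0, 269.9], [0.0, 530.8, 206.7], [0.0, 0.0, 1.0]] [ 412.   18. 1605.] [[-0.0, -1.0, 0.0], [-1.0, 0.0, -0.07], [0.07, -0.0, -1.0]]
wrist [[341.8, 0.0, 278.7], [0.0, 341.8, 206.8], [0.0, 0.0, 1.0]] [ 312. -547.  383.] [[0.39, -0.92, -0.0], [-0.88, -0.37, 0.29], [-0.26, -0.11, -0.96]]
```

View pics/scene0.png

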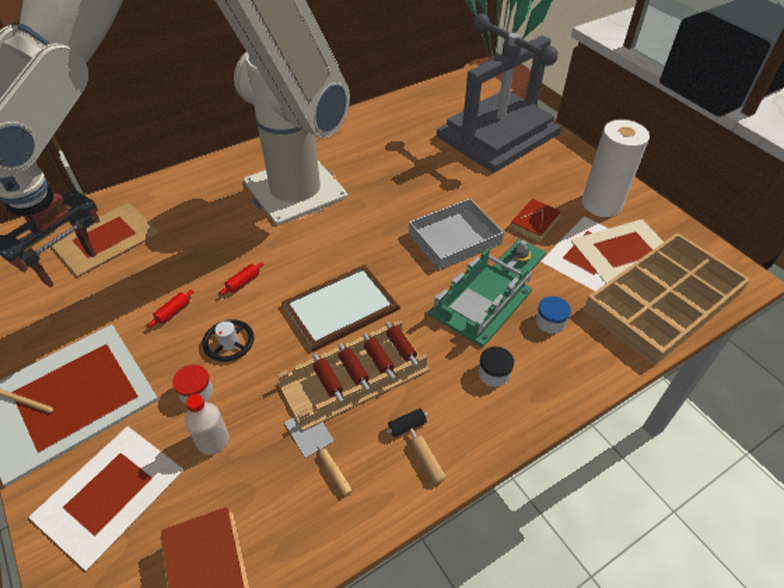

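View pics/top0.png

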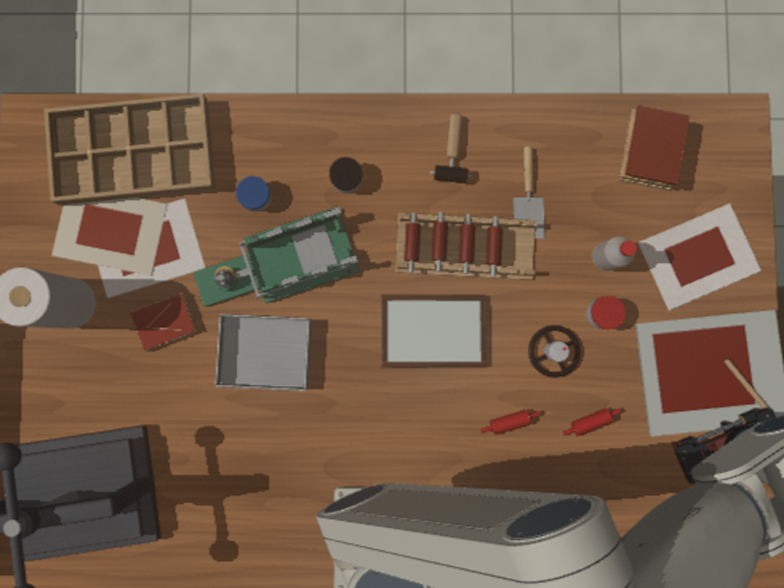

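View pics/wrist0.png

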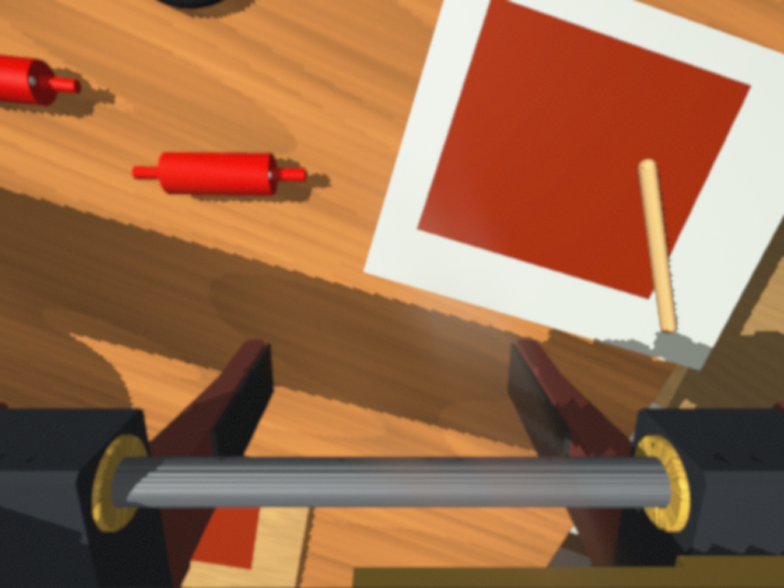

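```bash
python3 - <<'E'
from h import *
o=ctrl.get_obs(); d=vision.get_image("top"); im=d["img"]
cv2.imwrite("pics/topA.png",cv2.resize(im[130:290,130:430],None,fx=2.66,fy=2.66,interpolation=cv2.INTER_CUBIC))
c=cam(o,d); hsv=cv2.cvtColor(im,cv2.COLOR_BGR2HSV)
def comps(name,m,z,amin=60,box=(0,0,560,420)):
    m=m.astype(np.uint8); mm=np.zeros_like(m); x0,y0,x1,y1=box; mm[y0:y1,x0:x1]=m[y0:y1,x0:x1]
    for ct in cv2.findContours(mm,cv2.RETR_EXTERNAL,cv2.CHAIN_APPROX_NONE)[0]:
        if cv2.contourArea(ct)<amin: continue
        pts=np.array([ray(c,u+0.0,v+0.0,z)[:2] for u,v in ct[:,0]],np.float32)
        (cx,cy),(w,h),a=cv2.minAreaRect(pts); print(name,"px",ct[:,0].mean(0).round(0),"c",round(cx,1),round(cy,1),"wh",round(w,1),round(h,1),"a",round(a,1))
H,S,V=[hsv[...,i].astype(int) for i in range(3)]
comps("roller",((H<12)|(H>170))&(S>120)&(V>30)&(V<150),41,60,(280,150,385,200))
comps("slab",(S<60)&(V>150),12,500,(270,205,355,270))
comps("tray",(S<40)&(V>60),40,500,(150,220,225,282))
comps("carr",(H>60)&(H<95)&(S>80)&(V>40),30,300,(130,140,260,225))
comps("wheel",(V<70),10,200,(370,225,420,275))
comps("rack",(H>10)&(H<25)&(V>150)&(S<150),30,300,(275,145,390,205))
E
```

```text
roller px [353. 175.] c 619.3 -228.8 wh 31.5 79.8 a 85.5
roller px [333. 173.] c 623.9 -170.8 wh 32.2 82.1 a 86.4
roller px [294. 172.] c 628.4 -55.1 wh 29.7 77.8 a 89.7
roller px [313. 172.] c 629.8 -112.8 wh 31.3 82.1 a 86.4
slab px [310. 236.] c 439.3 -103.8 wh 192.1 125.7 a 90.0
tray px [187. 251.] c 394.6 259.2 wh 191.4 150.4 a 87.1
wheel px [396. 251.] c 395.8 -361.3 wh 108.2 104.5 a 90.0
```

View pics/topA.png

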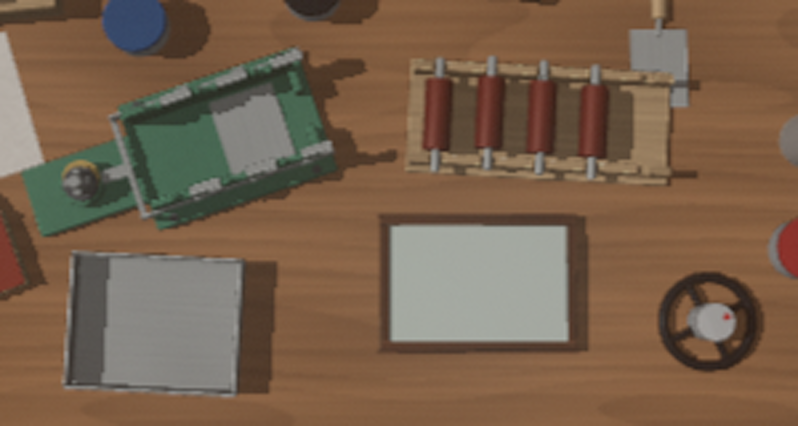

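```bash
python3 -m crank '[[[0,-0.0198,-0.0324],[0,0,0],0.0878],[[0,-0.0198,-0.0324],[0,0,0],0.0878],[[0,-0.0198,-0.0324],[0,0,0],0.0878],[[0,-0.0198,-0.0324],[0,0,0],0.0878],[[0,-0.0198,-0.0324],[0,0,0],0.0878],[[0,-0.0198,-0.0324],[0,0,0],0.0878],[[0,-0.0198,-0.0324],[0,0,0],0.0878],[[0,0,0],[0.124,0,0],0.0878]]'; python3 - <<'E'
from h import *
st(); snap("wrist","w1.png",1.4)
E
```

```text
t: 0.87
ee_pos: [399.1, -357.0, 222.6]
orientation: [2.075, 0.289, -2.074]
ft_force: [0.7, -0.4, 0.7]
width: 87.6
t 0.867
ee_pos [ 399.059 -357.033  222.584]
orientation [ 2.075  0.289 -2.074]
ft_force [ 0.697 -0.369  0.729]
width 87.566
[[ 0.     0.272 -0.962]
 [ 0.002 -0.962 -0.272]
 [-1.    -0.002 -0.001]]
```

View pics/w1.png

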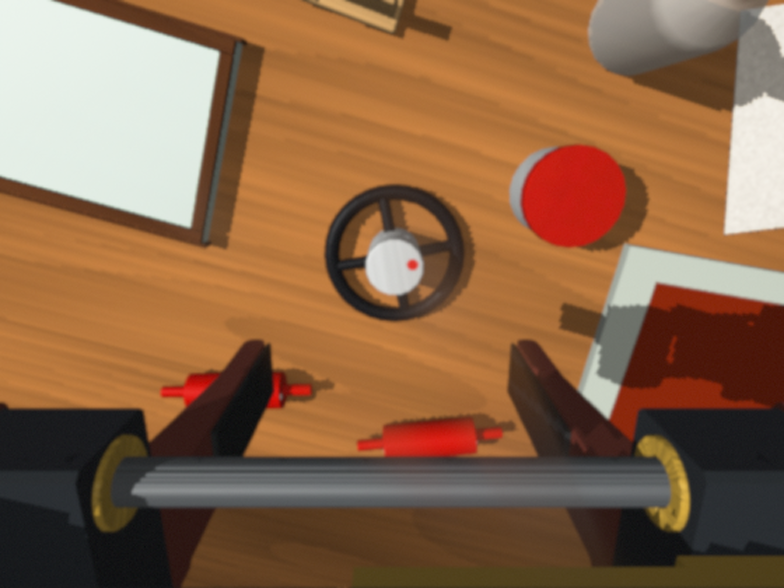

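```bash
python3 - <<'E'
from h import *
o,d=snap("wrist","w2.png",1.0); c=cam(o,d); im=d["img"]
g=cv2.cvtColor(im,cv2.COLOR_BGR2HSV)
m=(g[...,2]<75).astype(np.uint8); mm=np.zeros_like(m); mm[120:240,220:345]=m[120:240,220:345]
n,l,s,ce=cv2.connectedComponentsWithStats(mm); k=1+s[1:,4].argmax(); ct=max(cv2.findContours((l==k).astype(np.uint8),cv2.RETR_EXTERNAL,cv2.CHAIN_APPROX_NONE)[0],key=cv2.contourArea)
p=np.array([ray(c,u,v,10)[:2] for u,v in ct[:,0]],np.float32); print("rim",cv2.minEnclosingCircle(p), cv2.fitEllipse(p))
# hub top
h=((g[...,1]<60)&(g[...,2]>140)).astype(np.uint8); hh=np.zeros_like(h); hh[150:220,250:315]=h[150:220,250:315]
ct=max(cv2.findContours(hh,cv2.RETR_EXTERNAL,cv2.CHAIN_APPROX_NONE)[0],key=cv2.contourArea)
p=np.array([ray(c,u,v,52)[:2] for u,v in ct[:,0]],np.float32); print("hub",cv2.minEnclosingCircle(p))
C=cv2.fitEllipse(np.array([ray(c,u,v,10)[:2] for u,v in max(cv2.findContours((l==k).astype(np.uint8),cv2.RETR_EXTERNAL,cv2.CHAIN_APPROX_NONE)[0],key=cv2.contourArea)[:,0]],np.float32))[0]
# spokes: sample dark at radius 33..40 z=16
an=np.arange(0,360,1.5)
for r in(30,36,40):
    v=[]
    for a in an:
        q=proj(c,[C[0]+r*np.cos(np.radians(a)),C[1]+r*np.sin(np.radians(a)),14]); v.append(cv2.getRectSubPix(g[...,2],(1,1),(float(q[0]),float(q[1])))[0,0])
    v=np.array(v); print(r,an[v<85])
E
```

```text
rim ((395.99249267578125, -362.25836181640625), 55.21379089355469) ((395.7197570800781, -361.8468322753906), (98.64013671875, 100.15044403076172), 68.25524139404297)
hub ((398.4508361816406, -359.3971252441406), 23.835084915161133)
30 [ 18.   19.5  21.   22.5  24.   25.5  27.   28.5  30.   31.5 109.5 111.
 112.5 114.  115.5 117.  118.5 120.  121.5 123.  289.5 291.  292.5 294.
 295.5 297.  298.5 300.  301.5 303.  304.5 306. ]
36 [ 19.5  21.   22.5  24.   25.5  27.   28.5  30.   31.5 108.  109.5 111.
 112.5 114.  115.5 117.  118.5 120.  121.5 123.  202.5 204.  205.5 207.
 208.5 210.  211.5 213.  291.  292.5 294.  295.5 297.  298.5 300.  301.5
 303.  304.5]
40 [ 21.   22.5  24.   25.5  27.   28.5  30.   31.5  33.  109.5 111.  112.5
 114.  115.5 117.  118.5 120.  121.5 123.  202.5 204.  205.5 207.  208.5
 210.  211.5 213.  292.5 294.  295.5 297.  298.5 300.  301.5 303. ]
```

```bash
python3 -m crank '[[[0.03,0.002,0.002],[0,0,0],0.0878],[[0.035,0.002,0.0023],[0,0,0],0.0878],[[0.035,0,0],[0,0,0],0.075],[[0.035,0,0],[0,0,0],0.065],[[0.03,0,0],[0,0,0],0.06],[[0.025,0,0],[0,0,0],0.06],[[0.010,0,0],[0,0,0],0.06],[[0,0,0],[0,0,0],0.06]]'; python3 - <<'E'
from h import *
st(); snap("wrist","w3.png",1.0)
E
```

```text
t: 1.63
ee_pos: [391.6, -366.3, 20.4]
orientation: [2.075, 0.288, -2.081]
ft_force: [-1.2, -0.3, 0.0]
width: 60.2
t 1.633
ee_pos [ 391.596 -366.327   20.432]
orientation [ 2.075  0.288 -2.081]
ft_force [-1.158 -0.299  0.032]
width 60.213
[[-0.003  0.268 -0.963]
 [ 0.003 -0.963 -0.268]
 [-1.    -0.004  0.002]]
```

View pics/w3.png

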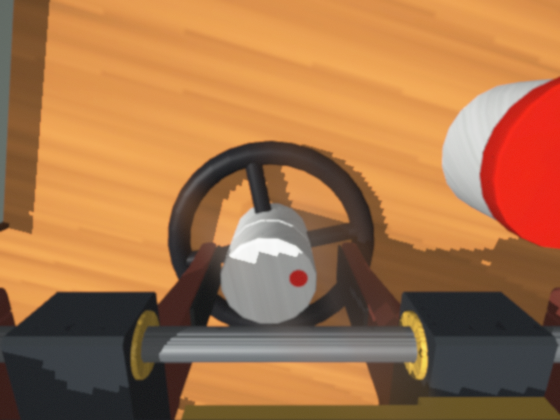

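```bash
python3 - <<'E'
from h import *
o,d=snap("wrist","w4.png",1.0); c=cam(o,d); im=d["img"]; st()
g=cv2.cvtColor(im,cv2.COLOR_BGR2HSV)
# hub top ellipse from picture: left ~222 right ~316 at row 272, top 228.. bottom 323
for u,v in((222,272),(316,272),(268,323)): print(ray(c,u,v,52).round(1))
print("proj wheel top center",proj(c,[396,-362,52]), proj(c,[393,-366,52]))
E
```

```text
t 1.733
ee_pos [ 393.384 -367.561   23.192]
orientation [ 2.076  0.283 -2.076]
ft_force [ 0.247 -0.16  -0.782]
width 59.848
[[ 0.     0.268 -0.963]
 [-0.    -0.963 -0.268]
 [-1.     0.    -0.   ]]
[ 395.8 -342.1   52. ]
[ 406.6 -380.6   52. ]
[ 376.8 -367.5   52. ]
proj wheel top center [267.25980554 282.91196568] [274.37528881 291.1025321 ]
```

```bash
python3 -m crank '[[[0.002,-0.0044,-0.0048],[0,0,0],0.06],[[0,0,0],[0,0,0],0.05],[[0,0,0],[0,0,0],0.041],[[0,0,0],[0,0,0],0.041],[[0,0,0],[0,0,0],0.041],[[0,0,0],[0,0,0],0.041],[[0,0,0],[0,0,0],0.041],[[0,0,0],[0,0,0],0.041]]'; python3 - <<'E'
from h import *
st()
E
python3 -m crank '[[[0,0,0],[0,0,0],0.035],[[0,0,0],[0,0,0],0.035],[[0,0,0],[0,0,0],0.035],[[0,0,0],[0,0,0],0.035],[[0,0,0],[0,0,0],0.035],[[0,0,0],[0,0,0],0.035],[[0,0,0],[0,0,0],0.035],[[0,0,0],[0,0,0],0.035]]'; python3 - <<'E'
from h import *
st()
E
```

```text
t: 2.4
ee_pos: [397.3, -361.1, 21.7]
orientation: [2.077, 0.283, -2.076]
ft_force: [-0.2, 2.9, 7.4]
width: 42.7
t 2.4
ee_pos [ 397.256 -361.121   21.673]
orientation [ 2.077  0.283 -2.076]
ft_force [-0.244  2.857  7.352]
width 42.711
[[ 0.001  0.268 -0.963]
 [-0.    -0.963 -0.268]
 [-1.     0.    -0.001]]
t: 3.07
ee_pos: [397.3, -361.1, 21.7]
orientation: [2.077, 0.283, -2.075]
ft_force: [-0.7, 3.0, 7.5]
width: 43.0
t 3.067
ee_pos [ 397.276 -361.129   21.683]
orientation [ 2.077  0.283 -2.075]
ft_force [-0.727  2.96   7.52 ]
width 43.037
[[ 0.001  0.268 -0.963]
 [-0.    -0.963 -0.268]
 [-1.     0.    -0.001]]
```

```bash
python3 -m crank '[[[0,0,0],[0,0,0],0.05],[[-0.004,0,0],[0,0,0],0.05],[[-0.003,0,0],[0,0,0],0.05],[[0,0,0],[0,0,0],0.05],[[0,0,0],[0,0,0],0.05],[[0,0,0],[0,0,0],0.041],[[0,0,0],[0,0,0],0.041],[[0,0,0],[0,0,0],0.041]]'; python3 -m crank '[[[0,0,0],[0,0,0],0.041],[[0,0,0],[0,0,0],0.041],[[0.001,0,0],[0,0,0],0.041],[[0.001,0,0],[0,0,0],0.041],[[0.001,0,0],[0,0,0],0.041],[[0,0,0],[0,0,0],0.041],[[0,0,0],[0,0,0],0.041],[[0,0,0],[0,0,0],0.041]]'
```

```text
t: 3.73
ee_pos: [396.8, -361.3, 27.8]
orientation: [2.077, 0.283, -2.077]
ft_force: [-0.3, 0.0, 3.6]
width: 41.4
t: 4.4
ee_pos: [396.9, -361.3, 27.6]
orientation: [2.077, 0.283, -2.076]
ft_force: [-8.3, 7.3, 39.5]
width: 41.5
```

```bash
python3 -m crank '[[[-0.001,0,0],[0,0,0],0.041],[[-0.001,0,0],[0,0,0],0.041],[[-0.001,0,0],[0,0,0],0.041],[[0,0,0],[0,0,0],0.0418],[[0,0,0],[0,0,0],0.0418],[[0,0,0],[0,0,0],0.0418],[[0,0,0],[0,0,0],0.0418],[[0,0,0],[0,0,0],0.0418]]'; python3 -m crank '[[[0,0,0],[0,0,0],0.0418],[[0,0,0],[0,0,0],0.0418],[[0.001,0,0],[0,0,0],0.0418],[[0.001,0,0],[0,0,0],0.0418],[[0,0,0],[0,0,0],0.0418],[[0,0,0],[0,0,0],0.0418],[[0,0,0],[0,0,0],0.0418],[[0,0,0],[0,0,0],0.0418]]'
```

```text
t: 5.07
ee_pos: [396.7, -361.1, 27.8]
orientation: [2.076, 0.283, -2.077]
ft_force: [-1.4, 1.4, 7.3]
width: 41.7
t: 5.73
ee_pos: [396.9, -361.1, 27.2]
orientation: [2.077, 0.283, -2.077]
ft_force: [-4.5, 6.8, 24.8]
width: 42.0
```

```bash
python3 -m crank '[[[0.001,0,0],[0,0,0],0.0418],[[0.001,0,0],[0,0,0],0.0418],[[0,0,0],[0,0,0],0.0418],[[0,0,0],[0,0,0],0.0418],[[0,0,0],[0,0,0],0.0418],[[0,0,0],[0,0,0],0.0418],[[0,0,0],[0,0,0],0.0418],[[0,0,0],[0,0,0],0.0418]]'
```

```text
t: 6.4
ee_pos: [397.8, -360.9, 24.8]
orientation: [2.078, 0.283, -2.075]
ft_force: [1.2, 7.9, 17.7]
width: 42.4
```

```bash
python3 -m crank '[[[-0.001,0,0],[0,0,0],0.05],[[-0.001,0,0],[0,0,0],0.05],[[-0.001,0,0],[0,0,0],0.05],[[0,0,0],[0,0,0],0.0424],[[0,0,0],[0,0,0],0.0424],[[0,0,0],[0,0,0],0.0424],[[0,0,0],[0,0,0],0.0424],[[0,0,0],[0,0,0],0.0424]]'; python3 -m crank '[[[0,0,0],[0,0,0],0.0424],[[0,0,0],[0,0,0],0.0424],[[0.001,0,0],[0,0,0],0.0424],[[0.001,0,0],[0,0,0],0.0424],[[0.001,0,0],[0,0,0],0.0424],[[0,0,0],[0,0,0],0.0424],[[0,0,0],[0,0,0],0.0424],[[0,0,0],[0,0,0],0.0424]]'
```

```text
t: 7.07
ee_pos: [396.6, -361.1, 26.4]
orientation: [2.077, 0.283, -2.077]
ft_force: [-0.1, 0.0, -0.9]
width: 43.4
t: 7.73
ee_pos: [397.0, -361.1, 24.9]
orientation: [2.077, 0.283, -2.076]
ft_force: [-2.7, 5.0, 15.2]
width: 42.6
```

```bash
python3 -m crank '[[[0,0,0],[0,0,0],0.05],[[0.0025,0,0],[0,0,0],0.05],[[0,0,0],[0,0,0],0.045],[[0,0,0],[0,0,0],0.035],[[0,0,0],[0,0,0],0.035],[[0,0,0],[0,0,0],0.035],[[0,0,0],[0,0,0],0.035],[[0,0,0],[0,0,0],0.035]]';  python3 -m crank '[[[-0.01,0,0],[0,0,0],0.035],[[-0.02,0,0],[0,0,0],0.035],[[-0.03,0,0],[0,0,0],0.035],[[-0.03,0,0],[0,0,0],0.035],[[-0.03,0,0],[0,0,0],0.035],[[-0.03,0,0],[0,0,0],0.035],[[0,0,0],[0,0,0],0.035],[[0,0,0],[0,0,0],0.035]]'; python3 - <<'E'
from h import *
st(); d=vision.get_image("top"); c=cam(None,d); print("spindle",ray(c,160.8,198.4,71))
E
```

```text
t: 8.4
ee_pos: [396.6, -361.1, 20.9]
orientation: [2.076, 0.283, -2.077]
ft_force: [1.0, 0.4, -3.2]
width: 42.9
t: 9.07
ee_pos: [397.5, -361.9, 173.2]
orientation: [2.078, 0.279, -2.073]
ft_force: [-0.4, 0.3, -2.4]
width: 42.8
t 9.067
ee_pos [ 397.485 -361.857  173.152]
orientation [ 2.078  0.279 -2.073]
ft_force [-0.408  0.273 -2.4  ]
width 42.769
[[ 0.003  0.267 -0.964]
 [-0.003 -0.964 -0.267]
 [-1.     0.003 -0.002]]
spindle [547.27972276 332.84909868  71.        ]
```

```bash
cat >> h.py <<'E'
def yaw():
    o=ctrl.get_obs(); m=R.from_rotvec(o["orientation"]).as_matrix(); return o["ee_pos"],np.degrees(np.arctan2(m[1,1],m[0,1]))
def plan(tp,ty=None,n=8,turnrows=None):
    "per-row tool shifts (m) from measured pose to target pos (mm), yaw (deg, direction of tool y)"
    p,y=yaw(); tp=np.array(tp,float); ty=y if ty is None else ty
    dy=(ty-y+180)%360-180; D=tp-p; print("from",np.round(p,1),round(y,1),"to",tp,round(ty,1),"dist/row",round(np.linalg.norm(D)/n,1),"turn/row",round(-np.radians(dy)/n,4))
    if abs(dy)<1.5:
        a=np.radians(y); ly=np.array([np.cos(a),np.sin(a)]); lz=np.array([np.sin(a),-np.cos(a)])
        print("tool total x %.4f y %.4f z %.4f"%(-D[2]/1e3,D[:2]@ly/1e3,D[:2]@lz/1e3)," per row x %.4f y %.4f z %.4f"%(-D[2]/1e3/n,D[:2]@ly/1e3/n,D[:2]@lz/1e3/n)); return
    for i in range(n):
        a=np.radians(y+dy*i/n); ly=np.array([np.cos(a),np.sin(a)]); lz=np.array([np.sin(a),-np.cos(a)])
        print("%.4f %.4f %.4f | %.4f"%(-D[2]/1e3/n,D[:2]@ly/1e3/n,D[:2]@lz/1e3/n,-np.radians(dy)/n))
E
python3 - <<'E'
from h import *
a=np.radians(yaw()[1]);print([np.cos(a),np.sin(a)],[np.sin(a),-np.cos(a)])
plan([450,250,250],3,16)
E
```

```text
[np.float64(0.2675445989957732), np.float64(-0.9635454776751282)] [np.float64(-0.9635454776751282), np.float64(-0.2675445989957732)]
from [ 396.6 -361.   171.5] -74.5 to [450. 250. 250.] 3 dist/row 38.6 turn/row -0.0845
-0.0049 -0.0359 -0.0134 | -0.0845
-0.0049 -0.0346 -0.0164 | -0.0845
-0.0049 -0.0331 -0.0193 | -0.0845
-0.0049 -0.0314 -0.0220 | -0.0845
-0.0049 -0.0294 -0.0246 | -0.0845
-0.0049 -0.0272 -0.0270 | -0.0845
-0.0049 -0.0249 -0.0292 | -0.0845
-0.0049 -0.0223 -0.0312 | -0.0845
-0.0049 -0.0196 -0.0329 | -0.0845
-0.0049 -0.0167 -0.0345 | -0.0845
-0.0049 -0.0138 -0.0358 | -0.0845
-0.0049 -0.0107 -0.0368 | -0.0845
-0.0049 -0.0076 -0.0376 | -0.0845
-0.0049 -0.0044 -0.0381 | -0.0845
-0.0049 -0.0011 -0.0383 | -0.0845
-0.0049 0.0021 -0.0383 | -0.0845
```

```bash
python3 -m crank '[[[-0.005,-0.036,-0.0134],[-0.0845,0,0],0.035],[[-0.005,-0.0346,-0.0164],[-0.0845,0,0],0.035],[[-0.005,-0.0331,-0.0193],[-0.0845,0,0],0.035],[[-0.005,-0.0314,-0.022],[-0.0845,0,0],0.035],[[-0.005,-0.0294,-0.0246],[-0.0845,0,0],0.035],[[-0.005,-0.0272,-0.027],[-0.0845,0,0],0.035],[[-0.005,-0.0249,-0.0292],[-0.0845,0,0],0.035],[[-0.005,-0.0223,-0.0312],[-0.0845,0,0],0.035]]'
python3 -m crank '[[[-0.005,-0.0196,-0.033],[-0.0845,0,0],0.035],[[-0.005,-0.0167,-0.0345],[-0.0845,0,0],0.035],[[-0.005,-0.0138,-0.0358],[-0.0845,0,0],0.035],[[-0.005,-0.0107,-0.0368],[-0.0845,0,0],0.035],[[-0.005,-0.0076,-0.0376],[-0.0845,0,0],0.035],[[-0.005,-0.0044,-0.038],[-0.0845,0,0],0.035],[[-0.005,-0.001,-0.0383],[-0.0845,0,0],0.035],[[-0.005,0.002,-0.0383],[-0.0845,0,0],0.035]]'
python3 -m crank '[[[0,0,0],[0,0,0],0.035],[[0,0,0],[0,0,0],0.035],[[0,0,0],[0,0,0],0.035],[[0,0,0],[0,0,0],0.035],[[0,0,0],[0,0,0],0.035],[[0,0,0],[0,0,0],0.035],[[0,0,0],[0,0,0],0.035],[[0,0,0],[0,0,0],0.035]]'
python3 - <<'E'
from h import *
st(); snap("wrist","w5.png",1.4); print(yaw(),ctrl.get_obs()["qpos"])
E
```

```text
t: 9.78
ee_pos: [421.9, -53.7, 209.7]
orientation: [1.647, 0.851, -1.653]
ft_force: [0.2, 0.7, -3.2]
width: 42.8
t: 10.45
ee_pos: [448.9, 251.3, 249.2]
orientation: [1.164, 1.237, -1.171]
ft_force: [1.0, 0.3, -3.4]
width: 42.6
t: 11.12
ee_pos: [450.5, 249.3, 251.3]
orientation: [1.172, 1.233, -1.172]
ft_force: [0.4, -0.3, -1.9]
width: 42.7
t 11.117
ee_pos [450.514 249.278 251.276]
orientation [ 1.172  1.233 -1.172]
ft_force [ 0.406 -0.305 -1.85 ]
width 42.703
[[ 0.     0.999  0.051]
 [ 0.     0.051 -0.999]
 [-1.     0.    -0.   ]]
(array([450.50890201, 249.4412223 , 251.29801832]), np.float64(2.92832537184038)) [4.82550819e-01 2.26006003e-01 1.84415141e+00 1.58249704e-05
 1.07124674e+00 4.31434313e-01]
```

View pics/w5.png

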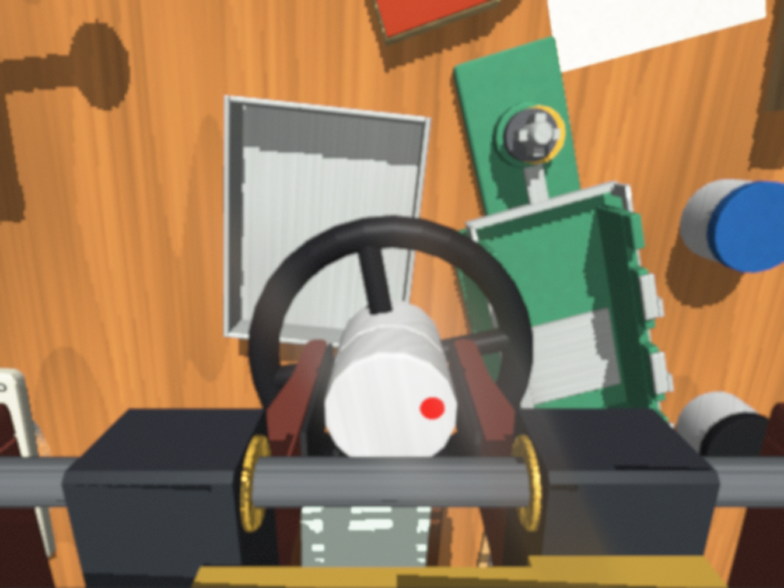

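```bash
python3 - <<'E'
from h import *
im=cv2.imread("pics/w5.png"); im=cv2.resize(im[80:200,440:640],None,fx=4,fy=4,interpolation=cv2.INTER_CUBIC); cv2.imwrite("pics/w5z.png",im)
E
```

```text
(no output)
```

View pics/w5z.png

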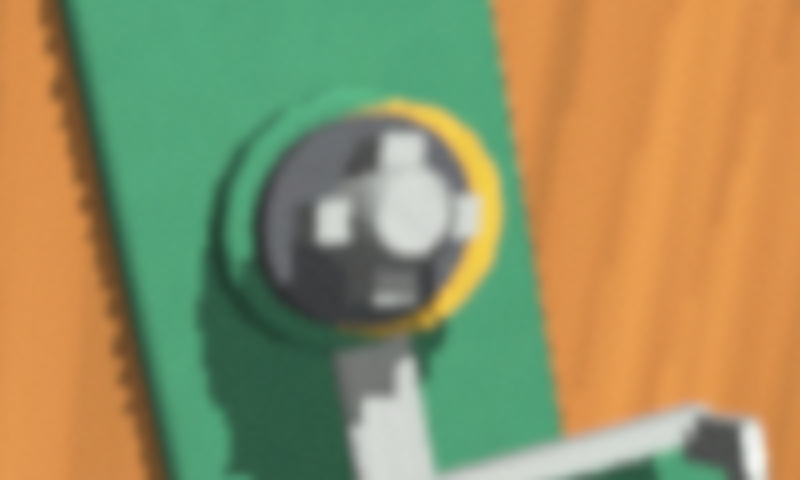

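```bash
python3 - <<'E'
from h import *
o=ctrl.get_obs(); d=vision.get_image("wrist"); c=cam(o,d)
f=lambda x,y:((x/4+440)/1.4,(y/4+80)/1.4)
P={k:ray(c,*f(*v),63)[:2] for k,v in dict(l=(332,222),r=(468,215),t=(402,150),b=(396,288)).items()}
for k in P: print(k,P[k].round(1))
print("mid",((P['l']+P['r'])/2).round(1),((P['t']+P['b'])/2).round(1),"pilot",ray(c,*f(413,213),71).round(1))
a=P['r']-P['l'];b=P['t']-P['b'];print(np.degrees(np.arctan2(a[1],a[0])),np.degrees(np.arctan2(b[1],b[0]))-90, np.linalg.norm(a),np.linalg.norm(b))
# base edges green strip right side / left side
e=[ray(c,*f(*v),0)[:2] for v in((505,60),(560,400))]; 
for q in(((495,30),(560,420)),((70,30),(165,440))):
    e=[ray(c,*f(*v),8)[:2] for v in q]; w=e[0]-e[1]; print("edge",np.degrees(np.arctan2(w[1],w[0]))-90)
# wheel
zb=o["ee_pos"][2]-21
for r in(28,33,38):
    an=np.arange(60,200,1.0); v=[]
    for a in an:
        q=proj(c,[o["ee_pos"][0]+r*np.cos(np.radians(a)),o["ee_pos"][1]+r*np.sin(np.radians(a)),zb+15]); v.append(d["img"][int(round(q[1])),int(round(q[0]))].max())
    print(r,an[np.array(v)<70])
E
```

```text
l [538.3 339.2]
r [561.8 341.6]
t [548.8 351.6]
b [551.  328.8]
mid [550.  340.4] [549.9 340.2] pilot [549.7 341.1  71. ]
5.803583809717706 5.480946653996938 23.58231392926303 22.87029300168091
edge 18.80972775870663
edge 19.167775672878136
28 [ 97.  98.  99. 100. 101. 102. 103. 104. 105. 106. 107. 108. 109. 110.
 111.]
33 [ 97.  98.  99. 100. 101. 102. 103. 104. 105. 106. 107. 108. 109. 110.]
38 [ 98.  99. 100. 101. 102. 103. 104. 105. 106. 107. 108. 188. 189.]
```

```bash
python3 - <<'E'
from h import *
d=vision.get_image("top"); c=cam(None,d); im=d["img"]
print(proj(c,[549.9,340.3,71]),proj(c,[549.9,340.3,63]))
x0,y0=130,170; cv2.imwrite("pics/t2.png",cv2.resize(im[y0:y0+60,x0:x0+80],None,fx=10,fy=10,interpolation=cv2.INTER_CUBIC))
E
```

```text
[158.24291551 197.50113441] [158.81530838 197.746287  ]
```

View pics/t2.png

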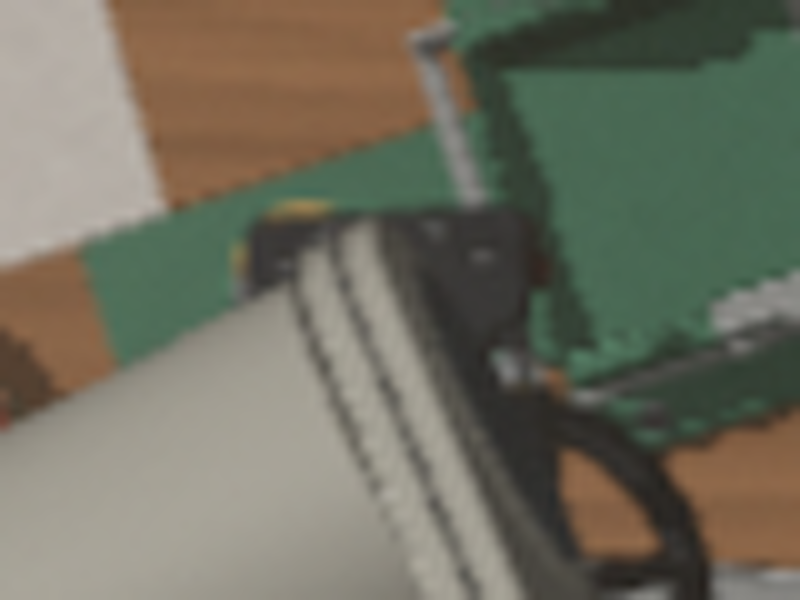

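```bash
python3 - <<'E'
from h import *
im=cv2.imread("pics/top0.png"); x0,y0=int(140*1.4),int(180*1.4); cv2.imwrite("pics/t3.png",cv2.resize(im[y0:y0+60,x0:x0+80],None,fx=10,fy=10,interpolation=cv2.INTER_CUBIC)); print(x0,y0)
E
```

```text
196 251
```

View pics/t3.png

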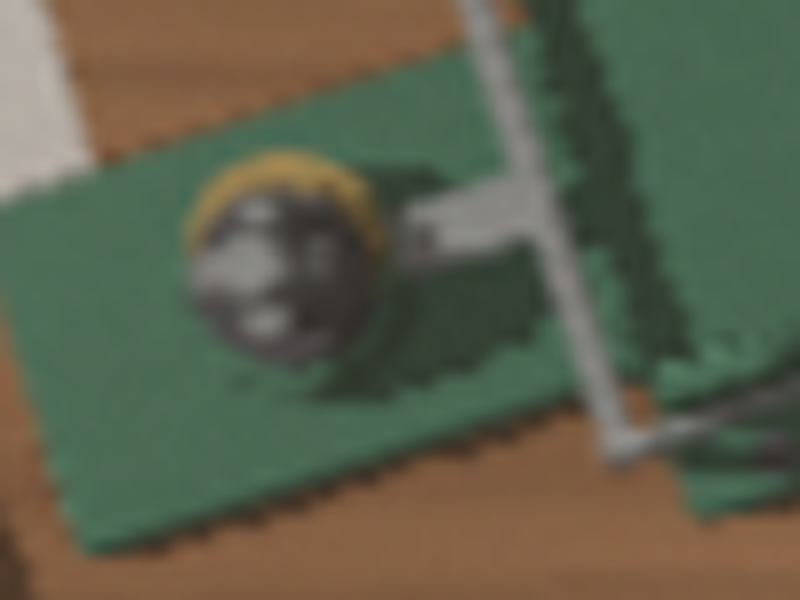

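```bash
python3 - <<'E'
from h import *
o=ctrl.get_obs(); d=vision.get_image("wrist"); c=cam(o,d); z=o["ee_pos"][2]-21
for u,v in((327,408),(456,408),(391,352)): print("hub",ray(c,u/1.4,v/1.4,z+52).round(1))
# rim outer: left 250 right 533 at row 345, top row 215 
for u,v in((249,345),(534,345),(391,215)): print("rim",ray(c,u/1.4,v/1.4,z+13).round(1))
print(o["ee_pos"])
plan([549.5,340.3,140],-5,5)
E
```

```text
hub [430.9 249.2 282.3]
hub [470.4 251.3 282.3]
hub [449.5 268.9 282.3]
rim [396.1 251.6 243.3]
rim [505.  257.3 243.3]
rim [447.7 304.  243.3]
[450.43919952 249.64609009 251.27165038]
from [450.5 249.7 251.3] 3.0 to [549.5 340.3 140. ] -5 dist/row 34.9 turn/row 0.0278
0.0223 0.0207 -0.0171 | 0.0278
0.0223 0.0202 -0.0176 | 0.0278
0.0223 0.0197 -0.0182 | 0.0278
0.0223 0.0192 -0.0187 | 0.0278
0.0223 0.0187 -0.0193 | 0.0278
```

```bash
python3 - <<'E'
from h import *
plan([549.5,341.7,110],-5,6)
E
```

```text
from [450.5 249.7 251.3] 3.0 to [549.5 341.7 110. ] -5 dist/row 32.6 turn/row 0.0232
0.0235 0.0173 -0.0145 | 0.0232
0.0235 0.0169 -0.0148 | 0.0232
0.0235 0.0166 -0.0152 | 0.0232
0.0235 0.0162 -0.0156 | 0.0232
0.0235 0.0159 -0.0160 | 0.0232
0.0235 0.0155 -0.0164 | 0.0232
```

```bash
python3 -m crank '[[[0.0235,0.0173,-0.0145],[0.0233,0,0],0.035],[[0.0235,0.0169,-0.0148],[0.0233,0,0],0.035],[[0.0235,0.0166,-0.0152],[0.0233,0,0],0.035],[[0.0235,0.0162,-0.0156],[0.0233,0,0],0.035],[[0.0235,0.0159,-0.016],[0.0233,0,0],0.035],[[0.0235,0.0155,-0.0164],[0.0233,0,0],0.035],[[0,0,0],[0,0,0],0.035],[[0,0,0],[0,0,0],0.035]]'
python3 - <<'E'
from h import *
vision.get_image("scene");vision.get_image("scene");vision.get_image("scene");print(yaw()); o,d=snap("wrist","w6.png",1.4); snap("scene","s6.png",1)
print(yaw())
E
```

```text
t: 11.98
ee_pos: [548.8, 341.7, 108.0]
orientation: [1.27, 1.168, -1.276]
ft_force: [-0.6, -0.4, -2.2]
width: 42.7
(array([549.34968378, 341.6177987 , 111.2251886 ]), np.float64(-5.019902668896841))
(array([549.62375532, 341.70672595, 111.83252857]), np.float64(-5.03507378367917))
```

View pics/w6.png

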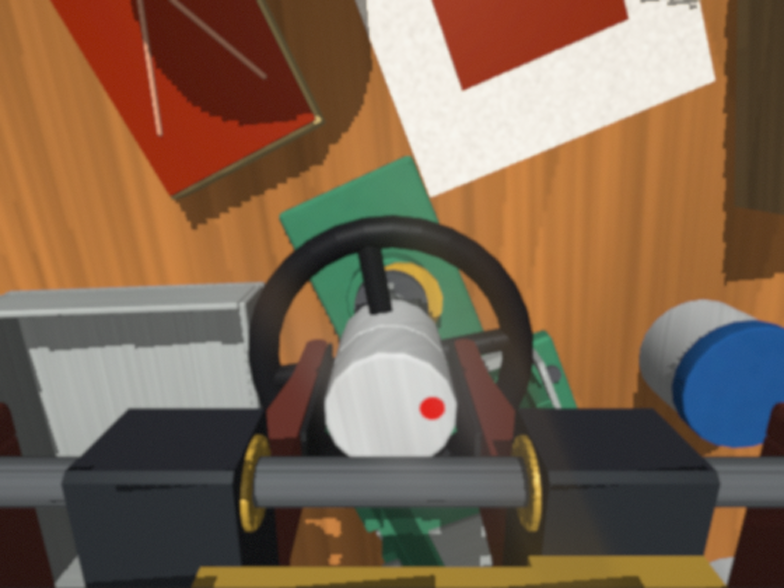

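```bash
python3 - <<'E'
from h import *
im=cv2.imread("pics/s6.png"); cv2.imwrite("pics/s6z.png",cv2.resize(im[130:250,280:440],None,fx=5,fy=5,interpolation=cv2.INTER_CUBIC))
E
```

```text
(no output)
```

View pics/s6z.png

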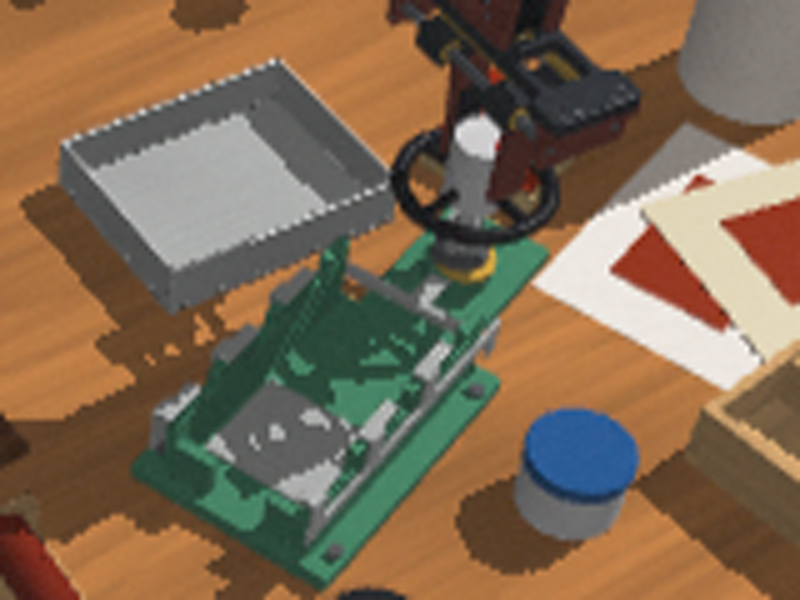

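```bash
python3 -m crank '[[[0.005,0,0],[0,0,0],0.035],[[0.005,0,0],[0,0,0],0.035],[[0.005,0,0],[0,0,0],0.035],[[0.004,0,0],[0,0,0],0.035],[[0.003,0,0],[0,0,0],0.035],[[0.002,0,0],[0,0,0],0.035],[[0,0,0],[0,0,0],0.035],[[0,0,0],[0,0,0],0.035]]'
python3 -m crank '[[[0.002,0,0],[0,0,0],0.035],[[0.002,0,0],[0,0,0],0.035],[[0.002,0,0],[0,0,0],0.035],[[0.0,0,0],[0,0,0],0.035],[[0.0,0,0],[0,0,0],0.035],[[0.0,0,0],[0,0,0],0.035],[[0,0,0],[0,0,0],0.035],[[0,0,0],[0,0,0],0.035]]'
```

```text
t: 12.9
ee_pos: [549.4, 341.8, 86.0]
orientation: [1.273, 1.166, -1.274]
ft_force: [0.9, 0.9, -3.4]
width: 42.7
t: 13.57
ee_pos: [549.5, 341.9, 80.3]
orientation: [1.274, 1.166, -1.273]
ft_force: [-0.4, 0.1, -3.5]
width: 43.1
```

```bash
python3 -m crank '[[[0.003,0,0],[0,0,0],0.035],[[0.003,0,0],[0,0,0],0.035],[[0.003,0,0],[0,0,0],0.035],[[0.002,0,0],[0,0,0],0.035],[[0.0,0,0],[0,0,0],0.035],[[0.0,0,0],[0,0,0],0.035],[[0,0,0],[0,0,0],0.035],[[0,0,0],[0,0,0],0.035]]'
python3 -m crank '[[[0.001,0,0],[0,0,0],0.035],[[0.001,0,0],[0,0,0],0.035],[[0.001,0,0],[0,0,0],0.035],[[0.001,0,0],[0,0,0],0.035],[[0.0,0,0],[0,0,0],0.035],[[0.0,0,0],[0,0,0],0.035],[[0,0,0],[0,0,0],0.035],[[0,0,0],[0,0,0],0.035]]'
```

```text
t: 14.23
ee_pos: [549.5, 341.9, 69.3]
orientation: [1.274, 1.166, -1.273]
ft_force: [0.4, -0.6, -3.2]
width: 42.5
t: 14.9
ee_pos: [549.5, 341.9, 65.8]
orientation: [1.274, 1.166, -1.273]
ft_force: [-3.0, -1.6, 5.6]
width: 42.5
```

```bash
python3 -m crank '[[[0,0,0],[0,0,0],0.06],[[0,0,0],[0,0,0],0.06],[[0,0,0],[0,0,0],0.06],[[-0.01,0,0],[0,0,0],0.06],[[-0.03,0,0],[0,0,0],0.06],[[-0.04,0,0],[0,0,0],0.06],[[-0.04,0,0],[0.115,0,0],0.06],[[-0.04,0,0],[0.115,0,0],0.06]]'
python3 - <<'E'
from h import *
st(); plan([600,165,300],-71,8)
E
```

```text
t: 15.57
ee_pos: [549.2, 341.7, 227.3]
orientation: [1.443, 1.039, -1.443]
ft_force: [1.2, -0.2, -0.0]
width: 59.7
t 15.567
ee_pos [549.211 341.656 227.335]
orientation [ 1.443  1.039 -1.443]
ft_force [ 1.218 -0.153 -0.025]
width 59.734
[[-0.     0.948 -0.317]
 [-0.    -0.317 -0.948]
 [-1.    -0.     0.   ]]
from [549.2 341.7 227.3] -18.5 to [600. 165. 300.] -71 dist/row 24.7 turn/row 0.1145
-0.0091 0.0130 0.0189 | 0.1145
-0.0091 0.0151 0.0173 | 0.1145
-0.0091 0.0170 0.0155 | 0.1145
-0.0091 0.0186 0.0134 | 0.1145
-0.0091 0.0201 0.0112 | 0.1145
-0.0091 0.0212 0.0088 | 0.1145
-0.0091 0.0221 0.0064 | 0.1145
-0.0091 0.0227 0.0038 | 0.1145
```

```bash
python3 -m crank '[[[-0.009,0.013,0.019],[0.1145,0,0],0.06],[[-0.009,0.015,0.0173],[0.1145,0,0],0.06],[[-0.009,0.017,0.0155],[0.1145,0,0],0.06],[[-0.009,0.0186,0.0134],[0.1145,0,0],0.06],[[-0.009,0.02,0.0112],[0.1145,0,0],0.06],[[-0.009,0.0212,0.0088],[0.1145,0,0],0.06],[[-0.009,0.022,0.0064],[0.1145,0,0],0.06],[[-0.009,0.0227,0.0038],[0.1145,0,0],0.06]]'
python3 - <<'E'
from h import *
for i in range(5): vision.get_image("scene")
print(yaw()); snap("wrist","w7.png",1.4); snap("top","t7.png",1.0)
E
```

```text
t: 16.23
ee_pos: [601.1, 164.5, 298.4]
orientation: [2.043, 0.342, -2.041]
ft_force: [0.0, 0.0, -0.7]
width: 60.1
(array([600.65444704, 165.83689247, 297.23398192]), np.float64(-70.59995589474559))
```

View pics/w7.png

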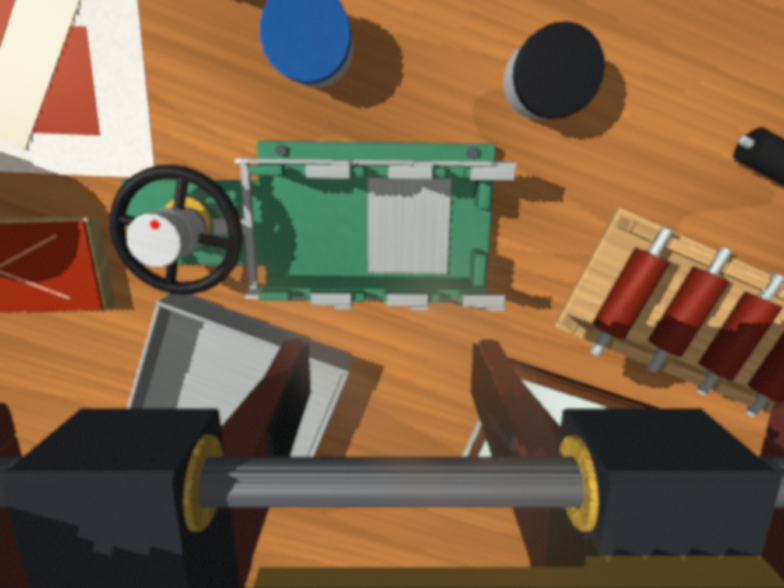

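```bash
python3 - <<'E'
from h import *
im=cv2.imread("pics/w7.png"); cv2.imwrite("pics/w7z.png",cv2.resize(im[130:330,230:530],None,fx=2.66,fy=2.66,interpolation=cv2.INTER_CUBIC))
o=ctrl.get_obs(); d=vision.get_image("wrist"); c=cam(o,d)
cy=19.0
for cy in (18,19,20):
  ex=np.array([np.cos(np.radians(cy)),np.sin(np.radians(cy))]); ey=np.array([-ex[1],ex[0]])
  O=np.array([549.7,340.3])-169*ey; print(cy,O.round(1))
  for sx in(52,-52):
    print([ (proj(c,[*(O+sx*ex+k*ey),74])*1.4).round(0).tolist() for k in(64,0,-64)])
# base edges: corners px (258,142),(495,145) top edge at z~?; 
E
```

```text
18 [601.9 179.6]
[[293.0, 171.0], [375.0, 174.0], [457.0, 176.0]]
[[297.0, 298.0], [373.0, 300.0], [449.0, 302.0]]
19 [604.7 180.5]
[[292.0, 169.0], [374.0, 170.0], [456.0, 170.0]]
[[298.0, 296.0], [374.0, 297.0], [450.0, 298.0]]
20 [607.5 181.5]
[[291.0, 167.0], [373.0, 166.0], [455.0, 165.0]]
[[299.0, 294.0], [375.0, 294.0], [452.0, 293.0]]
```

View pics/w7z.png

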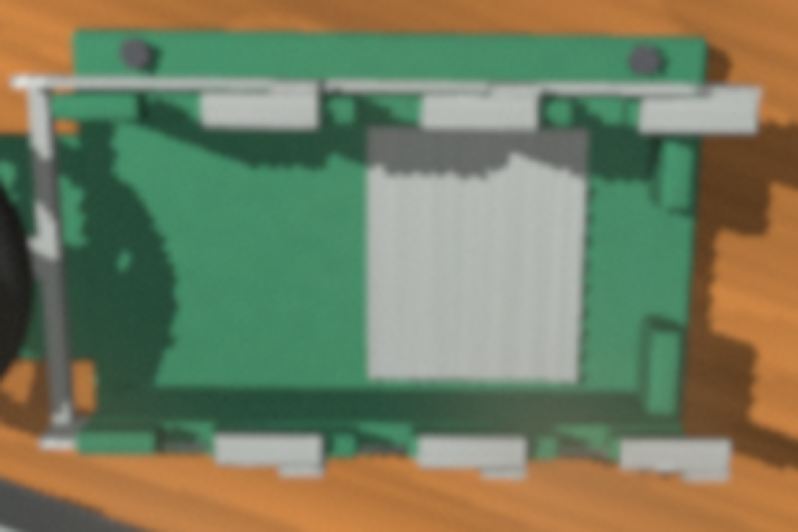

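```bash
python3 - <<'E'
from h import *
plan([610,-60,190],-93,7)
E
```

```text
from [600.4 166.5 296.7] -70.6 to [610. -60. 190.] -93 dist/row 35.8 turn/row 0.0559
0.0152 0.0310 0.0095 | 0.0559
0.0152 0.0314 0.0077 | 0.0559
0.0152 0.0318 0.0059 | 0.0559
0.0152 0.0321 0.0042 | 0.0559
0.0152 0.0323 0.0024 | 0.0559
0.0152 0.0324 0.0006 | 0.0559
0.0152 0.0324 -0.0013 | 0.0559
```

```bash
python3 -m crank '[[[0.0152,0.031,0.0095],[0.056,0,0],0.045],[[0.0152,0.0314,0.0077],[0.056,0,0],0.045],[[0.0152,0.0318,0.0059],[0.056,0,0],0.045],[[0.0152,0.0321,0.0042],[0.056,0,0],0.045],[[0.0152,0.0323,0.0024],[0.056,0,0],0.045],[[0.0152,0.0324,0.0006],[0.056,0,0],0.045],[[0.0152,0.0324,-0.0013],[0.056,0,0],0.045],[[0,0,0],[0,0,0],0.045]]'
python3 - <<'E'
from h import *
for i in range(4): vision.get_image("scene")
print(yaw()); snap("wrist","w8.png",1.4); print(yaw())
E
```

```text
t: 17.3
ee_pos: [608.2, -64.6, 187.3]
orientation: [-2.186, 0.066, 2.197]
ft_force: [-0.2, 0.5, -0.3]
width: 44.8
(array([610.23408275, -59.78255426, 190.989124  ]), np.float64(-93.04424385923546))
(array([610.41079191, -59.57489353, 191.31162194]), np.float64(-93.02189392390294))
```

View pics/w8.png

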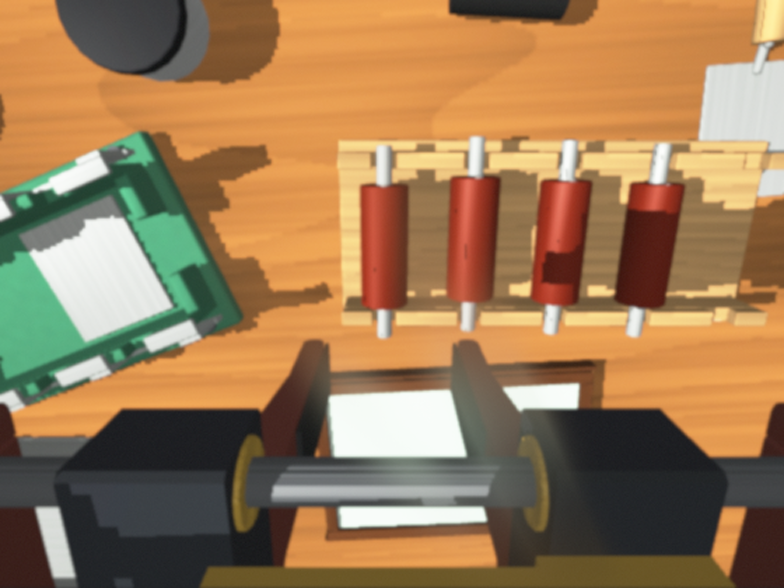

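```bash
python3 - <<'E'
from h import *
o=ctrl.get_obs(); d=vision.get_image("wrist"); c=cam(o,d); im=d["img"]
for n,a,b in(("A",(385,185),(384,306)),("B",(476,178),(469,300)),("C",(566,181),(555,303)),("D",(658,183),(641,305))):
    p=ray(c,a[0]/1.4,a[1]/1.4,47)[:2]; q=ray(c,b[0]/1.4,b[1]/1.4,47)[:2]; print(n,p.round(1),q.round(1),((p+q)/2).round(1),np.linalg.norm(p-q).round(1),np.degrees(np.arctan2(*(p-q)[::-1])).round(1))
p=((ray(c,385/1.4,185/1.4,47)+ray(c,384/1.4,306/1.4,47))/2)
plan([p[0]-4,p[1],75],-93,6)
E
```

```text
A [666.1 -60.3] [586.4 -55.3] [626.2 -57.8] 79.8 -3.6
B [ 667.4 -117.2] [ 587.7 -112.5] [ 627.6 -114.8] 79.9 -3.4
C [ 662.7 -173.4] [ 582.6 -170.2] [ 622.6 -171.8] 80.2 -2.3
D [ 658.5 -230.9] [ 578.2 -228.1] [ 618.3 -229.5] 80.4 -2.0
from [610.4 -59.5 191.4] -93.0 to [622.24683451 -57.78656727  75.        ] -93 dist/row 19.5 turn/row -0.0
tool total x 0.1164 y -0.0023 z -0.0117  per row x 0.0194 y -0.0004 z -0.0020
```

```bash
python3 -m crank '[[[0.03,-0.0033,-0.0154],[0,0,0],0.045],[[0.035,0,0],[0,0,0],0.045],[[0.035,0,0],[0,0,0],0.045],[[0.030,0,0],[0,0,0],0.045],[[0.024,0,0],[0,0,0],0.045],[[0.010,0,0],[0,0,0],0.045],[[0,0,0],[0,0,0],0.045],[[0,0,0],[0,0,0],0.045]]'
python3 - <<'E'
from h import *
for i in range(2): vision.get_image("scene")
st(); snap("wrist","w9.png",1.4)
E
```

```text
t: 18.27
ee_pos: [626.2, -57.9, 27.5]
orientation: [-2.195, 0.059, 2.193]
ft_force: [-0.6, -0.0, 0.5]
width: 45.2
t 18.367
ee_pos [627.135 -58.273  28.782]
orientation [-2.198  0.06   2.19 ]
ft_force [-0.31 -0.37  1.66]
width 44.914
[[ 0.003 -0.054 -0.999]
 [-0.    -0.999  0.054]
 [-1.     0.    -0.003]]
```

View pics/w9.png

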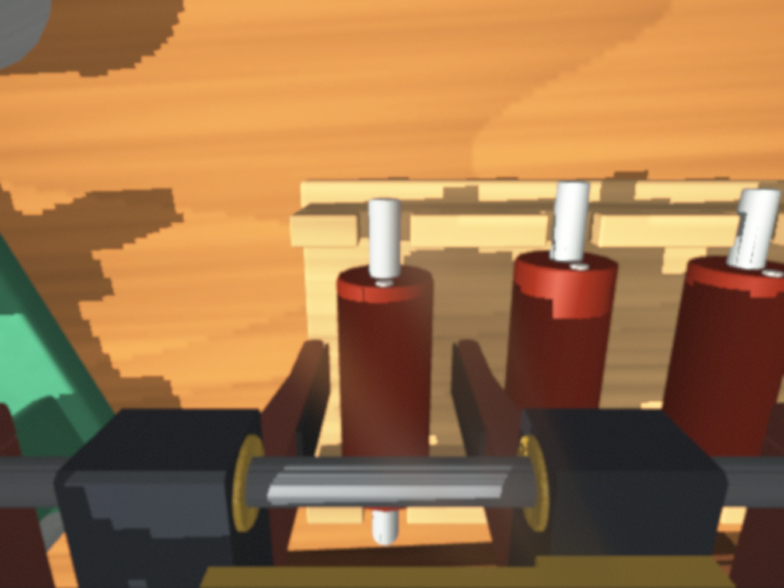

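```bash
python3 -m crank '[[[0,-0.0008,0],[0,0,0],0.040],[[0,0,0],[0,0,0],0.037],[[0,0,0],[0,0,0],0.0355],[[0,0,0],[0,0,0],0.0345],[[0,0,0],[0,0,0],0.0338],[[0,0,0],[0,0,0],0.0333],[[0,0,0],[0,0,0],0.0328],[[0,0,0],[0,0,0],0.0328]]'
python3 -m crank '[[[-0.002,0,0],[0,0,0],0.0328],[[-0.003,0,0],[0,0,0],0.0328],[[-0.005,0,0],[0,0,0],0.0328],[[-0.005,0,0],[0,0,0],0.0328],[[0,0,0],[0,0,0],0.0328],[[0,0,0],[0,0,0],0.0328],[[0,0,0],[0,0,0],0.0328],[[0,0,0],[0,0,0],0.0328]]'
python3 - <<'E'
from h import *
st(); snap("wrist","w10.png",1.4)
E
```

```text
t: 19.08
ee_pos: [625.7, -57.6, 26.8]
orientation: [-2.194, 0.06, 2.193]
ft_force: [0.7, 1.1, 0.2]
width: 32.7
t: 19.75
ee_pos: [625.5, -57.7, 41.7]
orientation: [-2.193, 0.06, 2.194]
ft_force: [-0.0, 0.4, 0.4]
width: 32.8
t 19.75
ee_pos [625.45  -57.712  41.69 ]
orientation [-2.193  0.06   2.194]
ft_force [-0.028  0.434  0.356]
width 32.767
[[-0.    -0.055 -0.998]
 [ 0.    -0.998  0.055]
 [-1.    -0.     0.   ]]
```

View pics/w10.png

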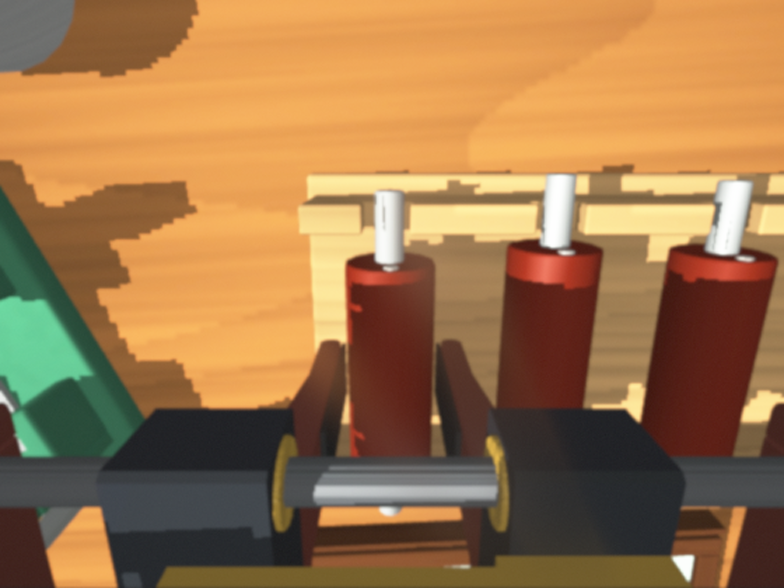

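```bash
python3 -m crank '[[[0.005,0,0],[0,0,0],0.035],[[0.005,0,0],[0,0,0],0.035],[[0.005,0,0],[0,0,0],0.035],[[0,0,0],[0,0,0],0.0335],[[0,0,0],[0,0,0],0.0327],[[0,0,0],[0,0,0],0.0322],[[0,0,0],[0,0,0],0.0319],[[0,0,0],[0,0,0],0.0319]]'
python3 -m crank '[[[0,0,0],[0,0,0],0.0319],[[0,0,0],[0,0,0],0.0319],[[-0.002,0,0],[0,0,0],0.0319],[[-0.003,0,0],[0,0,0],0.0319],[[-0.005,0,0],[0,0,0],0.0319],[[-0.005,0,0],[0,0,0],0.0319],[[0,0,0],[0,0,0],0.0319],[[0,0,0],[0,0,0],0.0319]]'
python3 - <<'E'
from h import *
st()
for i in range(6): print(np.round(ctrl.get_obs()["ft_force"],1)); vision.get_image("scene")
E
```

```text
t: 20.47
ee_pos: [625.5, -57.7, 26.8]
orientation: [-2.193, 0.06, 2.194]
ft_force: [0.5, -0.0, -1.2]
width: 31.9
t: 21.13
ee_pos: [626.0, -57.8, 42.5]
orientation: [-2.195, 0.06, 2.192]
ft_force: [0.9, 0.6, -2.2]
width: 31.7
t 21.133
ee_pos [626.036 -57.798  42.451]
orientation [-2.195  0.06   2.192]
ft_force [ 0.905  0.595 -2.242]
width 31.69
[[ 0.001 -0.055 -0.998]
 [-0.    -0.998  0.055]
 [-1.     0.    -0.001]]
[ 0.9  0.6 -2.2]
[-0.7  0.3 -2. ]
[-0.3  0.  -1.7]
[ 0.7  0.2 -1.9]
[-0.6 -0.2 -1.8]
[-0.6  0.  -1.1]
```

```bash
python3 -m crank '[[[-0.015,0,0],[0,0,0],0.0319],[[-0.02,0,0],[0,0,0],0.0319],[[-0.015,0,0],[0,0,0],0.0319],[[0,0,0.01],[0,0,0],0.0319],[[0,0.004,0.02],[-0.02,0,0],0.0319],[[0,0.01,0.03],[-0.032,0,0],0.0319],[[0,0.01,0.033],[0,0,0],0.0319],[[0,0.01,0.033],[0,0,0],0.0319]]'
python3 - <<'E'
from h import *
st(); snap("wrist","w11.png",1); plan([439,-104,50],-90,3)
E
```

```text
t: 22.1
ee_pos: [496.3, -88.6, 90.8]
orientation: [-2.219, 0.002, 2.222]
ft_force: [-0.4, -0.8, -1.7]
width: 31.9
t 22.1
ee_pos [496.319 -88.597  90.826]
orientation [-2.219e+00  2.000e-03  2.222e+00]
ft_force [-0.36  -0.755 -1.68 ]
width 31.905
[[-0.001 -0.002 -1.   ]
 [ 0.    -1.     0.002]
 [-1.    -0.     0.001]]
from [488.2 -88.9  89.7] -90.2 to [ 439. -104.   50.] -90 dist/row 21.6 turn/row -0.001
tool total x 0.0397 y 0.0152 z 0.0491  per row x 0.0132 y 0.0051 z 0.0164
```

View pics/w11.png

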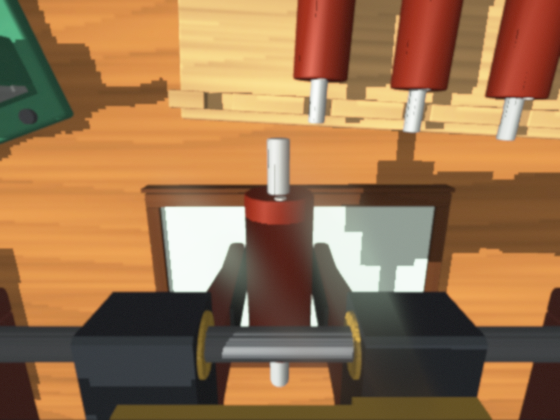

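```bash
python3 -m crank '[[[0.005,0.003,0.012],[0,0,0],0.0319],[[0.01,0.004,0.018],[0,0,0],0.0319],[[0.012,0.004,0.018],[0,0,0],0.0319],[[0.013,0.004,0.01],[0,0,0],0.0319],[[0,0,0],[0,0,0],0.0319],[[0,0,0],[0,0,0],0.0319],[[0,0,0],[0,0,0],0.0319],[[0,0,0],[0,0,0],0.0319]]'
python3 - <<'E'
from h import *
st(); plan([439,-104,15.5],-90,3)
E
```

```text
t: 22.82
ee_pos: [442.4, -103.7, 52.3]
orientation: [-2.222, 0.003, 2.218]
ft_force: [0.3, -1.0, -1.3]
width: 31.9
t 22.817
ee_pos [ 442.396 -103.675   52.339]
orientation [-2.222  0.003  2.218]
ft_force [ 0.348 -0.987 -1.289]
width 31.861
[[ 0.002 -0.003 -1.   ]
 [-0.    -1.     0.003]
 [-1.     0.    -0.002]]
from [ 442.4 -103.7   52.3] -90.2 to [ 439.  -104.    15.5] -90 dist/row 12.3 turn/row -0.0009
tool total x 0.0368 y 0.0003 z 0.0034  per row x 0.0123 y 0.0001 z 0.0011
```

Lower onto the slab, release and open slightly.

```bash
python3 -m crank '[[[0.012,0,0.003],[0,0,0],0.0319],[[0.012,0,0],[0,0,0],0.0319],[[0.008,0,0],[0,0,0],0.0319],[[0.003,0,0],[0,0,0],0.0319],[[0.0015,0,0],[0,0,0],0.0319],[[0,0,0],[0,0,0],0.0319],[[0,0,0],[0,0,0],0.0319],[[0,0,0],[0,0,0],0.0319]]'
python3 -m crank '[[[0,0,0],[0,0,0],0.0319],[[0,0,0],[0,0,0],0.0325],[[0,0,0],[0,0,0],0.034],[[0,0,0],[0,0,0],0.038],[[0,0,0],[0,0,0],0.05],[[0,0,0],[0,0,0],0.07],[[0,0,0],[0,0,0],0.0878],[[0,0,0],[0,0,0],0.0878]]'
python3 - <<'E'
from h import *
st(); snap("wrist","w12.png",1); 
for i in range(8): vision.get_image("scene")
snap("wrist","w13.png",1)
cv2.imwrite("pics/w1213.png",np.hstack([cv2.imread("pics/w12.png")[:,100:460],cv2.imread("pics/w13.png")[:,100:460]])); print(yaw())
E
```

```text
t: 23.48
ee_pos: [438.2, -103.6, 15.6]
orientation: [-2.22, 0.003, 2.22]
ft_force: [0.3, -0.1, -1.5]
width: 32.1
t: 24.15
ee_pos: [438.0, -103.6, 15.3]
orientation: [-2.22, 0.003, 2.22]
ft_force: [-0.3, -0.0, -0.5]
width: 61.2
t 24.15
ee_pos [ 437.976 -103.617   15.295]
orientation [-2.22   0.003  2.22 ]
ft_force [-0.334 -0.022 -0.521]
width 61.199
[[ 0.    -0.003 -1.   ]
 [-0.    -1.     0.003]
 [-1.     0.    -0.   ]]
(array([ 437.95252855, -103.60886577,   15.26615055]), np.float64(-90.1709023464278))
```

View pics/w1213.png

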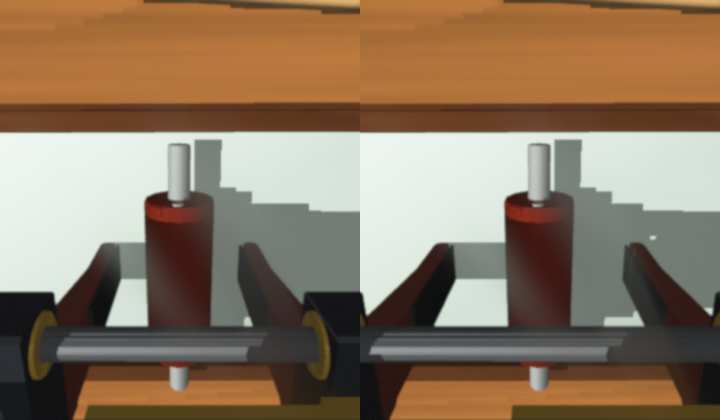

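```bash
cat >> h.py <<'E'
def rollery(n=1,z=28,save=None,box=None):
    "track brown roller on slab in wrist image; prints t, centre x,y"
    for i in range(n):
        o=ctrl.get_obs(); d=vision.get_image("wrist"); im=d["img"]; c=cam(o,d)
        g=cv2.cvtColor(im,cv2.COLOR_BGR2HSV); m=(((g[...,0]<6)|(g[...,0]>174))&(g[...,1]>140)&(g[...,2]>50)).astype(np.uint8)
        # keep pixels whose ray meets z=28 on the slab
        K,Rm,t=c; vv,uu=np.nonzero(m); 
        D=(Rm.T@np.linalg.solve(K,np.vstack([uu,vv,np.ones_like(uu)]).astype(float))); C=-Rm.T@t; s=(z-C[2])/D[2]; P=C[:,None]+s*D
        k=(abs(P[0]-439)<50)&(abs(P[1]+104)<100); 
        px=P[:2,k]; bins=np.arange(-210,5,2); h,_=np.histogram(px[1],bins); 
        cc=(px[1].min()+px[1].max())/2 if k.sum()>50 else np.nan
        print(round(o["t"],2),"n",k.sum(),"mean",px.mean(1).round(1) if k.sum() else None,"ext y",px[1].min().round(1) if k.sum() else None,px[1].max().round(1) if k.sum() else None,"tcp",np.round(o["ee_pos"],0))
        if save: cv2.imwrite("pics/%s%d.png"%(save,i),im)
E
python3 - <<'E'
from h import *
rollery(1)
E
python3 -m crank '[[[0,-0.012,0],[0,0,0],0.0878],[[0,-0.012,0],[0,0,0],0.0878],[[0,0,0],[0,0,0],0.0878],[[0,-0.0062,0],[0,0,0],0.0878],[[0,-0.0062,0],[0,0,0],0.0878],[[0,-0.0062,0],[0,0,0],0.0878],[[0,0.02,0],[0,0,0],0.0878],[[-0.04,0.01,0],[0,0,0],0.0878]]'
python3 - <<'E'
from h import *
rollery(12,save="r1_")
E
```

```text
24.65 n 4047 mean [ 449.9 -102.2] ext y -186.6 -19.8 tcp [ 438. -104.   15.]
t: 25.37
ee_pos: [433.2, -90.4, 49.1]
orientation: [-2.203, -0.002, 2.235]
ft_force: [-0.6, -0.3, -0.0]
width: 88.0
25.37 n 4290 mean [439.5 -84.7] ext y -192.4 -4.1 tcp [433. -90.  49.]
25.42 n 4080 mean [440. -84.] ext y -200.1 -4.0 tcp [439. -93.  58.]
25.47 n 4188 mean [439.4 -85.7] ext y -201.6 -4.1 tcp [440. -93.  58.]
25.52 n 4174 mean [439.5 -87.4] ext y -200.6 -4.2 tcp [440. -92.  57.]
25.57 n 4308 mean [438.5 -86.7] ext y -199.0 -4.1 tcp [439. -91.  56.]
25.62 n 4267 mean [438.3 -86. ] ext y -198.3 -4.1 tcp [438. -91.  55.]
25.67 n 4214 mean [438.2 -86.9] ext y -197.9 -4.0 tcp [438. -91.  55.]
25.72 n 4183 mean [438.3 -87.7] ext y -197.1 -4.0 tcp [438. -91.  55.]
25.77 n 4134 mean [438.8 -87.3] ext y -197.6 -4.1 tcp [437. -91.  55.]
25.82 n 4207 mean [438.1 -87.3] ext y -197.6 -4.1 tcp [437. -91.  55.]
25.87 n 4208 mean [438.2 -87.1] ext y -197.0 -4.0 tcp [438. -91.  55.]
25.92 n 4186 mean [438.3 -87.3] ext y -197.7 -4.0 tcp [438. -91.  55.]
```

```bash
python3 - <<'E'
from h import *
cv2.imwrite("pics/m1.png",np.vstack([np.hstack([cv2.resize(cv2.imread("pics/r1_%d.png"%i),(400,300)) for i in p]) for p in((0,3),(7,11))]))
E
```

```text
(no output)
```

View pics/m1.png

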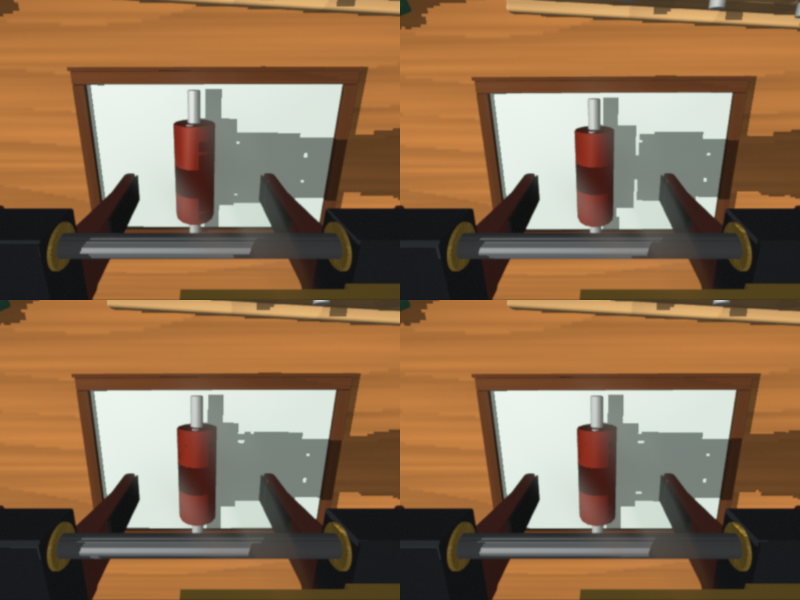

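```bash
cat >> h.py <<'E'
def rt(n=1,z=28,save=None,r0=100,r1=235):
    for i in range(n):
        o=ctrl.get_obs(); d=vision.get_image("wrist"); im=d["img"]; c=cam(o,d)
        g=cv2.cvtColor(im,cv2.COLOR_BGR2HSV); m=(((g[...,0]<7)|(g[...,0]>173))&(g[...,1]>150)&(g[...,2]>60)).astype(np.uint8); m[:r0]=0; m[r1:]=0; m[:,:150]=0; m[:,440:]=0
        n_,l,s,ce=cv2.connectedComponentsWithStats(m); best=None
        for k in range(1,n_):
            x,y,w,h,a=s[k]
            if 25<w<110 and a>300 and (best is None or a>s[best][4]): best=k
        if best is None: print(o["t"],"none"); continue
        vs,us=np.nonzero(l==best); rows=np.unique(vs)
        pts=[ray(c,(us[vs==r].min()+us[vs==r].max()+0.0)/2,r,z)[:2] for r in rows if np.ptp(us[vs==r])>20]
        pts=np.array(pts); p0,p1=pts[-5:].mean(0),pts[:5].mean(0)
        print(round(o["t"],2),"y mean",pts[:,1].mean().round(1),"near",p0.round(1),"far",p1.round(1),"tcp",np.round(o["ee_pos"],0))
        if save: cv2.imwrite("pics/%s%d.png"%(save,i),im)
E
python3 - <<'E'
from h import *
rt(4)
E
```

```text
25.97 y mean -85.5 near [444.4 -87.5] far [471.5 -83.4] tcp [438. -91.  55.]
26.02 y mean -85.6 near [444.4 -87.7] far [471.6 -83.2] tcp [438. -91.  55.]
26.07 y mean -85.6 near [444.5 -87.6] far [471.7 -83.1] tcp [438. -91.  55.]
26.12 y mean -85.5 near [444.5 -87.6] far [471.7 -83.1] tcp [438. -91.  55.]
```

```bash
python3 - <<'E'
from h import *
for i in range(0,12,1):
    im=cv2.imread("pics/r1_%d.png"%i); g=cv2.cvtColor(im,cv2.COLOR_BGR2HSV); r=(200)
    k=np.nonzero((((g[180:225,:,0]<7)|(g[180:225,:,0]>173))&(g[180:225,:,1]>150)&(g[180:225,:,2]>60)).sum(0)>25)[0]; k=k[(k>200)&(k<340)]; print(i,k.min(),k.max())
E
```

```text
0 245 279
1 244 279
2 245 280
3 247 282
4 248 283
5 249 283
6 250 282
7 250 283
8 250 283
9 250 282
10 250 283
11 250 283
```

```bash
python3 -m crank '[[[0.02,0,0],[0,0,0],0.0878],[[0.02,0,0],[0,0,0],0.0878],[[0,0.01,0],[0,0,0],0.0878],[[0,0.009,0],[0,0,0],0.0878],[[0,0,0],[0,0,0],0.0878],[[0,0,0],[0,0,0],0.0878],[[0,0,0],[0,0,0],0.0878],[[0,0,0],[0,0,0],0.0878]]'
python3 - <<'E'
from h import *
rt(2,save="r2a_")
E
```

```text
t: 26.83
ee_pos: [438.3, -110.2, 15.9]
orientation: [-2.221, 0.004, 2.219]
ft_force: [-0.3, -0.1, 0.3]
width: 87.9
26.83 y mean -92.5 near [465.6 -92.6] far [471.9 -92.8] tcp [ 438. -110.   16.]
26.88 y mean -92.6 near [465.6 -92.2] far [472.4 -93.8] tcp [ 438. -110.   16.]
```

View pics/r2a_1.png

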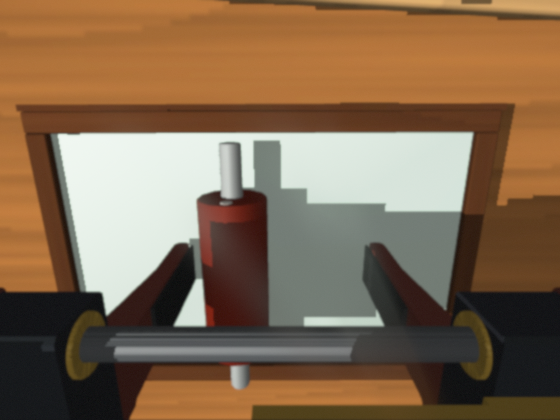

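```bash
python3 -m crank '[[[0,0.0067,0],[0,0,0],0.0878],[[0,0.0067,0],[0,0,0],0.0878],[[0,0.0067,0],[0,0,0],0.0878],[[0,0.0067,0],[0,0,0],0.0878],[[0,-0.015,0],[0,0,0],0.0878],[[0,-0.01,0],[0,0,0],0.0878],[[0,0,0],[0,0,0],0.0878],[[0,0,0],[0,0,0],0.0878]]'
python3 - <<'E'
from h import *
rt(16,save="r2b_")
cv2.imwrite("pics/m2.png",np.vstack([np.hstack([cv2.resize(cv2.imread("pics/r2b_%d.png"%i),(400,300)) for i in p]) for p in((0,3),(7,15))]))
E
```

```text
t: 27.6
ee_pos: [437.9, -111.6, 15.2]
orientation: [-2.22, 0.002, 2.221]
ft_force: [-0.0, -0.3, 0.7]
width: 87.7
27.6 y mean -109.1 near [ 459.6 -109.4] far [ 471.7 -107. ] tcp [ 438. -112.   15.]
27.65 y mean -109.2 near [ 459.7 -110.1] far [ 471.9 -106.5] tcp [ 438. -112.   15.]
27.7 y mean -108.9 near [ 459.8 -110. ] far [ 472.4 -105.7] tcp [ 438. -112.   15.]
27.75 y mean -108.9 near [ 459.8 -109.5] far [ 471.9 -106.4] tcp [ 438. -112.   15.]
27.8 y mean -108.8 near [ 459.8 -109.7] far [ 472.4 -105.5] tcp [ 438. -112.   15.]
27.85 y mean -109.1 near [ 459.7 -110.3] far [ 471.9 -106.4] tcp [ 438. -112.   15.]
27.9 y mean -109.1 near [ 459.7 -110.1] far [ 471.8 -106.4] tcp [ 438. -112.   15.]
27.95 y mean -108.9 near [ 459.7 -110.7] far [ 472.3 -105.8] tcp [ 438. -112.   15.]
28.0 y mean -108.7 near [ 459.7 -109.8] far [ 472.3 -105.8] tcp [ 438. -112.   15.]
28.05 y mean -109.0 near [ 459.7 -110.2] far [ 471.8 -106.7] tcp [ 438. -112.   15.]
28.1 y mean -109.0 near [ 459.6 -109.9] far [ 471.8 -106.7] tcp [ 438. -112.   15.]
28.15 y mean -108.8 near [ 459.6 -109.5] far [ 472.2 -105.9] tcp [ 438. -112.   15.]
28.2 y mean -108.9 near [ 459.7 -110. ] far [ 472.3 -105.8] tcp [ 438. -112.   15.]
28.25 y mean -109.0 near [ 459.6 -110. ] far [ 471.8 -106.7] tcp [ 438. -112.   15.]
28.3 y mean -108.9 near [ 459.6 -109.6] far [ 471.8 -106.6] tcp [ 438. -112.   15.]
28.35 y mean -108.6 near [ 459.7 -109.6] far [ 472.3 -105.8] tcp [ 438. -112.   15.]
```

View pics/m2.png

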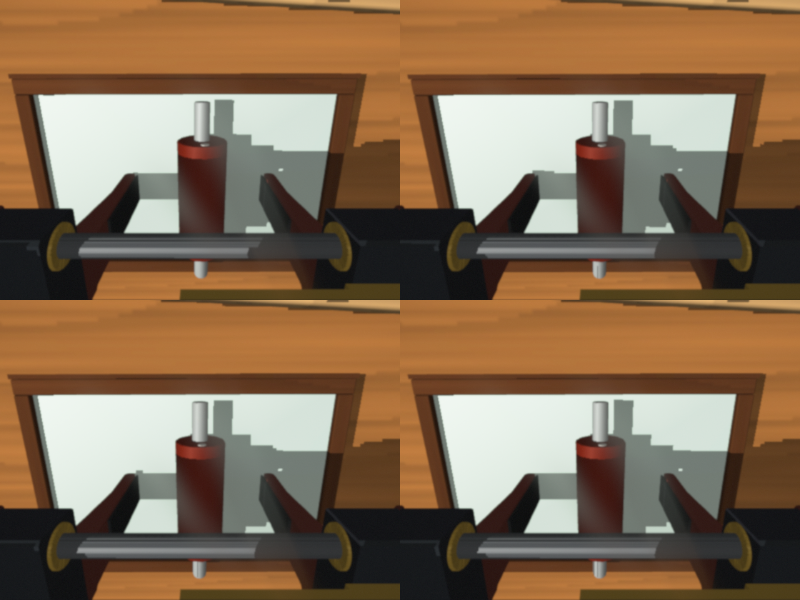

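```bash
python3 -m crank '[[[0,-0.013,0],[0,0,0],0.0878],[[0,-0.013,0],[0,0,0],0.0878],[[0,0,0],[0,0,0],0.0878],[[0,0,0],[0,0,0],0.0878],[[0,-0.0067,0],[0,0,0],0.0878],[[0,-0.0067,0],[0,0,0],0.0878],[[0,-0.0067,0],[0,0,0],0.0878],[[0,-0.0067,0],[0,0,0],0.0878]]'
python3 - <<'E'
from h import *
rt(20,save="r3_")
cv2.imwrite("pics/m3.png",np.vstack([np.hstack([cv2.resize(cv2.imread("pics/r3_%d.png"%i),(400,300)) for i in p]) for p in((0,2),(6,19))]))
E
```

```text
t: 29.07
ee_pos: [439.2, -59.5, 15.8]
orientation: [-2.223, 0.004, 2.218]
ft_force: [0.2, -6.6, 5.5]
width: 88.1
29.0667 none
29.1167 none
29.1667 none
29.2167 none
29.2667 none
29.3167 none
29.3667 none
29.4167 none
29.4667 none
29.5167 none
29.5667 none
29.6167 none
29.67 y mean -98.3 near [466.9 -98.1] far [470.8 -98.4] tcp [438. -59.  15.]
29.72 y mean -98.2 near [470.2 -98.2] far [470.2 -98.2] tcp [438. -59.  15.]
29.77 y mean -98.3 near [467.  -98.1] far [469.2 -98.4] tcp [438. -59.  15.]
29.8167 none
29.87 y mean -98.3 near [465.8 -98.2] far [471.3 -98.3] tcp [438. -59.  15.]
29.9167 none
29.9667 none
30.02 y mean -98.0 near [467.3 -98. ] far [468.7 -98. ] tcp [438. -59.  15.][ WARN:0@11.503] global loadsave.cpp:275 findDecoder imread_('pics/r3_0.png'): can't open/read file: check file path/integrity
Traceback (most recent call last):
cv2.error: OpenCV(4.12.0) /io/opencv/modules/imgproc/src/resize.cpp:4208: error: (-215:Assertion failed) !ssize.empty() in function 'resize'
```

```bash
python3 - <<'E'
from h import *
st(); snap("wrist","w14.png"); snap("scene","s14.png")
im=cv2.imread("pics/s14.png"); cv2.imwrite("pics/s14z.png",cv2.resize(im[160:280,170:330],None,fx=5,fy=5,interpolation=cv2.INTER_CUBIC))
E
```

```text
t 30.067
ee_pos [438.1   -59.009  15.277]
orientation [-2.22   0.003  2.22 ]
ft_force [-0.913 -0.25   0.353]
width 87.814
[[-0.    -0.003 -1.   ]
 [ 0.    -1.     0.003]
 [-1.    -0.     0.   ]]
```

View pics/w14.png

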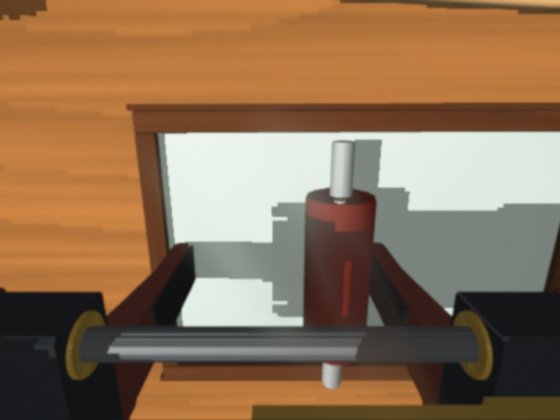

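View pics/s14z.png

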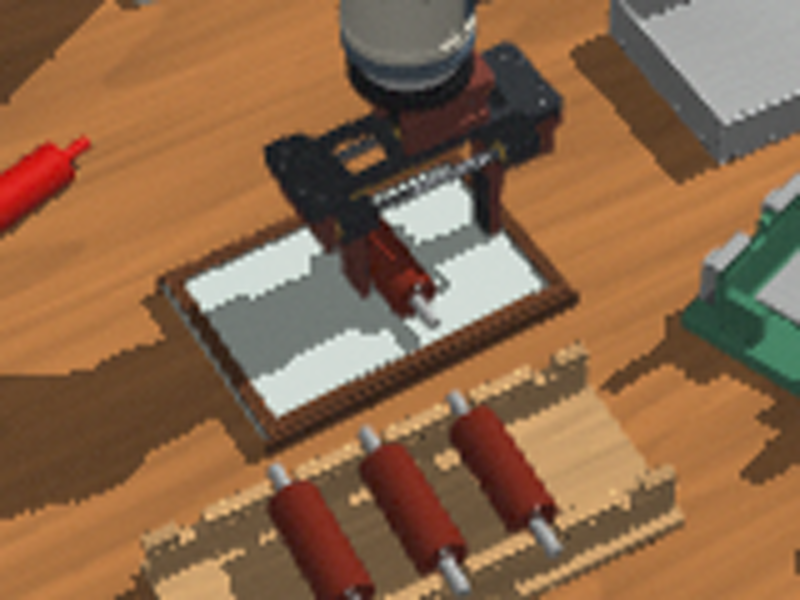

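```bash
python3 -m crank '[[[0,0.018,0],[0,0,0],0.0878],[[0,0.018,0],[0,0,0],0.0878],[[0,0.012,0],[0,0,0],0.0878],[[0,0,0],[0,0,0],0.0878],[[0,0,0],[0,0,0],0.0878],[[0,0.007,0],[0,0,0],0.0878],[[0,0.008,0],[0,0,0],0.0878],[[0,0.008,0],[0,0,0],0.0878]]'
python3 - <<'E'
from h import *
L=[]
for i in range(16):
    o=ctrl.get_obs(); d=vision.get_image("wrist"); L.append(d["img"]); print(i,round(o["t"],2),o["ee_pos"][1].round(1))
cv2.imwrite("pics/m4.png",np.vstack([np.hstack([L[i][120:260,140:410] for i in p]) for p in((0,1,2),(3,4,6),(8,11,15))])[:, :800])
E
```

```text
t: 30.83
ee_pos: [437.6, -129.4, 15.4]
orientation: [-2.219, 0.002, 2.221]
ft_force: [-1.2, 6.2, 6.9]
width: 87.8
0 30.83 -129.4
1 30.88 -130.8
2 30.93 -130.6
3 30.98 -130.3
4 31.03 -130.1
5 31.08 -129.9
6 31.13 -129.8
7 31.18 -129.8
8 31.23 -129.8
9 31.28 -129.8
10 31.33 -129.8
11 31.38 -129.9
12 31.43 -129.9
13 31.48 -129.9
14 31.53 -129.9
15 31.58 -130.0
```

View pics/m4.png

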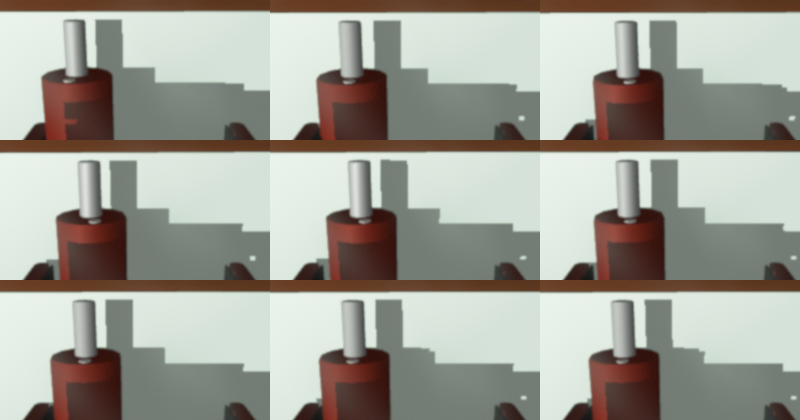

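```bash
python3 -m crank '[[[0,0,0],[0,0,0],0.0878],[[0,0,0],[0,0,0],0.0878],[[0,0,0],[0,0,0],0.0878],[[0,0,0],[0,0,0],0.0878],[[0,0,0],[0,0,0],0.0878],[[0,-0.01,0],[0,0,0],0.0878],[[0,-0.008,0],[0,0,0],0.0878],[[0,-0.008,0],[0,0,0],0.0878]]'
python3 - <<'E'
from h import *
L=[]
for i in range(16):
    o=ctrl.get_obs(); d=vision.get_image("wrist"); L.append(d["img"]); print(i,round(o["t"],2),o["ee_pos"][1].round(1))
cv2.imwrite("pics/m5.png",np.vstack([np.hstack([L[i][120:260,140:410] for i in p]) for p in((0,1,2),(3,4,6),(8,11,15))])[:, :800])
E
```

```text
t: 32.3
ee_pos: [437.8, -103.1, 15.2]
orientation: [-2.22, 0.003, 2.22]
ft_force: [0.6, 0.5, -0.5]
width: 87.6
0 32.3 -103.1
1 32.35 -102.0
2 32.4 -102.6
3 32.45 -103.1
4 32.5 -103.5
5 32.55 -103.8
6 32.6 -104.0
7 32.65 -104.1
8 32.7 -104.2
9 32.75 -104.2
10 32.8 -104.2
11 32.85 -104.2
12 32.9 -104.2
13 32.95 -104.2
14 33.0 -104.2
15 33.05 -104.1
```

View pics/m5.png

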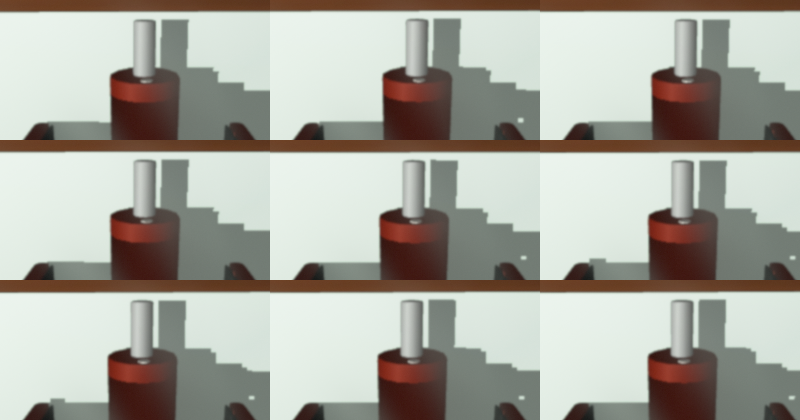

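```bash
cat >> h.py <<'E'
def watch(n,f,pick=None,crop=(120,260,140,410)):
    "track rubber left edge/right edge columns on row band of end; montage"
    L=[];T=[]
    for i in range(n):
        o=ctrl.get_obs(); d=vision.get_image("wrist"); L.append(d["img"])
        g=cv2.cvtColor(d["img"],cv2.COLOR_BGR2HSV)
        r=g[205:218]; b=((r[...,1]>110)&((r[...,0]<8)|(r[...,0]>172))).sum(0)>6
        k=np.nonzero(b)[0]; k=k[(k>90)&(k<470)]
        runs=np.split(k,np.nonzero(np.diff(k)>2)[0]+1) if len(k) else []
        runs=[x for x in runs if 45<len(x)<90]
        c=cam(o,d); s=""
        for x in runs: s+=" y=%.1f w%d"%(ray(c,x.mean(),211,36)[1],len(x))
        T.append("%.2f tcp %.1f%s"%(o["t"],o["ee_pos"][1],s))
    print("\n".join(T))
    a,b,c_,d_=crop; pick=pick or np.linspace(0,n-1,9).astype(int)
    cv2.imwrite("pics/"+f,np.vstack([np.hstack([L[i][a:b,c_:d_] for i in p]) for p in np.reshape(pick,(3,3))])[:,:810][:, :800])
E
python3 -m crank '[[[0,0.013,0],[0,0,0],0.0878],[[0,0.013,0],[0,0,0],0.0878],[[0,0,0],[0,0,0],0.0878],[[0,0,0],[0,0,0],0.0878],[[0,0.0075,0],[0,0,0],0.0878],[[0,0.0075,0],[0,0,0],0.0878],[[0,-0.02,0],[0,0,0],0.0878],[[0,-0.01,0],[0,0,0],0.0878]]'
python3 - <<'E'
from h import *
watch(22,"m6.png")
E
```

```text
t: 33.77
ee_pos: [437.6, -114.4, 15.2]
orientation: [-2.219, 0.004, 2.22]
ft_force: [-0.6, -0.3, -0.3]
width: 87.9
33.77 tcp -114.4 y=-117.2 w48
33.82 tcp -113.1 y=-116.3 w48
33.87 tcp -113.7 y=-115.6 w48
33.92 tcp -114.3 y=-114.8 w50
33.97 tcp -114.7 y=-114.2 w53
34.02 tcp -115.0 y=-113.6 w53
34.07 tcp -115.2 y=-113.6 w54
34.12 tcp -115.3 y=-113.7 w54
34.17 tcp -115.3 y=-113.8 w54
34.22 tcp -115.3 y=-113.8 w54
34.27 tcp -115.3 y=-113.5 w53
34.32 tcp -115.3 y=-113.5 w53
34.37 tcp -115.2 y=-113.5 w53
34.42 tcp -115.2 y=-113.7 w54
34.47 tcp -115.2 y=-113.6 w54
34.52 tcp -115.1 y=-113.6 w54
34.57 tcp -115.1 y=-113.8 w53
34.62 tcp -115.1 y=-113.7 w53
34.67 tcp -115.1 y=-113.7 w53
34.72 tcp -115.0 y=-113.7 w53
34.77 tcp -115.0 y=-113.7 w53
34.82 tcp -115.0 y=-113.7 w53
```

View pics/m6.png

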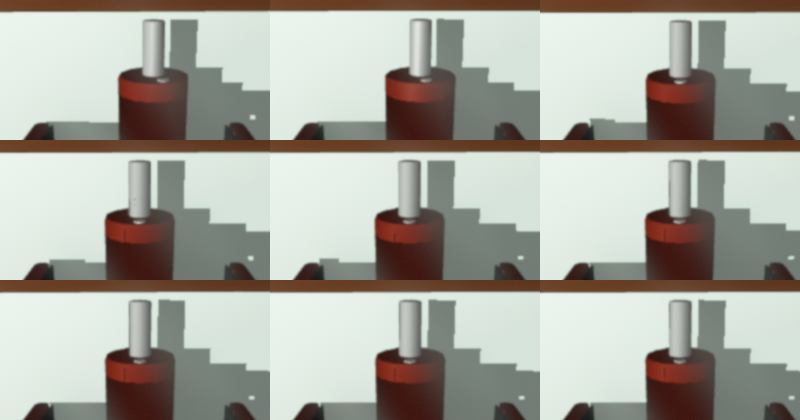

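```bash
python3 -m crank '[[[0,-0.0014,0],[0,0,0],0.06],[[0,0,0],[0,0,0],0.045],[[0,0,0],[0,0,0],0.038],[[0,0,0],[0,0,0],0.035],[[0,0,0],[0,0,0],0.0335],[[0,0,0],[0,0,0],0.0327],[[0,0,0],[0,0,0],0.0322],[[0,0,0],[0,0,0],0.0319]]'
python3 -m crank '[[[0,0,0],[0,0,0],0.0319],[[0,0,0],[0,0,0],0.0319],[[-0.003,0,0],[0,0,0],0.0319],[[-0.005,0,0],[0,0,0],0.0319],[[-0.01,0,0],[0,0,0],0.0319],[[-0.02,0,0],[0,0,0],0.0319],[[-0.02,0,0],[0,0,0],0.0319],[[-0.02,0,0],[0,0,0],0.0319]]'
python3 - <<'E'
from h import *
snap("wrist","w15.png"); st(); plan([394.6,259-45,100],-90,10)
E
```

```text
t: 35.53
ee_pos: [438.0, -113.6, 15.3]
orientation: [-2.22, 0.003, 2.22]
ft_force: [0.3, 0.6, 0.5]
width: 38.1
t: 36.2
ee_pos: [437.5, -113.3, 94.6]
orientation: [-2.219, 0.003, 2.221]
ft_force: [0.3, 0.1, -2.3]
width: 31.6
t 36.25
ee_pos [ 439.574 -113.931   97.643]
orientation [-2.225  0.004  2.216]
ft_force [ 1.875 -1.035  1.279]
width 32.027
[[ 0.004 -0.003 -1.   ]
 [-0.001 -1.     0.003]
 [-1.     0.001 -0.004]]
from [ 439.6 -113.9   97.6] -90.2 to [394.6 214.  100. ] -90 dist/row 33.1 turn/row -0.0003
tool total x -0.0024 y -0.3278 z 0.0459  per row x -0.0002 y -0.0328 z 0.0046
```

View pics/w15.png

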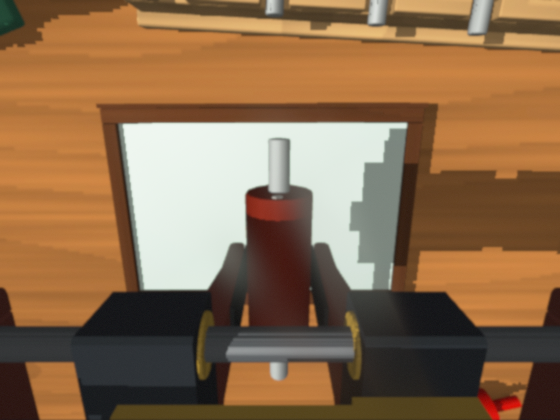

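```bash
python3 -m crank '[[[0,-0.02,0.002],[0.012,0,0],0.0319],[[0,-0.03,0.004],[0.012,0,0],0.0319],[[0,-0.036,0.004],[0.013,0,0],0.0319],[[0,-0.038,0.003],[0,0,0],0.0319],[[0,-0.038,0.003],[0,0,0],0.0319],[[0,-0.038,0.003],[0,0,0],0.0319],[[0,-0.038,0.003],[0,0,0],0.0319],[[0,-0.038,0.003],[0,0,0],0.0319]]'
python3 -m crank '[[[0,-0.038,0.003],[0,0,0],0.0319],[[0,-0.038,0.003],[0,0,0],0.0319],[[0,-0.03,0.0],[0,0,0],0.0319],[[0,-0.02,0],[0,0,0],0.0319],[[0,-0.01,0.0],[0,0,0],0.0319],[[0,0,0.0],[0,0,0],0.0319],[[0,0,0.0],[0,0,0],0.0319],[[0,0,0.0],[0,0,0],0.0319]]'
python3 - <<'E'
from h import *
snap("wrist","w16.png"); st(); plan([395.4,304,60],-92.3,3)
E
```

```text
t: 36.92
ee_pos: [421.4, 164.9, 93.6]
orientation: [-2.201, 0.044, 2.201]
ft_force: [0.5, -0.0, -1.8]
width: 31.7
t: 37.58
ee_pos: [420.9, 297.7, 93.1]
orientation: [-2.2, 0.046, 2.203]
ft_force: [0.2, -0.2, -0.9]
width: 32.0
t 37.633
ee_pos [421.11  297.566  93.132]
orientation [-2.2    0.046  2.202]
ft_force [ 0.047  0.543 -2.148]
width 31.838
[[-0.001 -0.041 -0.999]
 [-0.001 -0.999  0.041]
 [-1.     0.001  0.001]]
from [421.1 297.6  93.1] -92.4 to [395.4 304.   60. ] -92.3 dist/row 14.1 turn/row -0.0004
tool total x 0.0331 y -0.0054 z 0.0260  per row x 0.0110 y -0.0018 z 0.0087
```

View pics/w16.png

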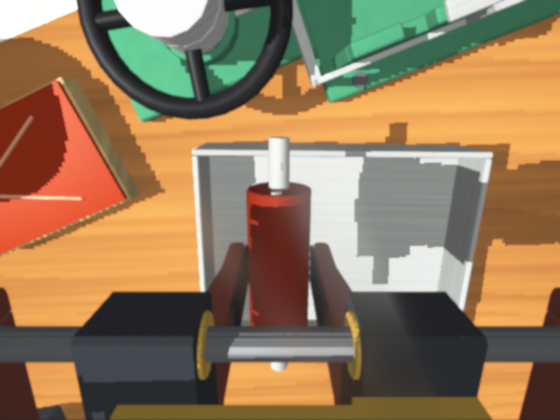

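```bash
python3 - <<'E'
from h import *
o=ctrl.get_obs(); d=vision.get_image("wrist"); c=cam(o,d)
for u,v in((194,152),(490,153)): print(ray(c,u,v,40).round(1))
print("shaft far end",ray(c,279,139,107).round(1))
E
python3 -m crank '[[[0,-0.0018,0.009],[0,0,0],0.0319],[[0,-0.0018,0.009],[0,0,0],0.0319],[[0,-0.0018,0.008],[0,0,0],0.0319],[[0.01,0,0],[0,0,0],0.0319],[[0.01,0,0],[0,0,0],0.0319],[[0.01,0,0],[0,0,0],0.0319],[[0,0,0],[0,0,0],0.0319],[[0,0,0],[0,0,0],0.0319]]'
python3 - <<'E'
from h import *
snap("wrist","w17.png"); st(); plan([395.4,304,8],-92.3,3)
E
```

```text
[473.2 347.3  40. ]
[465.1 162.2  40. ]
shaft far end [485.4 293.8 107. ]
t: 38.35
ee_pos: [395.4, 305.2, 62.2]
orientation: [-2.2, 0.045, 2.203]
ft_force: [0.6, -0.8, -0.3]
width: 32.0
t 38.4
ee_pos [395.808 305.463  62.77 ]
orientation [-2.201  0.045  2.202]
ft_force [ 0.462 -0.196 -1.087]
width 31.679
[[-0.001 -0.04  -0.999]
 [-0.    -0.999  0.04 ]
 [-1.     0.001  0.001]]
from [395.8 305.5  62.8] -92.3 to [395.4 304.    8. ] -92.3 dist/row 18.3 turn/row -0.0
tool total x 0.0548 y 0.0015 z 0.0003  per row x 0.0183 y 0.0005 z 0.0001
```

View pics/w17.png

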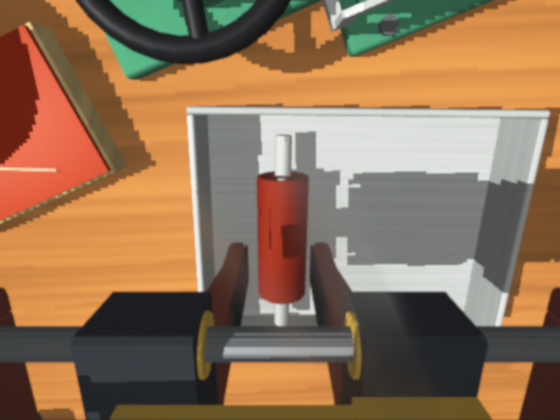

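```bash
python3 -m crank '[[[-0.03,0,0],[0,0,0],0.045],[[-0.03,0,0],[0,0,0],0.045],[[-0.01,0.03,-0.016],[0,0,0],0.045],[[0,0.034,-0.02],[0,0,0],0.045],[[0,0.034,-0.02],[0,0,0],0.045],[[0,0.034,-0.02],[0,0,0],0.045],[[0,0.034,-0.02],[0,0,0],0.045],[[0,0.034,-0.02],[0,0,0],0.045]]'
python3 - <<'E'
from h import *
snap("top","t18.png"); plan([622,-114,110],-93,8)
E
```

```text
t: 39.07
ee_pos: [504.8, 99.2, 134.0]
orientation: [-2.203, 0.044, 2.199]
ft_force: [0.1, 0.1, -0.3]
width: 45.2
from [508.4  94.6 134.3] -92.4 to [ 622. -114.  110.] -93 dist/row 29.8 turn/row 0.0012
tool total x 0.0243 y 0.2035 z -0.1224  per row x 0.0030 y 0.0254 z -0.0153
```

```bash
python3 -m crank '[[[0.003,0.034,-0.02],[0.01,0,0],0.045],[[0.003,0.034,-0.02],[0,0,0],0.045],[[0.003,0.034,-0.02],[0,0,0],0.045],[[0.003,0.034,-0.02],[0,0,0],0.045],[[0.003,0.033,-0.02],[0,0,0],0.045],[[0.003,0.025,-0.016],[0,0,0],0.045],[[0.003,0.01,-0.007],[0,0,0],0.045],[[0.003,0,0],[0,0,0],0.045]]'
python3 - <<'E'
from h import *
im=cv2.imread("pics/t18.png"); cv2.imwrite("pics/t18z.png",cv2.resize(im[200:290,130:250],None,fx=6,fy=6,interpolation=cv2.INTER_CUBIC))
for i in range(3): snap("wrist","w18.png",1.4)
plan([627,-114,27],-93,8)
E
```

```text
t: 39.78
ee_pos: [618.2, -110.9, 109.4]
orientation: [-2.197, 0.059, 2.193]
ft_force: [-0.8, -0.1, 0.1]
width: 45.2
from [ 615.4 -107.2  108.8] -92.8 to [ 627. -114.   27.] -93 dist/row 10.4 turn/row 0.0004
tool total x 0.0818 y 0.0062 z -0.0119  per row x 0.0102 y 0.0008 z -0.0015
```

View pics/w18.png

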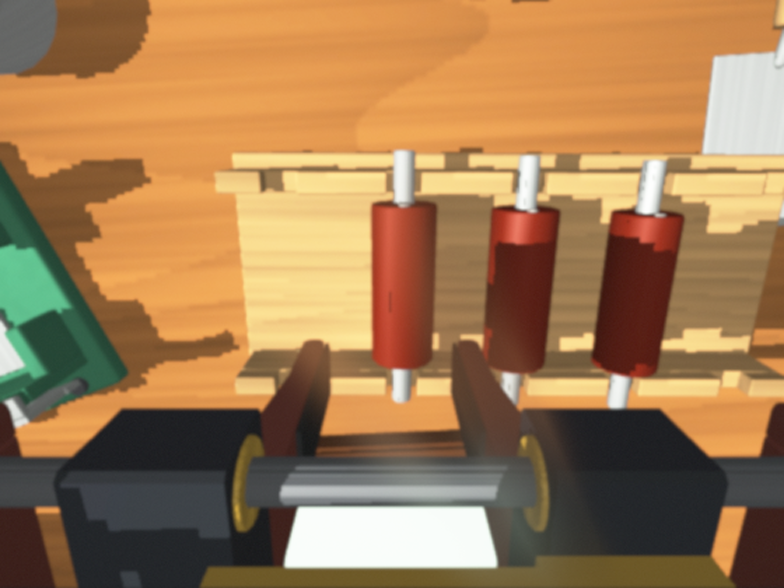

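View pics/t18z.png

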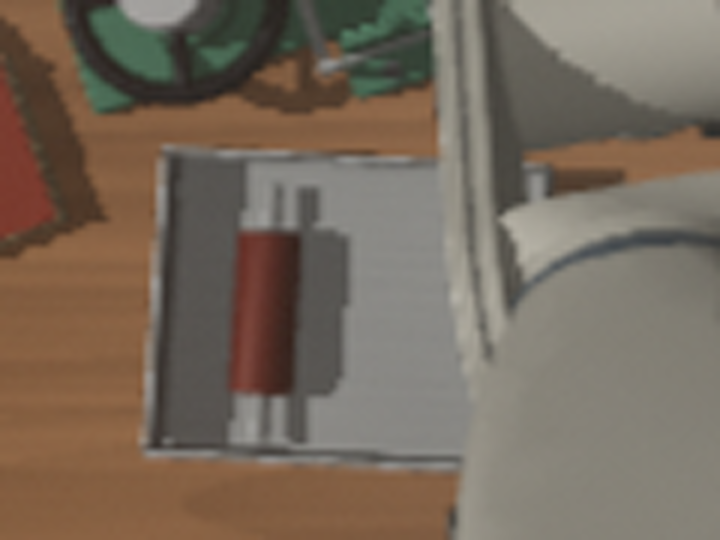

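```bash
python3 - <<'E'
from h import *
o=ctrl.get_obs(); d=vision.get_image("wrist"); c=cam(o,d)
p=ray(c,404/1.4,203/1.4,45); q=ray(c,401.5/1.4,364/1.4,45); m=(p+q)/2; print(p.round(1),q.round(1),m.round(1)); plan([m[0]-1,m[1],27],-93,8)
E
```

```text
[ 668.1 -117.3   45. ] [ 586.1 -112.7   45. ] [ 627.1 -115.    45. ]
from [ 615.6 -107.   109.1] -92.8 to [ 626.12592348 -115.00351105   27.        ] -93 dist/row 10.4 turn/row 0.0004
tool total x 0.0821 y 0.0075 z -0.0110  per row x 0.0103 y 0.0009 z -0.0014
```

```bash
python3 -m crank '[[[0,0.0072,-0.011],[0.003,0,0],0.045],[[0.02,0,0],[0,0,0],0.045],[[0.025,0,0],[0,0,0],0.045],[[0.02,0,0],[0,0,0],0.045],[[0.012,0,0],[0,0,0],0.045],[[0.005,0,0],[0,0,0],0.045],[[0,0,0],[0,0,0],0.045],[[0,0,0],[0,0,0],0.04]]'
python3 - <<'E'
from h import *
snap("wrist","w19.png",1); st()
E
python3 -m crank '[[[0,0,0],[0,0,0],0.037],[[0,0,0],[0,0,0],0.035],[[0,0,0],[0,0,0],0.034],[[0,0,0],[0,0,0],0.033],[[0,0,0],[0,0,0],0.0325],[[0,0,0],[0,0,0],0.0321],[[0,0,0],[0,0,0],0.0319],[[0,0,0],[0,0,0],0.0318]]'
```

```text
t: 40.65
ee_pos: [627.6, -115.8, 28.0]
orientation: [-2.196, 0.057, 2.194]
ft_force: [0.3, 0.1, -0.1]
width: 41.5
t 40.7
ee_pos [ 628.07  -116.131   28.456]
orientation [-2.197  0.058  2.193]
ft_force [ 0.173  0.115 -0.251]
width 40.645
[[ 0.002 -0.052 -0.999]
 [-0.    -0.999  0.052]
 [-1.     0.    -0.002]]
t: 41.37
ee_pos: [627.5, -116.3, 27.4]
orientation: [-2.195, 0.058, 2.194]
ft_force: [1.1, 3.5, 1.2]
width: 31.8
```

View pics/w19.png

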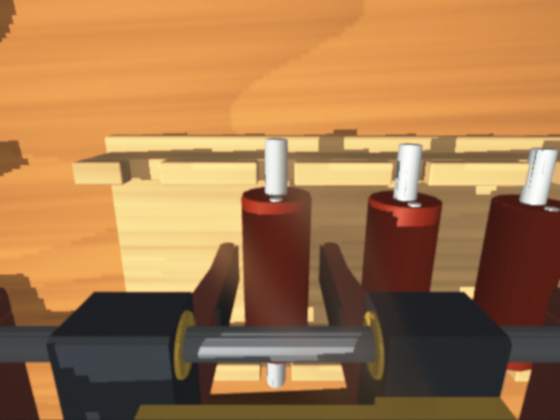

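```bash
python3 -m crank '[[[-0.003,0,0],[0,0,0],0.0318],[[-0.007,0,0],[0,0,0],0.0318],[[-0.015,0,0],[0,0,0],0.0318],[[-0.02,0,0],[0,0,0],0.0318],[[-0.015,0,0.01],[0,0,0],0.0318],[[0,0,0.02],[0,0,0],0.0318],[[0,0,0.03],[-0.02,0,0],0.0318],[[0,-0.001,0.033],[-0.032,0,0],0.0318]]'
python3 -m crank '[[[0,-0.001,0.033],[0,0,0],0.0318],[[0,0,0.03],[0,0,0],0.0318],[[0,0,0.02],[0,0,0],0.0318],[[0,0,0.01],[0,0,0],0.0318],[[0.01,0,0],[0,0,0],0.0318],[[0.01,0,0],[0,0,0],0.0318],[[0.01,0,0],[0,0,0],0.0318],[[0,0,0],[0,0,0],0.0318]]'
python3 - <<'E'
from h import *
snap("wrist","w20.png",1); st(); plan([438,-104,15.5],-90,8)
E
```

```text
t: 42.03
ee_pos: [534.6, -111.5, 88.9]
orientation: [2.224, -0.001, -2.218]
ft_force: [-0.6, -0.5, -3.5]
width: 31.7
t: 42.7
ee_pos: [441.8, -109.9, 55.2]
orientation: [-2.219, 0.0, 2.223]
ft_force: [-0.2, 0.2, -2.6]
width: 31.8
t 42.75
ee_pos [ 441.672 -109.893   55.773]
orientation [-2.219  0.     2.223]
ft_force [ 0.422  0.124 -3.092]
width 31.839
[[-0.002 -0.001 -1.   ]
 [ 0.001 -1.     0.001]
 [-1.    -0.001  0.002]]
from [ 441.7 -109.9   55.8] -90.0 to [ 438.  -104.    15.5] -90 dist/row 5.1 turn/row -0.0001
tool total x 0.0403 y -0.0059 z 0.0037  per row x 0.0050 y -0.0007 z 0.0005
```

View pics/w20.png

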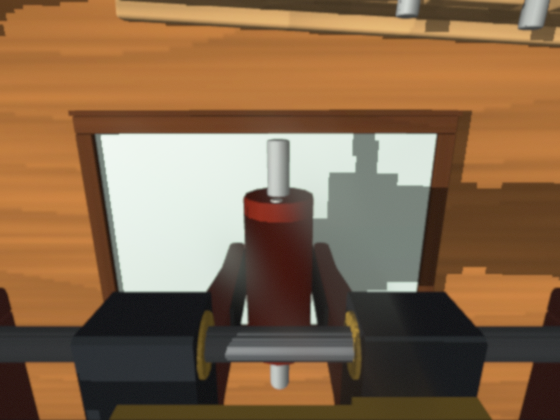

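```bash
python3 -m crank '[[[0.012,-0.003,0.002],[0,0,0],0.0318],[[0.012,-0.003,0.0017],[0,0,0],0.0318],[[0.01,0,0],[0,0,0],0.0318],[[0.004,0,0],[0,0,0],0.0318],[[0.0023,0,0],[0,0,0],0.0318],[[0,0,0],[0,0,0],0.0318],[[0,0,0],[0,0,0],0.0318],[[0,0,0],[0,0,0],0.0318]]'
python3 -m crank '[[[0,0,0],[0,0,0],0.0325],[[0,0,0],[0,0,0],0.034],[[0,0,0],[0,0,0],0.038],[[0,0,0],[0,0,0],0.05],[[0,0,0],[0,0,0],0.07],[[0,0,0],[0,0,0],0.0878],[[0,0,0],[0,0,0],0.0878],[[0,0,0],[0,0,0],0.0878]]'
python3 - <<'E'
from h import *
watch(14,"m7.png")
E
```

```text
t: 43.42
ee_pos: [438.2, -104.2, 17.4]
orientation: [-2.222, 0.001, 2.22]
ft_force: [0.1, -0.5, -3.3]
width: 32.0
t: 44.08
ee_pos: [437.7, -104.0, 17.0]
orientation: [-2.221, 0.001, 2.221]
ft_force: [0.2, 0.0, -0.6]
width: 68.1
44.08 tcp -104.0 y=-102.4 w54
44.13 tcp -104.0 y=-102.6 w55
44.18 tcp -104.0 y=-102.4 w54
44.23 tcp -104.0 y=-102.3 w54
44.28 tcp -104.0 y=-102.4 w54
44.33 tcp -104.0 y=-102.6 w55
44.38 tcp -104.0 y=-102.4 w54
44.43 tcp -104.0 y=-102.4 w54
44.48 tcp -104.0 y=-102.6 w55
44.53 tcp -104.0 y=-102.3 w54
44.58 tcp -104.0 y=-102.4 w54
44.63 tcp -104.0 y=-102.3 w54
44.68 tcp -104.0 y=-102.4 w54
44.73 tcp -104.0 y=-102.4 w54
```

View pics/m7.png

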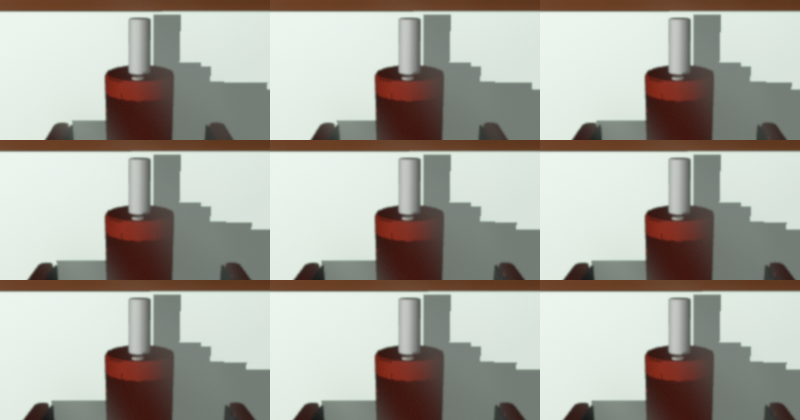

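```bash
python3 -m crank '[[[0.001,0.012,0],[0,0,0],0.0878],[[0,0.012,0],[0,0,0],0.0878],[[0,0,0],[0,0,0],0.0878],[[0,0,0],[0,0,0],0.0878],[[0,0.0075,0],[0,0,0],0.0878],[[0,0.0075,0],[0,0,0],0.0878],[[0,-0.02,0],[0,0,0],0.0878],[[0,-0.01,0],[0,0,0],0.0878]]'
python3 - <<'E'
from h import *
watch(26,"m8.png")
E
```

```text
t: 45.45
ee_pos: [437.4, -112.4, 16.0]
orientation: [-2.22, 0.002, 2.221]
ft_force: [-1.7, 0.9, -1.1]
width: 87.9
45.45 tcp -112.4 y=-118.6 w46
45.50 tcp -111.1 y=-120.7 w50
45.55 tcp -111.8 y=-120.9 w48
45.60 tcp -112.3 y=-121.9 w52
45.65 tcp -112.8 y=-121.7 w51
45.70 tcp -113.0 y=-121.5 w49
45.75 tcp -113.2 y=-121.5 w50
45.80 tcp -113.3 y=-121.4 w49
45.85 tcp -113.3 y=-121.5 w49
45.90 tcp -113.3 y=-121.5 w49
45.95 tcp -113.3 y=-121.4 w49
46.00 tcp -113.3 y=-121.6 w50
46.05 tcp -113.2 y=-121.6 w50
46.10 tcp -113.2 y=-121.5 w50
46.15 tcp -113.2 y=-121.9 w52
46.20 tcp -113.1 y=-121.5 w50
46.25 tcp -113.1 y=-121.8 w50
46.30 tcp -113.1 y=-121.8 w50
46.35 tcp -113.0 y=-121.8 w50
46.40 tcp -113.0 y=-121.8 w50
46.45 tcp -113.0 y=-121.8 w50
46.50 tcp -113.0 y=-121.8 w50
46.55 tcp -113.0 y=-121.8 w50
46.60 tcp -113.0 y=-121.8 w50
46.65 tcp -113.0 y=-121.7 w50
46.70 tcp -113.0 y=-121.8 w50
```

View pics/m8.png

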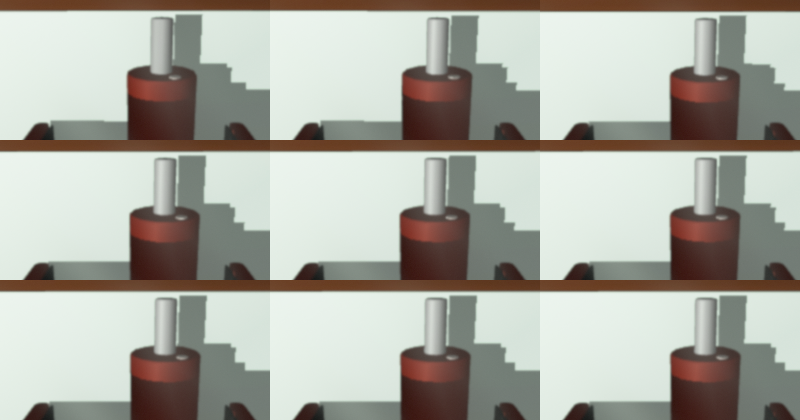

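```bash
python3 -m crank '[[[0,-0.007,0],[0,0,0],0.0878],[[0,-0.006,0],[0,0,0],0.0878],[[0,0,0],[0,0,0],0.0878],[[0,0,0],[0,0,0],0.0878],[[0,-0.009,0],[0,0,0],0.0878],[[0,-0.009,0],[0,0,0],0.0878],[[0,0.02,0],[0,0,0],0.0878],[[0,0,0],[0,0,0],0.0878]]'
python3 - <<'E'
from h import *
watch(20,"m9.png")
E
```

```text
t: 47.42
ee_pos: [438.5, -102.9, 16.2]
orientation: [-2.223, 0.001, 2.22]
ft_force: [-0.0, -0.2, -0.1]
width: 87.9
47.42 tcp -102.9 y=-99.0 w56
47.47 tcp -102.4 y=-97.7 w58
47.52 tcp -102.0 y=-96.7 w59
47.57 tcp -101.8 y=-96.3 w58
47.62 tcp -101.7 y=-96.4 w59
47.67 tcp -101.6 y=-96.3 w59
47.72 tcp -101.6 y=-96.3 w59
47.77 tcp -101.6 y=-96.3 w59
47.82 tcp -101.7 y=-96.4 w59
47.87 tcp -101.7 y=-96.2 w60
47.92 tcp -101.8 y=-96.3 w60
47.97 tcp -101.9 y=-96.3 w60
48.02 tcp -101.9 y=-96.3 w60
48.07 tcp -101.9 y=-96.2 w59
48.12 tcp -102.0 y=-96.4 w60
48.17 tcp -102.0 y=-96.5 w60
48.22 tcp -102.0 y=-96.5 w60
48.27 tcp -102.0 y=-96.5 w60
48.32 tcp -102.0 y=-96.5 w60
48.37 tcp -102.0 y=-96.5 w60
```

View pics/m9.png

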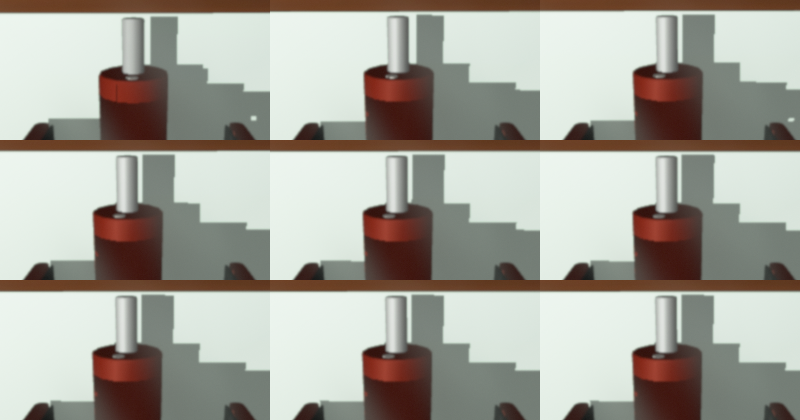

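```bash
python3 -m crank '[[[0,-0.004,0],[0,0,0],0.06],[[0,0,0],[0,0,0],0.045],[[0,0,0],[0,0,0],0.038],[[0,0,0],[0,0,0],0.036],[[0,0,0],[0,0,0],0.035],[[0,0,0],[0,0,0],0.035],[[0,0,0],[0,0,0],0.034],[[0,0,0],[0,0,0],0.033]]'
python3 -m crank '[[[0,0,0],[0,0,0],0.0325],[[0,0,0],[0,0,0],0.0321],[[0,0,0],[0,0,0],0.0318],[[0,0,0],[0,0,0],0.0318],[[-0.003,0,0],[0,0,0],0.0318],[[-0.007,0,0],[0,0,0],0.0318],[[-0.015,0,0],[0,0,0],0.0318],[[-0.025,0,0],[0,0,0],0.0318]]'
python3 - <<'E'
from h import *
o,d=snap("wrist","w21.png"); st(); c=cam(o,d); plan([584.1,240.4,130],-71,11)
E
```

```text
t: 49.08
ee_pos: [437.7, -98.0, 16.0]
orientation: [-2.221, 0.001, 2.221]
ft_force: [0.5, 0.6, -0.4]
width: 37.7
t: 49.75
ee_pos: [436.0, -97.6, 65.4]
orientation: [-2.216, 0.0, 2.225]
ft_force: [-0.2, 0.3, -2.4]
width: 31.9
t 49.8
ee_pos [438.817 -98.303  69.775]
orientation [-2.224e+00  2.000e-03  2.219e+00]
ft_force [ 0.922 -0.66   0.773]
width 32.081
[[ 0.002 -0.001 -1.   ]
 [-0.001 -1.     0.001]
 [-1.     0.001 -0.002]]
from [438.8 -98.3  69.8] -90.1 to [584.1 240.4 130. ] -71 dist/row 33.9 turn/row -0.0302
-0.0055 -0.0308 -0.0132 | -0.0302
-0.0055 -0.0304 -0.0141 | -0.0302
-0.0055 -0.0300 -0.0150 | -0.0302
-0.0055 -0.0295 -0.0159 | -0.0302
-0.0055 -0.0290 -0.0168 | -0.0302
-0.0055 -0.0285 -0.0177 | -0.0302
-0.0055 -0.0279 -0.0185 | -0.0302
-0.0055 -0.0273 -0.0194 | -0.0302
-0.0055 -0.0268 -0.0202 | -0.0302
-0.0055 -0.0261 -0.0210 | -0.0302
-0.0055 -0.0255 -0.0218 | -0.0302
```

View pics/w21.png

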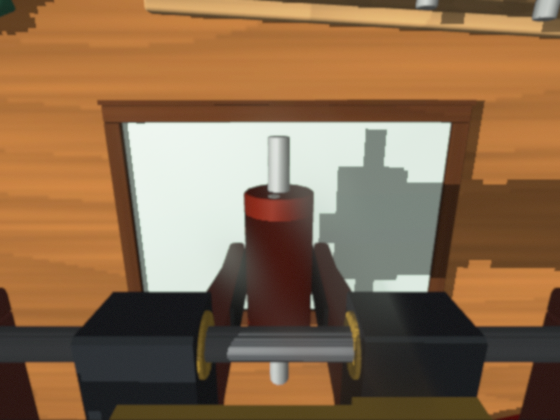

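```bash
python3 - <<'E'
from h import *
o=ctrl.get_obs(); d=vision.get_image("wrist"); c=cam(o,d); z=o["ee_pos"][2]+12.5
print(o["ee_pos"].round(1), ray(c,279,138,z+2).round(1), ray(c,278,381,z+2).round(1))
E
python3 -m crank '[[[-0.01,-0.02,-0.009],[-0.03,0,0],0.0318],[[-0.01,-0.0304,-0.0141],[-0.03,0,0],0.0318],[[-0.01,-0.03,-0.015],[-0.03,0,0],0.0318],[[-0.01,-0.0295,-0.0159],[-0.03,0,0],0.0318],[[-0.01,-0.029,-0.0168],[-0.03,0,0],0.0318],[[-0.01,-0.0285,-0.0177],[-0.03,0,0],0.0318],[[0,-0.028,-0.0185],[-0.03,0,0],0.0318],[[0,-0.0273,-0.0194],[-0.03,0,0],0.0318]]'
python3 -m crank '[[[0,-0.027,-0.02],[-0.03,0,0],0.0318],[[0,-0.026,-0.021],[-0.03,0,0],0.0318],[[0,-0.02,-0.016],[-0.032,0,0],0.0318],[[0,-0.012,-0.01],[0,0,0],0.0318],[[0,0,0],[0,0,0],0.0318],[[0,0,0],[0,0,0],0.0318],[[0,0,0],[0,0,0],0.0318],[[0,0,0],[0,0,0],0.0318]]'
python3 - <<'E'
from h import *
o,d=snap("wrist","w22.png",1.4); st(); c=cam(o,d); plan([584.1,240.4,90],-71,4); z=o["ee_pos"][2]+12.5
E
```

```text
[438.8 -98.3  69.8] [503.6 -99.5  84.3] [377.2 -99.   84.3]
t: 50.52
ee_pos: [539.8, 139.3, 126.1]
orientation: [2.094, 0.253, -2.093]
ft_force: [0.2, -0.3, -2.4]
width: 31.9
t: 51.18
ee_pos: [579.9, 236.1, 125.6]
orientation: [2.041, 0.339, -2.044]
ft_force: [0.5, -0.2, -1.7]
width: 31.9
t 51.233
ee_pos [580.174 236.151 125.791]
orientation [ 2.042  0.339 -2.044]
ft_force [ 0.347 -0.258 -2.331]
width 31.842
[[-0.001  0.323 -0.946]
 [-0.001 -0.946 -0.323]
 [-1.     0.     0.001]]
from [580.2 236.2 125.8] -71.1 to [584.1 240.4  90. ] -71 dist/row 9.1 turn/row -0.0006
tool total x 0.0358 y -0.0028 z -0.0051  per row x 0.0089 y -0.0007 z -0.0013
```

View pics/w22.png

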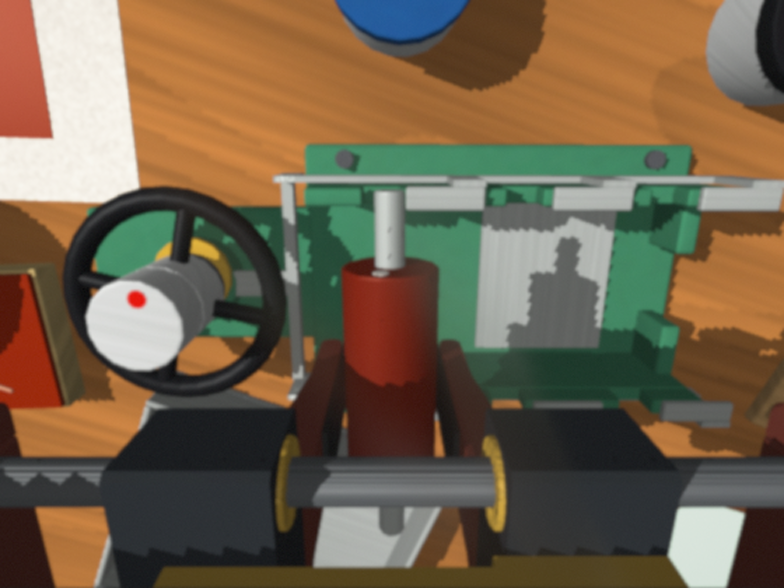

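```bash
python3 -m crank '[[[0.01,-0.0028,-0.0036],[0,0,0],0.0318],[[0.012,0,0],[0,0,0],0.0318],[[0.012,0,0],[0,0,0],0.0318],[[0.01,0,0],[0,0,0],0.0318],[[0.006,0,0],[0,0,0],0.0318],[[0.002,0,0],[0,0,0],0.0318],[[0,0,0],[0,0,0],0.0318],[[0,0,0],[0,0,0],0.0318]]'
python3 - <<'E'
from h import *
o,d=snap("wrist","w23.png",1.4); st(); c=cam(o,d); plan([584.1,240.4,53],-71,4)
im=cv2.imread("pics/w23.png"); cv2.imwrite("pics/w23z.png",cv2.resize(im[90:350,240:640],None,fx=2,fy=2,interpolation=cv2.INTER_CUBIC))
E
```

```text
t: 51.9
ee_pos: [583.3, 241.5, 73.9]
orientation: [2.042, 0.341, -2.042]
ft_force: [0.4, 0.8, -2.6]
width: 31.8
t 51.95
ee_pos [583.567 241.569  74.283]
orientation [ 2.043  0.341 -2.042]
ft_force [-0.402 -0.42  -1.948]
width 32.249
[[ 0.001  0.325 -0.946]
 [ 0.    -0.946 -0.325]
 [-1.    -0.    -0.001]]
from [583.6 241.6  74.3] -71.0 to [584.1 240.4  53. ] -71 dist/row 5.3 turn/row -0.0002
tool total x 0.0213 y 0.0013 z -0.0001  per row x 0.0053 y 0.0003 z -0.0000
```

View pics/w23z.png

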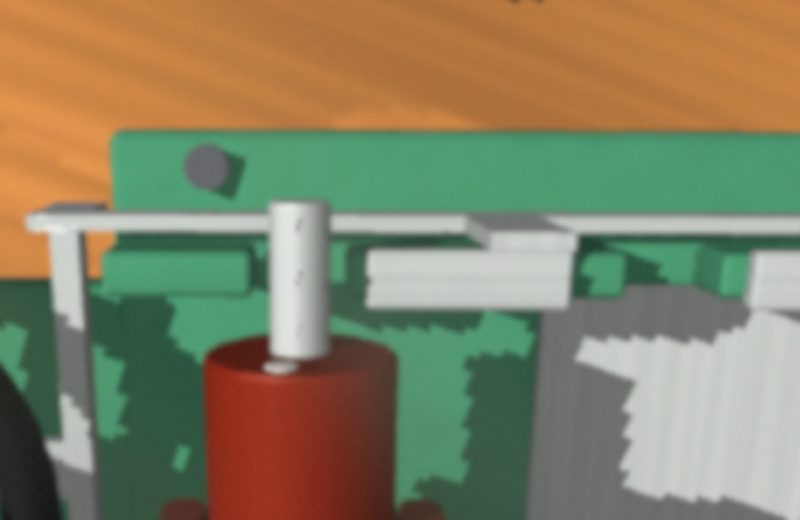

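```bash
python3 -m crank '[[[0.005,0,0],[0,0,0],0.0318],[[0.005,0,0],[0,0,0],0.0318],[[0.005,0,0],[0,0,0],0.0318],[[0.003,0,0],[0,0,0],0.0318],[[0.001,0,0],[0,0,0],0.0318],[[0,0,0],[0,0,0],0.0318],[[0,0,0],[0,0,0],0.0318],[[0,0,0],[0,0,0],0.0318]]'
python3 -m crank '[[[0.001,0,0],[0,0,0],0.0318],[[0.0005,0,0],[0,0,0],0.0318],[[0,0,0],[0,0,0],0.0318],[[0,0,0],[0,0,0],0.033],[[0,0,0],[0,0,0],0.036],[[0,0,0],[0,0,0],0.04],[[0,0,0],[0,0,0],0.044],[[0,0,0],[0,0,0],0.044]]'
python3 - <<'E'
from h import *
o,d=snap("wrist","w24.png",1.4); st()
im=cv2.imread("pics/w24.png"); cv2.imwrite("pics/w24z.png",cv2.resize(im[90:350,240:640],None,fx=2,fy=2,interpolation=cv2.INTER_CUBIC))
E
```

```text
t: 52.62
ee_pos: [583.4, 241.5, 55.1]
orientation: [2.043, 0.341, -2.042]
ft_force: [0.3, -1.1, -1.9]
width: 31.4
t: 53.28
ee_pos: [583.2, 241.4, 53.4]
orientation: [2.042, 0.341, -2.042]
ft_force: [-0.1, -0.2, 0.0]
width: 44.0
t 53.333
ee_pos [583.243 241.445  53.416]
orientation [ 2.042  0.341 -2.042]
ft_force [ 0.691 -0.542  0.089]
width 43.958
[[ 0.     0.325 -0.946]
 [ 0.    -0.946 -0.325]
 [-1.    -0.    -0.   ]]
```

View pics/w24.png

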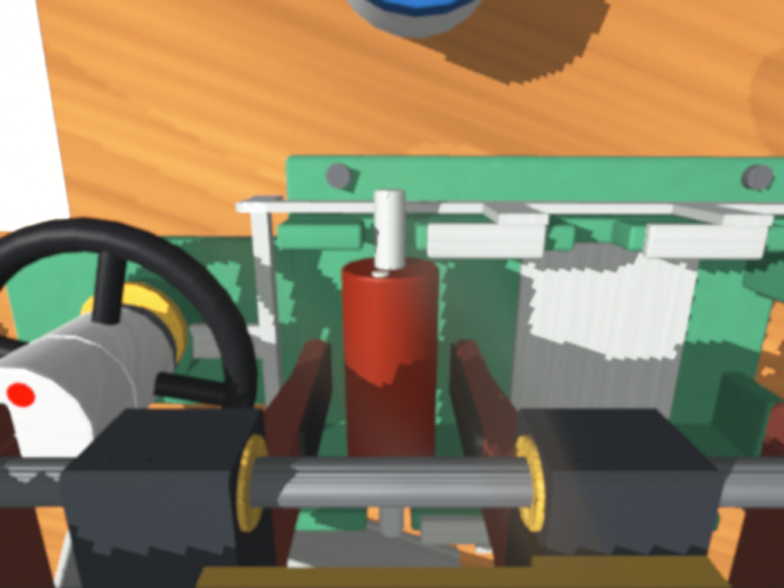

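```bash
python3 -m crank '[[[-0.01,0,0],[0,0,0],0.045],[[-0.025,0,0],[0,0,0],0.045],[[-0.03,0,0],[0,0,0],0.045],[[0,0,0],[0.03,0,0],0.045],[[0,0,0],[0.12,0,0],0.045],[[0,0,0],[0.12,0,0],0.045],[[0,0,0],[0.105,0,0],0.045],[[0,0,0],[0,0,0],0.045]]'
python3 - <<'E'
from h import *
o,d=snap("wrist","w25.png",1.4); plan([620,-171,105],-92.5,12)
E
```

```text
t: 54.0
ee_pos: [583.4, 241.5, 119.3]
orientation: [-2.198, 0.052, 2.196]
ft_force: [-0.7, 0.0, 0.2]
width: 44.9
from [583.4 241.5 119.2] -92.4 to [ 620. -171.  105.] -92.5 dist/row 34.5 turn/row 0.0001
tool total x 0.0142 y 0.4106 z -0.0539  per row x 0.0012 y 0.0342 z -0.0045
```

View pics/w25.png

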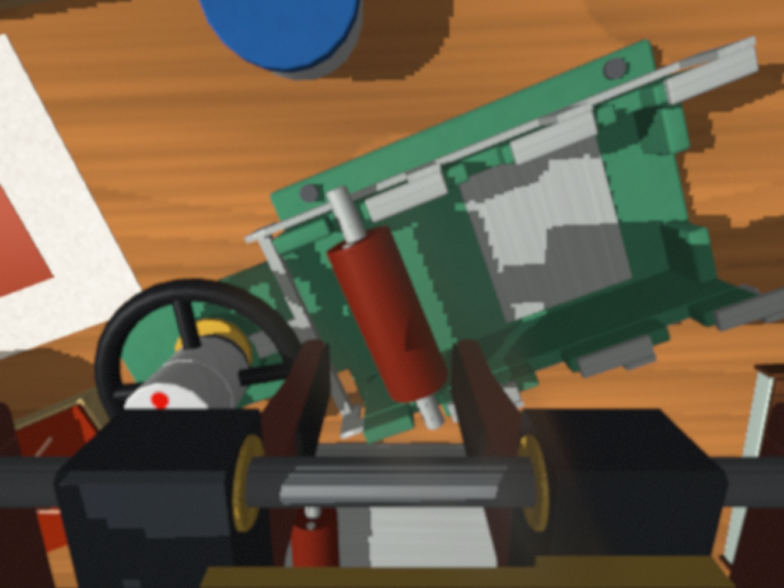

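B lies in the left saddle, both shafts in the slots. On to roller C.

```bash
python3 -m crank '[[[0,0.02,-0.002],[0,0,0],0.045],[[0,0.036,-0.0045],[0,0,0],0.045],[[0,0.038,-0.005],[0,0,0],0.045],[[0,0.038,-0.005],[0,0,0],0.045],[[0,0.038,-0.005],[0,0,0],0.045],[[0,0.038,-0.005],[0,0,0],0.045],[[0,0.038,-0.005],[0,0,0],0.045],[[0,0.038,-0.005],[0,0,0],0.045]]'
python3 -m crank '[[[0.002,0.038,-0.005],[0,0,0],0.045],[[0.002,0.038,-0.005],[0,0,0],0.045],[[0.002,0.03,-0.004],[0,0,0],0.045],[[0.002,0.015,-0.002],[0,0,0],0.045],[[0.002,0.006,0],[0,0,0],0.045],[[0.004,0,0],[0,0,0],0.045],[[0,0,0],[0,0,0],0.045],[[0,0,0],[0,0,0],0.045]]'
python3 - <<'E'
from h import *
o,d=snap("wrist","w26.png",1.4); st(); plan([622,-171.3,27],-92.5,5)
E
```

```text
t: 54.72
ee_pos: [607.2, -45.7, 118.9]
orientation: [-2.202, 0.044, 2.201]
ft_force: [0.1, 0.5, 0.6]
width: 45.0
t: 55.38
ee_pos: [617.2, -169.7, 104.1]
orientation: [-2.199, 0.045, 2.201]
ft_force: [-0.4, 0.8, -0.6]
width: 44.9
t 55.433
ee_pos [ 617.455 -169.666  104.305]
orientation [-2.199  0.045  2.201]
ft_force [ 0.45   0.492 -0.465]
width 45.063
[[-0.001 -0.042 -0.999]
 [ 0.    -0.999  0.042]
 [-1.    -0.     0.001]]
from [ 617.5 -169.7  104.3] -92.4 to [ 622.  -171.3   27. ] -92.5 dist/row 15.5 turn/row 0.0004
tool total x 0.0773 y 0.0014 z -0.0046  per row x 0.0155 y 0.0003 z -0.0009
```

View pics/w26.png

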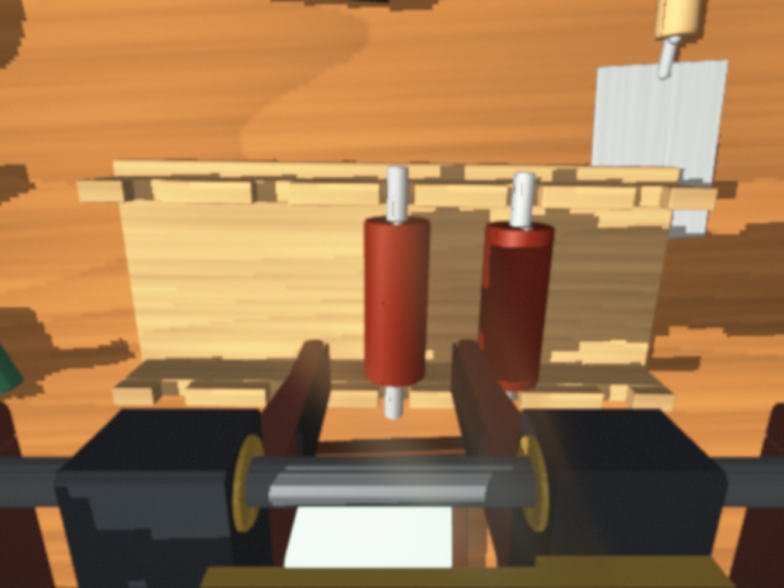

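```bash
python3 - <<'E'
from h import *
o=ctrl.get_obs(); d=vision.get_image("wrist"); c=cam(o,d)
p=ray(c,397.5/1.4,220/1.4,45); q=ray(c,394/1.4,383/1.4,45); m=(p+q)/2; print(p.round(1),q.round(1),m.round(1)); plan([m[0]-1,m[1]+.5,27],-92.5,8)
E
```

```text
[ 663.2 -176.    45. ] [ 580.  -171.2   45. ] [ 621.6 -173.6   45. ]
from [ 617.6 -169.8  104.5] -92.4 to [ 620.59215107 -173.06707447   27.        ] -92.5 dist/row 9.7 turn/row 0.0002
tool total x 0.0775 y 0.0032 z -0.0031  per row x 0.0097 y 0.0004 z -0.0004
```

```bash
python3 -m crank '[[[0.01,0.0027,-0.003],[0.012,0,0],0.045],[[0.02,0,0],[0,0,0],0.045],[[0.022,0,0],[0,0,0],0.045],[[0.015,0,0],[0,0,0],0.045],[[0.008,0,0],[0,0,0],0.045],[[0.003,0,0],[0,0,0],0.045],[[0,0,0],[0,0,0],0.045],[[0,0,0],[0,0,0],0.04]]'
python3 - <<'E'
from h import *
snap("wrist","w27.png",1); st()
E
```

```text
t: 56.15
ee_pos: [621.0, -174.4, 26.9]
orientation: [-2.194, 0.062, 2.192]
ft_force: [-0.0, 0.0, -0.1]
width: 41.6
t 56.2
ee_pos [ 621.201 -174.479   27.353]
orientation [-2.195  0.062  2.192]
ft_force [0.158 0.289 0.37 ]
width 40.418
[[ 0.001 -0.056 -0.998]
 [-0.    -0.998  0.056]
 [-1.     0.    -0.001]]
```

View pics/w27.png

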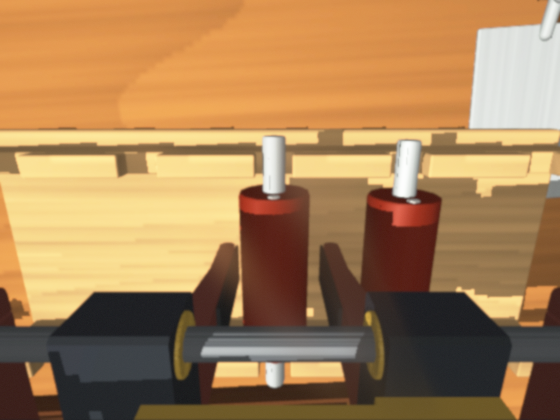

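```bash
python3 -m crank '[[[0,-0.0018,0],[0,0,0],0.038],[[0,0,0],[0,0,0],0.036],[[0,0,0],[0,0,0],0.034],[[0,0,0],[0,0,0],0.033],[[0,0,0],[0,0,0],0.0325],[[0,0,0],[0,0,0],0.0321],[[0,0,0],[0,0,0],0.0318],[[0,0,0],[0,0,0],0.0318]]'
python3 -m crank '[[[-0.003,0,0],[0,0,0],0.0318],[[-0.007,0,0],[0,0,0],0.0318],[[-0.015,0,0],[0,0,0],0.0318],[[-0.02,0,0],[0,0,0],0.0318],[[-0.015,-0.005,0.01],[0,0,0],0.0318],[[0,-0.012,0.02],[0,0,0],0.0318],[[0,-0.016,0.028],[-0.025,0,0],0.0318],[[0,-0.016,0.03],[-0.03,0,0],0.0318]]'
python3 - <<'E'
from h import *
snap("wrist","w28.png",1); st(); plan([438,-104,55],-90,8)
E
```

```text
t: 56.87
ee_pos: [620.7, -172.2, 26.6]
orientation: [-2.193, 0.061, 2.193]
ft_force: [-1.0, 1.7, 1.9]
width: 31.9
t: 57.53
ee_pos: [535.3, -119.4, 88.2]
orientation: [2.225, -0.001, -2.218]
ft_force: [-0.4, 0.0, -3.0]
width: 31.7
t 57.583
ee_pos [ 526.459 -115.861   86.463]
orientation [ 2.212  0.005 -2.23 ]
ft_force [-8.85   3.562 -3.75 ]
width 31.934
[[-0.008  0.003 -1.   ]
 [ 0.002 -1.    -0.003]
 [-1.    -0.002  0.008]]
from [ 526.5 -115.9   86.5] -89.9 to [ 438. -104.   55.] -90 dist/row 11.8 turn/row 0.0003
tool total x 0.0315 y -0.0121 z 0.0884  per row x 0.0039 y -0.0015 z 0.0111
```

View pics/w28.png

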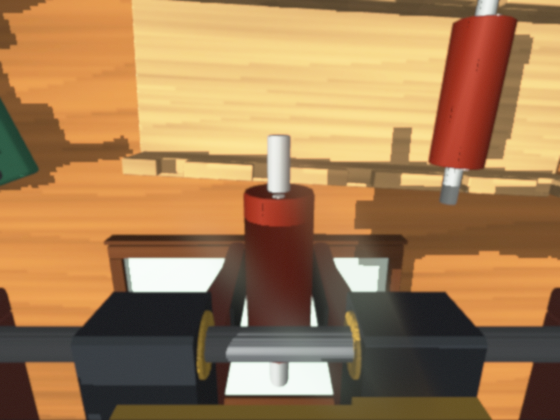

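```bash
python3 -m crank '[[[0,-0.002,0.026],[0,0,0],0.0318],[[0,-0.003,0.026],[0,0,0],0.0318],[[0.005,-0.003,0.022],[0,0,0],0.0318],[[0.01,-0.003,0.014],[0,0,0],0.0318],[[0.01,-0.002,0.006],[0,0,0],0.0318],[[0.01,0,0],[0,0,0],0.0318],[[0,0,0],[0,0,0],0.0318],[[0,0,0],[0,0,0],0.0318]]'
python3 - <<'E'
from h import *
st(); plan([438,-104,16],-90,8)
E
```

```text
t: 58.25
ee_pos: [442.1, -106.6, 51.7]
orientation: [-2.222, 0.001, 2.22]
ft_force: [-0.7, -0.4, -1.9]
width: 31.5
t 58.25
ee_pos [ 442.062 -106.646   51.706]
orientation [-2.222e+00  1.000e-03  2.220e+00]
ft_force [-0.699 -0.414 -1.872]
width 31.536
[[ 0.001 -0.001 -1.   ]
 [-0.    -1.     0.001]
 [-1.     0.    -0.001]]
from [ 442.1 -106.6   51.7] -90.1 to [ 438. -104.   16.] -90 dist/row 4.5 turn/row -0.0001
tool total x 0.0357 y -0.0026 z 0.0041  per row x 0.0045 y -0.0003 z 0.0005
```

Lower, release, then nudge with the faster pushing stroke.

```bash
python3 -m crank '[[[0.01,-0.0025,0.004],[0,0,0],0.0318],[[0.012,0,0],[0,0,0],0.0318],[[0.009,0,0],[0,0,0],0.0318],[[0.004,0,0],[0,0,0],0.0318],[[0.0012,0,0],[0,0,0],0.0318],[[0,0,0],[0,0,0],0.0318],[[0,0,0],[0,0,0],0.0318],[[0,0,0],[0,0,0],0.0325]]'
python3 -m crank '[[[0,0,0],[0,0,0],0.034],[[0,0,0],[0,0,0],0.038],[[0,0,0],[0,0,0],0.05],[[0,0,0],[0,0,0],0.07],[[0,0,0],[0,0,0],0.0878],[[0,0,0],[0,0,0],0.0878],[[0,0,0],[0,0,0],0.0878],[[0,0,0],[0,0,0],0.0878]]'
python3 - <<'E'
from h import *
watch(10,"m10.png"); st()
E
```

```text
t: 58.92
ee_pos: [437.6, -104.0, 15.8]
orientation: [-2.222, 0.001, 2.22]
ft_force: [-0.6, 0.5, -0.4]
width: 32.5
t: 59.58
ee_pos: [437.0, -103.8, 15.3]
orientation: [-2.221, 0.001, 2.221]
ft_force: [-0.0, 0.3, 0.9]
width: 74.4
59.58 tcp -103.8 y=-102.6 w56
59.63 tcp -103.8 y=-102.6 w56
59.68 tcp -103.8 y=-102.6 w56
59.73 tcp -103.8 y=-102.6 w56
59.78 tcp -103.8 y=-102.6 w56
59.83 tcp -103.8 y=-102.6 w56
59.88 tcp -103.8 y=-102.6 w56
59.93 tcp -103.8 y=-102.6 w56
59.98 tcp -103.8 y=-102.6 w56
60.03 tcp -103.8 y=-102.3 w55
t 60.083
ee_pos [ 437.061 -103.787   15.293]
orientation [-2.221e+00  1.000e-03  2.221e+00]
ft_force [ 0.21  -0.673  0.614]
width 88.007
[[ 0.    -0.001 -1.   ]
 [-0.    -1.     0.001]
 [-1.     0.    -0.   ]]
```

View pics/m10.png

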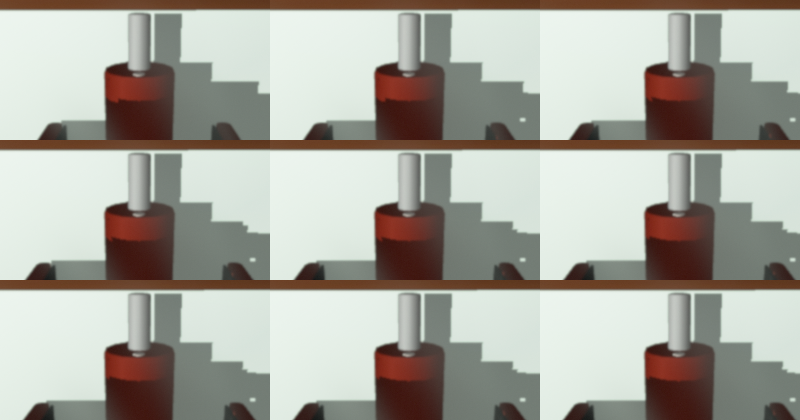

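```bash
python3 -m crank '[[[0,0.012,0],[0,0,0],0.0878],[[0,0.012,0],[0,0,0],0.0878],[[0,0,0],[0,0,0],0.0878],[[0,0,0],[0,0,0],0.0878],[[0,0.009,0],[0,0,0],0.0878],[[0,0.009,0],[0,0,0],0.0878],[[0,-0.022,0],[0,0,0],0.0878],[[0,-0.01,0],[0,0,0],0.0878]]'
python3 - <<'E'
from h import *
watch(22,"m11.png")
E
```

```text
t: 60.75
ee_pos: [436.7, -113.1, 15.3]
orientation: [-2.22, 0.002, 2.221]
ft_force: [-0.4, -0.2, 0.2]
width: 87.8
60.75 tcp -113.1 y=-127.3 w61
60.80 tcp -111.8 y=-130.2 w63
60.85 tcp -112.5 y=-131.9 w64
60.90 tcp -113.1 y=-133.4 w66
60.95 tcp -113.5 y=-134.0 w65
61.00 tcp -113.8 y=-133.7 w64
61.05 tcp -113.9 y=-133.6 w65
61.10 tcp -114.1 y=-133.6 w64
61.15 tcp -114.1 y=-133.4 w63
61.20 tcp -114.1 y=-133.6 w64
61.25 tcp -114.1 y=-133.6 w64
61.30 tcp -114.1 y=-133.6 w64
61.35 tcp -114.0 y=-133.8 w65
61.40 tcp -114.0 y=-133.7 w65
61.45 tcp -113.9 y=-133.4 w64
61.50 tcp -113.9 y=-133.6 w63
61.55 tcp -113.9 y=-133.8 w64
61.60 tcp -113.8 y=-133.8 w64
61.65 tcp -113.8 y=-133.8 w64
61.70 tcp -113.8 y=-133.7 w64
61.75 tcp -113.8 y=-134.0 w65
61.80 tcp -113.8 y=-133.7 w64
```

View pics/m11.png

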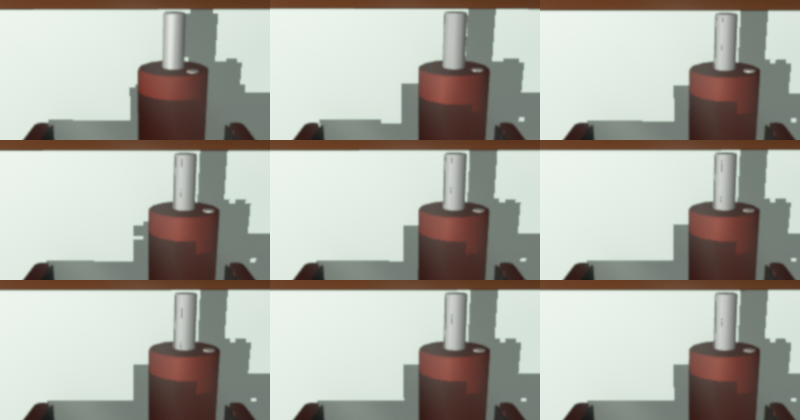

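```bash
python3 -m crank '[[[0,0.012,0],[0,0,0],0.07],[[0,0.009,0],[0,0,0],0.055],[[0,0,0],[0,0,0],0.045],[[0,0,0],[0,0,0],0.04],[[0,0,0],[0,0,0],0.037],[[0,0,0],[0,0,0],0.035],[[0,0,0],[0,0,0],0.035],[[0,0,0],[0,0,0],0.034]]'
python3 -m crank '[[[0,0,0],[0,0,0],0.033],[[0,0,0],[0,0,0],0.0323],[[0,0,0],[0,0,0],0.0318],[[0,0,0],[0,0,0],0.0318],[[-0.003,0,0],[0,0,0],0.0318],[[-0.007,0,0],[0,0,0],0.0318],[[-0.015,0,0],[0,0,0],0.0318],[[-0.025,0,0],[0,0,0],0.0318]]'
python3 - <<'E'
from h import *
vision.get_image("scene"); vision.get_image("scene")
o,d=snap("wrist","w29.png"); st(); c=cam(o,d); z=o["ee_pos"][2]+14.5; print(ray(c,279,138,z),ray(c,278,381,z))
plan([603.4,179.4,130],-71,11)
E
```

```text
t: 62.52
ee_pos: [436.9, -134.5, 15.3]
orientation: [-2.221, 0.001, 2.221]
ft_force: [-0.0, 0.3, 0.3]
width: 38.1
t: 63.18
ee_pos: [435.3, -134.3, 64.7]
orientation: [-2.216, -0.0, 2.225]
ft_force: [0.3, -0.9, -2.2]
width: 31.8
t 63.333
ee_pos [ 438.181 -135.213   66.722]
orientation [ 2.225e+00 -2.000e-03 -2.217e+00]
ft_force [ 0.478 -0.083 -2.63 ]
width 31.797
[[ 0.004 -0.001 -1.   ]
 [-0.001 -1.     0.001]
 [-1.     0.001 -0.004]]
[ 503.60114948 -136.59927572   82.48532429] [ 377.41603614 -136.10560617   82.48532429]
from [ 438.2 -135.2   66.7] -90.1 to [603.4 179.4 130. ] -71 dist/row 32.8 turn/row -0.0302
-0.0058 -0.0286 -0.0150 | -0.0302
-0.0058 -0.0282 -0.0158 | -0.0302
-0.0058 -0.0277 -0.0167 | -0.0302
-0.0058 -0.0271 -0.0175 | -0.0302
-0.0058 -0.0266 -0.0183 | -0.0302
-0.0058 -0.0260 -0.0191 | -0.0302
-0.0058 -0.0254 -0.0199 | -0.0302
-0.0058 -0.0248 -0.0207 | -0.0302
-0.0058 -0.0242 -0.0214 | -0.0302
-0.0058 -0.0235 -0.0221 | -0.0302
-0.0058 -0.0229 -0.0228 | -0.0302
```

View pics/w29.png

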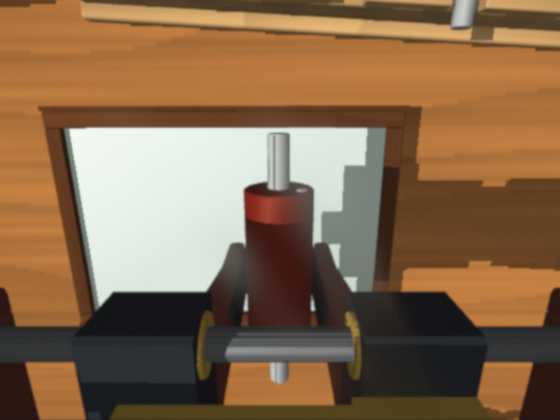

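```bash
python3 -m crank '[[[-0.01,-0.019,-0.01],[-0.03,0,0],0.0318],[[-0.011,-0.0282,-0.0158],[-0.03,0,0],0.0318],[[-0.011,-0.0277,-0.0167],[-0.03,0,0],0.0318],[[-0.011,-0.0271,-0.0175],[-0.03,0,0],0.0318],[[-0.01,-0.0266,-0.0183],[-0.03,0,0],0.0318],[[-0.01,-0.026,-0.019],[-0.03,0,0],0.0318],[[0,-0.0254,-0.02],[-0.03,0,0],0.0318],[[0,-0.0248,-0.0207],[-0.03,0,0],0.0318]]'
python3 -m crank '[[[0,-0.0242,-0.0214],[-0.03,0,0],0.0318],[[0,-0.0235,-0.022],[-0.03,0,0],0.0318],[[0,-0.02,-0.018],[-0.032,0,0],0.0318],[[0,-0.012,-0.01],[0,0,0],0.0318],[[0,0,0],[0,0,0],0.0318],[[0,0,0],[0,0,0],0.0318],[[0,0,0],[0,0,0],0.0318],[[0,0,0],[0,0,0],0.0318]]'
python3 - <<'E'
from h import *
st(); plan([603.4,179.4,75],-71,4)
E
```

```text
t: 64.0
ee_pos: [552.5, 85.8, 127.8]
orientation: [2.093, 0.253, -2.094]
ft_force: [0.2, -0.4, -1.4]
width: 31.8
t: 64.67
ee_pos: [598.2, 178.9, 127.8]
orientation: [2.041, 0.339, -2.044]
ft_force: [0.5, -0.6, -2.4]
width: 31.7
t 64.667
ee_pos [598.243 178.89  127.811]
orientation [ 2.041  0.339 -2.044]
ft_force [ 0.457 -0.615 -2.354]
width 31.699
[[-0.001  0.324 -0.946]
 [-0.001 -0.946 -0.324]
 [-1.     0.     0.002]]
from [598.2 178.9 127.8] -71.1 to [603.4 179.4  75. ] -71 dist/row 13.3 turn/row -0.0005
tool total x 0.0528 y 0.0012 z -0.0050  per row x 0.0132 y 0.0003 z -0.0013
```

```bash
python3 -m crank '[[[0.01,0,-0.003],[0,0,0],0.0318],[[0.013,0,-0.002],[0,0,0],0.0318],[[0.013,0,0],[0,0,0],0.0318],[[0.01,0,0],[0,0,0],0.0318],[[0.006,0,0],[0,0,0],0.0318],[[0.001,0,0],[0,0,0],0.0318],[[0,0,0],[0,0,0],0.0318],[[0,0,0],[0,0,0],0.0318]]'
python3 - <<'E'
from h import *
o,d=snap("wrist","w30.png",1.4); st(); 
im=cv2.imread("pics/w30.png"); cv2.imwrite("pics/w30z.png",cv2.resize(im[90:350,200:600],None,fx=2,fy=2,interpolation=cv2.INTER_CUBIC))
E
```

```text
t: 65.33
ee_pos: [604.1, 182.1, 75.4]
orientation: [2.042, 0.341, -2.042]
ft_force: [-0.0, 0.4, -1.8]
width: 32.2
t 65.383
ee_pos [604.279 182.155  75.716]
orientation [ 2.043  0.341 -2.041]
ft_force [ 0.308 -0.338 -3.392]
width 31.954
[[ 0.001  0.325 -0.946]
 [ 0.    -0.946 -0.325]
 [-1.     0.    -0.001]]
```

View pics/w30z.png

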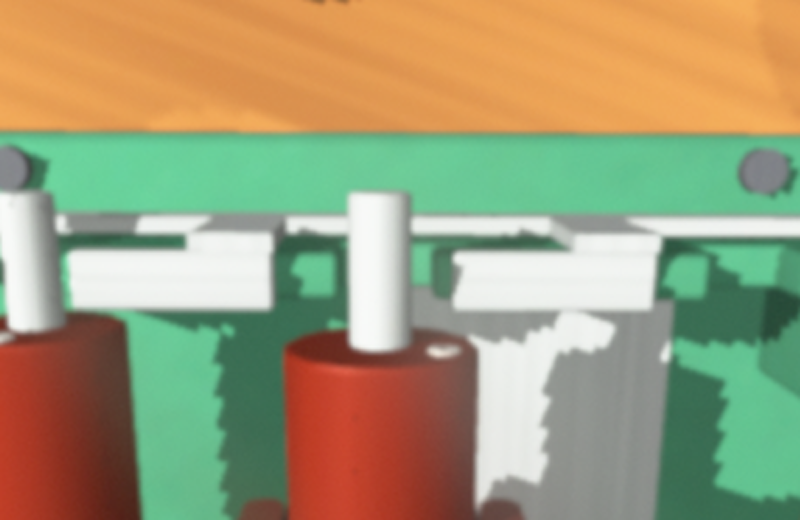

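```bash
python3 -m crank '[[[0.004,0.0007,0],[0,0,0],0.0318],[[0.005,0,0],[0,0,0],0.0318],[[0.005,0,0],[0,0,0],0.0318],[[0.004,0,0],[0,0,0],0.0318],[[0.002,0,0],[0,0,0],0.0318],[[0.0015,0,0],[0,0,0],0.0318],[[0,0,0],[0,0,0],0.0318],[[0,0,0],[0,0,0],0.0318]]'
python3 -m crank '[[[0.001,0,0],[0,0,0],0.0318],[[0,0,0],[0,0,0],0.0318],[[0,0,0],[0,0,0],0.0325],[[0,0,0],[0,0,0],0.034],[[0,0,0],[0,0,0],0.037],[[0,0,0],[0,0,0],0.041],[[0,0,0],[0,0,0],0.045],[[0,0,0],[0,0,0],0.045]]'
python3 -m crank '[[[-0.01,0,0],[0,0,0],0.045],[[-0.025,0,0],[0,0,0],0.045],[[-0.03,0,0],[0,0,0],0.045],[[0,0,0],[0.05,0,0],0.045],[[0,0,0],[0.12,0,0],0.045],[[0,0,0],[0.12,0,0],0.045],[[0,0,0],[0.085,0,0],0.045],[[0,0,0],[0,0,0],0.045]]'
python3 - <<'E'
from h import *
o,d=snap("wrist","w31.png",1.4); plan([612,-228,110],-92.5,12)
E
```

```text
t: 66.05
ee_pos: [604.2, 181.3, 53.8]
orientation: [2.042, 0.341, -2.042]
ft_force: [1.0, -0.7, -2.4]
width: 31.7
t: 66.72
ee_pos: [604.1, 181.3, 52.8]
orientation: [2.042, 0.341, -2.042]
ft_force: [-0.2, -0.2, 0.4]
width: 44.7
t: 67.38
ee_pos: [604.3, 181.4, 118.6]
orientation: [-2.198, 0.051, 2.197]
ft_force: [-0.4, 0.1, 0.4]
width: 45.1
from [604.2 181.4 118.5] -92.4 to [ 612. -228.  110.] -92.5 dist/row 34.1 turn/row 0.0001
tool total x 0.0085 y 0.4087 z -0.0250  per row x 0.0007 y 0.0341 z -0.0021
```

View pics/w31.png

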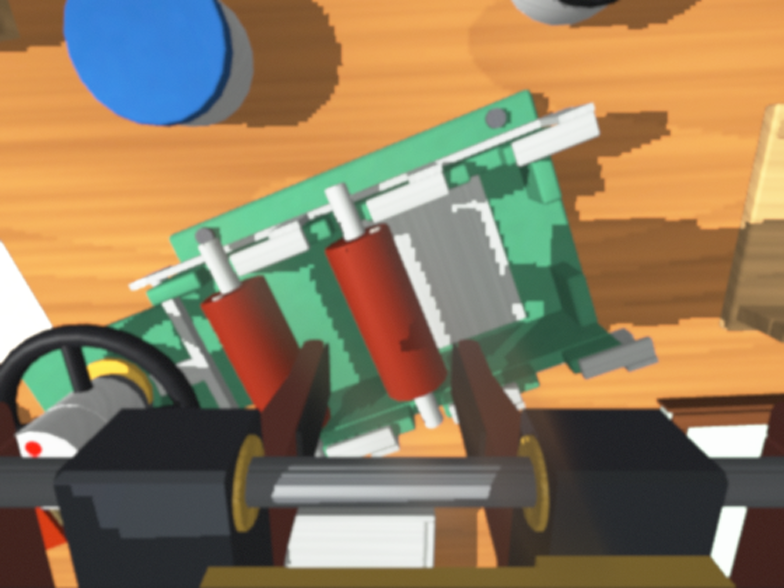

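C sits in the middle saddle. Now roller D.

```bash
python3 -m crank '[[[0,0.02,-0.001],[0,0,0],0.045],[[0,0.036,-0.002],[0,0,0],0.045],[[0,0.038,-0.002],[0,0,0],0.045],[[0,0.038,-0.002],[0,0,0],0.045],[[0,0.038,-0.002],[0,0,0],0.045],[[0,0.038,-0.002],[0,0,0],0.045],[[0,0.038,-0.002],[0,0,0],0.045],[[0,0.038,-0.002],[0,0,0],0.045]]'
python3 -m crank '[[[0.002,0.038,-0.003],[0,0,0],0.045],[[0.002,0.037,-0.003],[0,0,0],0.045],[[0.002,0.03,-0.003],[0,0,0],0.045],[[0.002,0.015,-0.002],[0,0,0],0.045],[[0.002,0.005,0],[0,0,0],0.045],[[0.004,0,0],[0,0,0],0.045],[[0,0,0],[0,0,0],0.045],[[0,0,0],[0,0,0],0.045]]'
python3 - <<'E'
from h import *
o,d=snap("wrist","w32.png",1.4); st()
E
```

```text
t: 68.1
ee_pos: [606.5, -104.9, 118.2]
orientation: [-2.201, 0.045, 2.201]
ft_force: [0.4, 0.3, 0.8]
width: 45.2
t: 68.77
ee_pos: [611.8, -226.5, 103.3]
orientation: [-2.198, 0.045, 2.201]
ft_force: [0.4, -0.1, -0.2]
width: 45.3
t 68.817
ee_pos [ 612.032 -226.571  103.599]
orientation [-2.199  0.045  2.201]
ft_force [ 0.308 -0.5    0.182]
width 45.113
[[-0.001 -0.042 -0.999]
 [ 0.001 -0.999  0.042]
 [-1.    -0.     0.001]]
```

View pics/w32.png

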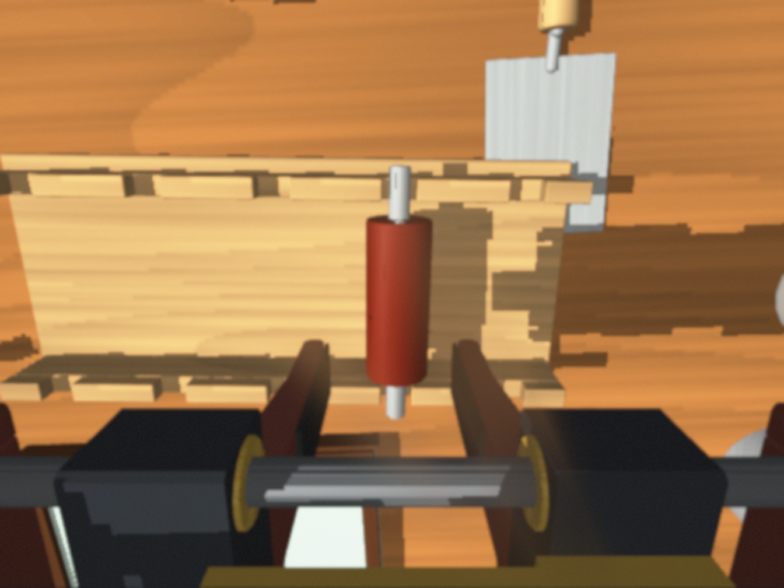

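```bash
python3 - <<'E'
from h import *
o=ctrl.get_obs(); d=vision.get_image("wrist"); c=cam(o,d)
p=ray(c,399/1.4,218/1.4,45); q=ray(c,396.5/1.4,383/1.4,45); m=(p+q)/2; print(p.round(1),q.round(1),m.round(1)); plan([m[0]-1,m[1]+1.4,27],-92.5,8)
E
```

```text
[ 658.8 -233.6   45. ] [ 574.9 -229.3   45. ] [ 616.8 -231.5   45. ]
from [ 612.2 -226.7  103.8] -92.4 to [ 615.82175347 -230.06405312   27.        ] -92.5 dist/row 9.6 turn/row 0.0002
tool total x 0.0768 y 0.0032 z -0.0038  per row x 0.0096 y 0.0004 z -0.0005
```

```bash
python3 -m crank '[[[0.01,0.0031,-0.004],[0.012,0,0],0.045],[[0.02,0,0],[0,0,0],0.045],[[0.022,0,0],[0,0,0],0.045],[[0.014,0,0],[0,0,0],0.045],[[0.008,0,0],[0,0,0],0.045],[[0.003,0,0],[0,0,0],0.045],[[0,0,0],[0,0,0],0.045],[[0,0,0],[0,0,0],0.04]]'
python3 - <<'E'
from h import *
snap("wrist","w33.png",1); st()
E
```

```text
t: 69.53
ee_pos: [616.5, -231.8, 27.3]
orientation: [-2.194, 0.062, 2.192]
ft_force: [0.3, 0.1, 0.8]
width: 41.6
t 69.583
ee_pos [ 616.72  -231.997   27.685]
orientation [-2.195  0.062  2.192]
ft_force [-0.048  0.053 -0.217]
width 40.838
[[ 0.001 -0.056 -0.998]
 [-0.001 -0.998  0.056]
 [-1.     0.001 -0.002]]
```

View pics/w33.png

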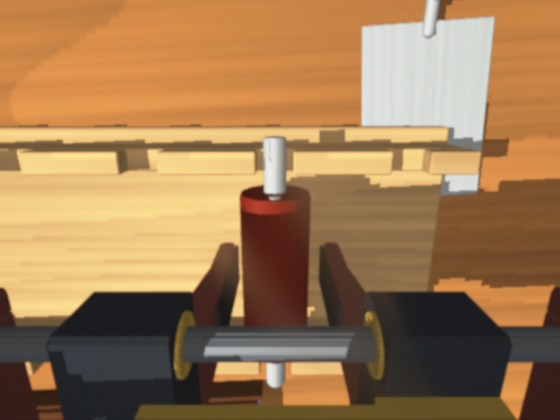

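```bash
python3 -m crank '[[[0,-0.0018,0],[0,0,0],0.038],[[0,0,0],[0,0,0],0.036],[[0,0,0],[0,0,0],0.034],[[0,0,0],[0,0,0],0.033],[[0,0,0],[0,0,0],0.0325],[[0,0,0],[0,0,0],0.0321],[[0,0,0],[0,0,0],0.0318],[[0,0,0],[0,0,0],0.0318]]'
python3 -m crank '[[[-0.003,0,0],[0,0,0],0.0318],[[-0.007,0,0],[0,0,0],0.0318],[[-0.015,0,0],[0,0,0],0.0318],[[-0.02,0,0],[0,0,0],0.0318],[[-0.015,-0.007,0.01],[0,0,0],0.0318],[[0,-0.014,0.02],[0,0,0],0.0318],[[0,-0.018,0.028],[-0.025,0,0],0.0318],[[0,-0.018,0.03],[-0.03,0,0],0.0318]]'
python3 -m crank '[[[0,-0.017,0.028],[0,0,0],0.0318],[[0,-0.016,0.027],[0,0,0],0.0318],[[0.005,-0.014,0.022],[0,0,0],0.0318],[[0.01,-0.01,0.012],[0,0,0],0.0318],[[0.01,-0.006,0.004],[0,0,0],0.0318],[[0.01,0,0],[0,0,0],0.0318],[[0,0,0],[0,0,0],0.0318],[[0,0,0],[0,0,0],0.0318]]'
python3 - <<'E'
from h import *
snap("wrist","w34.png",1); st(); plan([437.5,-104,15.5],-90,8)
E
```

```text
t: 70.25
ee_pos: [616.1, -230.0, 26.9]
orientation: [-2.193, 0.062, 2.193]
ft_force: [0.1, -1.2, 1.3]
width: 32.0
t: 70.92
ee_pos: [531.2, -168.6, 88.5]
orientation: [2.224, -0.001, -2.218]
ft_force: [-0.1, 0.5, -1.7]
width: 32.0
t: 71.58
ee_pos: [438.9, -106.1, 52.1]
orientation: [-2.222, 0.001, 2.22]
ft_force: [-0.1, -0.9, -1.5]
width: 32.2
t 71.633
ee_pos [ 439.154 -106.237   52.229]
orientation [-2.222e+00  2.000e-03  2.220e+00]
ft_force [-0.066  0.104 -2.118]
width 31.931
[[ 0.001 -0.001 -1.   ]
 [-0.    -1.     0.001]
 [-1.     0.    -0.001]]
from [ 439.2 -106.2   52.2] -90.1 to [ 437.5 -104.    15.5] -90 dist/row 4.6 turn/row -0.0001
tool total x 0.0367 y -0.0022 z 0.0017  per row x 0.0046 y -0.0003 z 0.0002
```

View pics/w34.png

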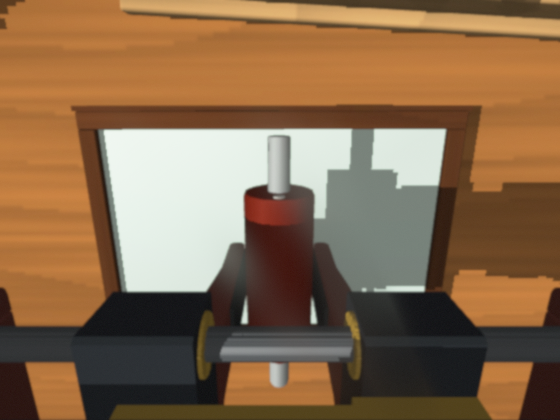

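```bash
python3 -m crank '[[[0.01,-0.002,0.0017],[0,0,0],0.0318],[[0.012,0,0],[0,0,0],0.0318],[[0.009,0,0],[0,0,0],0.0318],[[0.004,0,0],[0,0,0],0.0318],[[0.0015,0,0],[0,0,0],0.0318],[[0,0,0],[0,0,0],0.0318],[[0,0,0],[0,0,0],0.0318],[[0,0,0],[0,0,0],0.0325]]'
python3 -m crank '[[[0,0,0],[0,0,0],0.034],[[0,0,0],[0,0,0],0.038],[[0,0,0],[0,0,0],0.05],[[0,0,0],[0,0,0],0.07],[[0,0,0],[0,0,0],0.0878],[[0,0,0],[0,0,0],0.0878],[[0,0,0],[0,0,0],0.0878],[[0,0,0],[0,0,0],0.0878]]'
python3 - <<'E'
from h import *
watch(10,"m12.png"); st()
E
python3 -m crank '[[[0,0.012,0],[0,0,0],0.0878],[[0,0.012,0],[0,0,0],0.0878],[[0,0,0],[0,0,0],0.0878],[[0,0,0],[0,0,0],0.0878],[[0,0.009,0],[0,0,0],0.0878],[[0,0.009,0],[0,0,0],0.0878],[[0,-0.022,0],[0,0,0],0.0878],[[0,-0.01,0],[0,0,0],0.0878]]'
python3 - <<'E'
from h import *
watch(26,"m13.png")
E
```

```text
t: 72.3
ee_pos: [436.7, -103.9, 15.7]
orientation: [-2.222, 0.001, 2.22]
ft_force: [-0.3, 0.0, -1.0]
width: 32.2
t: 72.97
ee_pos: [436.2, -103.7, 15.3]
orientation: [-2.221, 0.001, 2.221]
ft_force: [-0.2, -0.2, -0.1]
width: 74.6
72.97 tcp -103.7 y=-102.5 w56
73.02 tcp -103.7 y=-102.5 w56
73.07 tcp -103.7 y=-102.5 w56
73.12 tcp -103.7 y=-102.5 w56
73.17 tcp -103.7 y=-102.5 w56
73.22 tcp -103.7 y=-102.5 w56
73.27 tcp -103.7 y=-102.5 w56
73.32 tcp -103.7 y=-102.5 w56
73.37 tcp -103.7 y=-102.3 w55
73.42 tcp -103.7 y=-102.5 w56
t 73.467
ee_pos [ 436.24  -103.725   15.267]
orientation [-2.221e+00  1.000e-03  2.221e+00]
ft_force [-0.044 -0.     0.092]
width 87.489
[[-0.    -0.001 -1.   ]
 [ 0.    -1.     0.001]
 [-1.    -0.     0.   ]]
t: 74.13
ee_pos: [435.9, -113.1, 15.3]
orientation: [-2.22, 0.002, 2.221]
ft_force: [-0.1, 0.3, 0.1]
width: 87.4
74.13 tcp -113.1 y=-127.0 w60
74.18 tcp -111.8 y=-129.7 w61
74.23 tcp -112.4 y=-131.9 w64
74.28 tcp -113.0 y=-133.1 w65
74.33 tcp -113.4 y=-134.2 w66
74.38 tcp -113.7 y=-134.3 w65
74.43 tcp -113.9 y=-134.0 w65
74.48 tcp -114.0 y=-133.9 w64
74.53 tcp -114.0 y=-134.0 w64
74.58 tcp -114.0 y=-134.2 w65
74.63 tcp -114.0 y=-134.2 w65
74.68 tcp -114.0 y=-133.9 w64
74.73 tcp -113.9 y=-133.9 w64
74.78 tcp -113.9 y=-134.1 w65
74.83 tcp -113.8 y=-133.8 w64
74.88 tcp -113.8 y=-134.0 w65
74.93 tcp -113.8 y=-133.7 w64
74.98 tcp -113.8 y=-133.9 w65
75.03 tcp -113.7 y=-133.9 w65
75.08 tcp -113.7 y=-133.9 w65
75.13 tcp -113.7 y=-134.1 w66
75.18 tcp -113.7 y=-133.9 w65
75.23 tcp -113.7 y=-134.1 w66
75.28 tcp -113.7 y=-134.3 w65
75.33 tcp -113.7 y=-134.1 w66
75.38 tcp -113.7 y=-134.3 w65
```

View pics/m13.png

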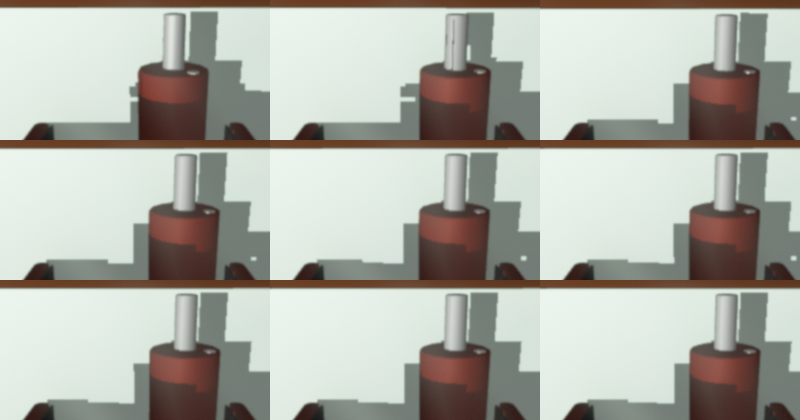

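```bash
python3 -m crank '[[[0,0.012,0],[0,0,0],0.07],[[0,0.009,0],[0,0,0],0.055],[[0,0,0],[0,0,0],0.045],[[0,0,0],[0,0,0],0.04],[[0,0,0],[0,0,0],0.037],[[0,0,0],[0,0,0],0.035],[[0,0,0],[0,0,0],0.035],[[0,0,0],[0,0,0],0.034]]'
python3 -m crank '[[[0,0,0],[0,0,0],0.033],[[0,0,0],[0,0,0],0.0323],[[0,0,0],[0,0,0],0.0318],[[0,0,0],[0,0,0],0.0318],[[-0.003,0,0],[0,0,0],0.0318],[[-0.007,0,0],[0,0,0],0.0318],[[-0.015,0,0],[0,0,0],0.0318],[[-0.025,0,0],[0,0,0],0.0318]]'
python3 - <<'E'
from h import *
vision.get_image("scene"); vision.get_image("scene")
o,d=snap("wrist","w35.png"); st(); c=cam(o,d); z=o["ee_pos"][2]+14.5; print(ray(c,279,138,z),ray(c,278,381,z))
plan([624.5,120.8,130],-71,10)
E
```

```text
t: 76.1
ee_pos: [436.2, -134.5, 15.3]
orientation: [-2.221, 0.001, 2.221]
ft_force: [-0.2, -0.1, 0.2]
width: 38.1
t: 76.77
ee_pos: [434.7, -134.2, 64.7]
orientation: [-2.216, -0.0, 2.225]
ft_force: [0.1, -0.1, -2.9]
width: 31.7
t 76.917
ee_pos [ 437.446 -135.142   66.745]
orientation [ 2.225e+00 -2.000e-03 -2.217e+00]
ft_force [-0.053 -1.007 -1.644]
width 31.984
[[ 0.004 -0.001 -1.   ]
 [-0.001 -1.     0.001]
 [-1.     0.001 -0.004]]
[ 502.81778493 -136.5148598    82.47539888] [ 376.63239783 -136.01607527   82.47539888]
from [ 437.4 -135.1   66.7] -90.1 to [624.5 120.8 130. ] -71 dist/row 32.3 turn/row -0.0333
-0.0063 -0.0256 -0.0187 | -0.0333
-0.0063 -0.0250 -0.0195 | -0.0333
-0.0063 -0.0243 -0.0203 | -0.0333
-0.0063 -0.0236 -0.0211 | -0.0333
-0.0063 -0.0229 -0.0219 | -0.0333
-0.0063 -0.0222 -0.0227 | -0.0333
-0.0063 -0.0214 -0.0234 | -0.0333
-0.0063 -0.0206 -0.0241 | -0.0333
-0.0063 -0.0198 -0.0248 | -0.0333
-0.0063 -0.0190 -0.0254 | -0.0333
```

View pics/w35.png

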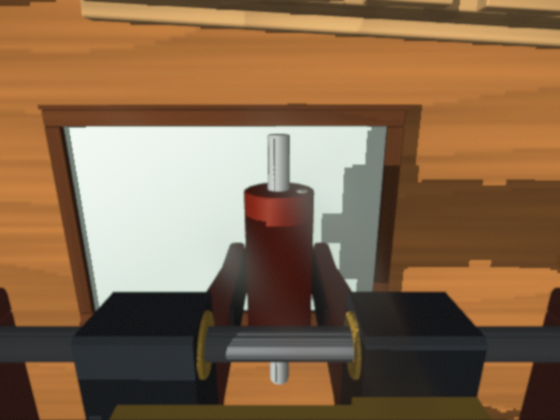

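```bash
python3 -m crank '[[[-0.01,-0.015,-0.011],[-0.033,0,0],0.0318],[[-0.012,-0.025,-0.0195],[-0.033,0,0],0.0318],[[-0.012,-0.0243,-0.0203],[-0.033,0,0],0.0318],[[-0.012,-0.0236,-0.0211],[-0.033,0,0],0.0318],[[-0.01,-0.0229,-0.0219],[-0.033,0,0],0.0318],[[-0.007,-0.0222,-0.0227],[-0.033,0,0],0.0318],[[0,-0.0214,-0.0234],[-0.033,0,0],0.0318],[[0,-0.0206,-0.0241],[-0.033,0,0],0.0318]]'
python3 -m crank '[[[0,-0.02,-0.0245],[-0.033,0,0],0.0318],[[0,-0.017,-0.021],[-0.035,0,0],0.0318],[[0,-0.009,-0.012],[0,0,0],0.0318],[[0,-0.004,-0.004],[0,0,0],0.0318],[[0,0,0],[0,0,0],0.0318],[[0,0,0],[0,0,0],0.0318],[[0,0,0],[0,0,0],0.0318],[[0,0,0],[0,0,0],0.0318]]'
python3 - <<'E'
from h import *
st(); plan([624.5,120.8,75],-71,4)
E
```

```text
t: 77.58
ee_pos: [578.7, 60.7, 127.7]
orientation: [2.08, 0.277, -2.081]
ft_force: [0.3, -0.1, -2.0]
width: 31.7
t: 78.25
ee_pos: [622.1, 123.6, 128.2]
orientation: [2.042, 0.339, -2.044]
ft_force: [0.3, 1.2, -3.1]
width: 31.8
t 78.25
ee_pos [622.061 123.559 128.175]
orientation [ 2.042  0.339 -2.044]
ft_force [ 0.257  1.2   -3.103]
width 31.832
[[-0.001  0.324 -0.946]
 [-0.    -0.946 -0.324]
 [-1.     0.     0.001]]
from [622.1 123.6 128.2] -71.1 to [624.5 120.8  75. ] -71 dist/row 13.3 turn/row -0.0005
tool total x 0.0532 y 0.0034 z -0.0014  per row x 0.0133 y 0.0008 z -0.0004
```

```bash
python3 -m crank '[[[0.01,0.002,-0.0005],[0,0,0],0.0318],[[0.013,0.002,0],[0,0,0],0.0318],[[0.013,0,0],[0,0,0],0.0318],[[0.01,0,0],[0,0,0],0.0318],[[0.006,0,0],[0,0,0],0.0318],[[0.001,0,0],[0,0,0],0.0318],[[0,0,0],[0,0,0],0.0318],[[0,0,0],[0,0,0],0.0318]]'
python3 - <<'E'
from h import *
o,d=snap("wrist","w36.png",1.4); st(); 
im=cv2.imread("pics/w36.png"); cv2.imwrite("pics/w36z.png",cv2.resize(im[90:350,200:600],None,fx=2,fy=2,interpolation=cv2.INTER_CUBIC))
E
```

```text
t: 78.92
ee_pos: [624.9, 121.4, 75.3]
orientation: [2.042, 0.341, -2.042]
ft_force: [-0.5, -0.6, -1.7]
width: 31.6
t 78.967
ee_pos [625.019 121.41   75.695]
orientation [ 2.043  0.341 -2.041]
ft_force [ 0.088  0.643 -2.37 ]
width 31.552
[[ 0.001  0.325 -0.946]
 [ 0.    -0.946 -0.325]
 [-1.     0.    -0.001]]
```

View pics/w36z.png

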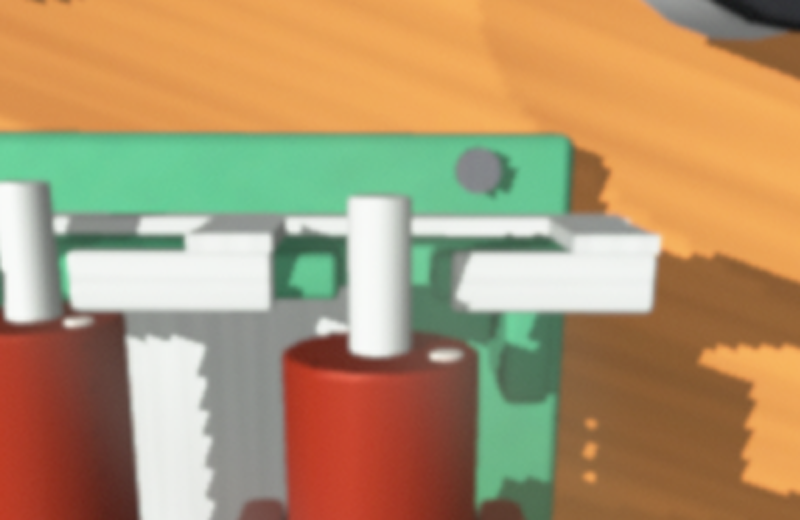

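```bash
python3 -m crank '[[[0.004,0.0007,0],[0,0,0],0.0318],[[0.005,0,0],[0,0,0],0.0318],[[0.005,0,0],[0,0,0],0.0318],[[0.004,0,0],[0,0,0],0.0318],[[0.002,0,0],[0,0,0],0.0318],[[0.0015,0,0],[0,0,0],0.0318],[[0,0,0],[0,0,0],0.0318],[[0,0,0],[0,0,0],0.0318]]'
python3 -m crank '[[[0.001,0,0],[0,0,0],0.0318],[[0,0,0],[0,0,0],0.0318],[[0,0,0],[0,0,0],0.0325],[[0,0,0],[0,0,0],0.034],[[0,0,0],[0,0,0],0.037],[[0,0,0],[0,0,0],0.041],[[0,0,0],[0,0,0],0.045],[[0,0,0],[0,0,0],0.045]]'
python3 -m crank '[[[-0.01,0,0],[0,0,0],0.045],[[-0.025,0,0],[0,0,0],0.045],[[-0.035,0,0],[0,0,0],0.05],[[-0.04,0,0],[0,0,0],0.06],[[-0.04,-0.01,0],[0,0,0],0.06],[[-0.02,-0.03,0],[0,0,0],0.06],[[0,-0.03,0],[0,0,0],0.06],[[0,0,0],[0,0,0],0.06]]'
python3 - <<'E'
from h import *
for i in range(3): vision.get_image("scene")
o,d=snap("wrist","w37.png",1.4); st(); plan([549.5,341.7,120],-5,10); print(ctrl.get_obs()["qpos"])
E
```

```text
t: 79.63
ee_pos: [624.8, 120.6, 53.7]
orientation: [2.042, 0.341, -2.042]
ft_force: [0.1, 0.6, -2.6]
width: 32.1
t: 80.3
ee_pos: [624.9, 120.6, 52.9]
orientation: [2.042, 0.341, -2.042]
ft_force: [-0.1, -0.6, -0.8]
width: 44.6
t: 80.97
ee_pos: [601.7, 190.7, 226.0]
orientation: [2.046, 0.346, -2.037]
ft_force: [-0.4, 0.3, -0.2]
width: 60.1
t 81.167
ee_pos [601.888 186.218 222.61 ]
orientation [ 2.041  0.341 -2.043]
ft_force [ 0.079 -0.526  0.654]
width 60.18
[[-0.001  0.325 -0.946]
 [-0.    -0.946 -0.325]
 [-1.     0.     0.001]]
from [601.9 186.2 222.6] -71.0 to [549.5 341.7 120. ] -5 dist/row 19.4 turn/row -0.1152
0.0103 -0.0164 -0.0001 | -0.1152
0.0103 -0.0163 -0.0020 | -0.1152
0.0103 -0.0160 -0.0038 | -0.1152
0.0103 -0.0154 -0.0057 | -0.1152
0.0103 -0.0146 -0.0074 | -0.1152
0.0103 -0.0137 -0.0090 | -0.1152
0.0103 -0.0126 -0.0105 | -0.1152
0.0103 -0.0113 -0.0119 | -0.1152
0.0103 -0.0098 -0.0131 | -0.1152
0.0103 -0.0083 -0.0142 | -0.1152
[ 2.81311881e-01  4.30852352e-01  1.61772736e+00 -3.48510496e-04
  1.09370291e+00  1.52122396e+00]
```

View pics/w37.png

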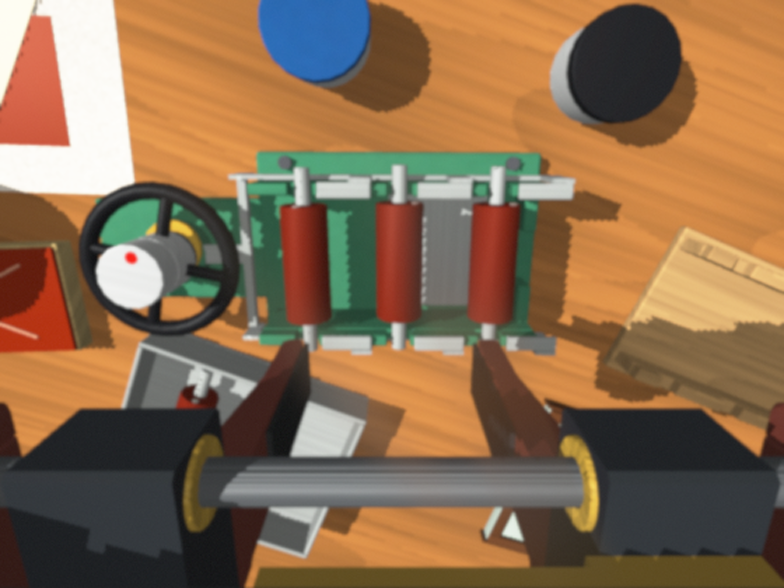

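```bash
python3 -m crank '[[[0,-0.0164,0],[-0.115,0,0],0.06],[[0,-0.0163,-0.002],[-0.115,0,0],0.06],[[0.005,-0.016,-0.0038],[-0.115,0,0],0.06],[[0.01,-0.0154,-0.0057],[-0.115,0,0],0.06],[[0.01,-0.0146,-0.0074],[-0.115,0,0],0.06],[[0.01,-0.0137,-0.009],[-0.115,0,0],0.06],[[0.01,-0.0126,-0.0105],[-0.115,0,0],0.06],[[0.01,-0.0113,-0.0119],[-0.115,0,0],0.06]]'
python3 -m crank '[[[0.01,-0.0098,-0.0131],[-0.115,0,0],0.06],[[0.01,-0.0083,-0.0142],[-0.115,0,0],0.06],[[0.01,0,0],[0,0,0],0.06],[[0.01,0,0],[0,0,0],0.06],[[0,0,0],[0,0,0],0.06],[[0,0,0],[0,0,0],0.06],[[0,0,0],[0,0,0],0.06],[[0,0,0],[0,0,0],0.06]]'
python3 - <<'E'
from h import *
o,d=snap("wrist","w38.png",1.4); st(); plan([549.5,340.3,66],-5,6)
E
```

```text
t: 81.83
ee_pos: [560.1, 310.5, 166.5]
orientation: [1.437, 1.043, -1.439]
ft_force: [-0.1, -0.4, -0.1]
width: 60.0
t: 82.5
ee_pos: [550.5, 341.7, 128.5]
orientation: [1.277, 1.164, -1.275]
ft_force: [0.3, -0.2, 0.7]
width: 60.1
t 82.55
ee_pos [550.402 341.907 128.543]
orientation [ 1.277  1.164 -1.275]
ft_force [ 0.413 -0.025  0.025]
width 60.036
[[ 0.001  0.996 -0.091]
 [ 0.001 -0.091 -0.996]
 [-1.     0.001 -0.001]]
from [550.4 341.9 128.5] -5.2 to [549.5 340.3  66. ] -5 dist/row 10.4 turn/row -0.0007
tool total x 0.0625 y -0.0008 z 0.0017  per row x 0.0104 y -0.0001 z 0.0003
```

View pics/w38.png

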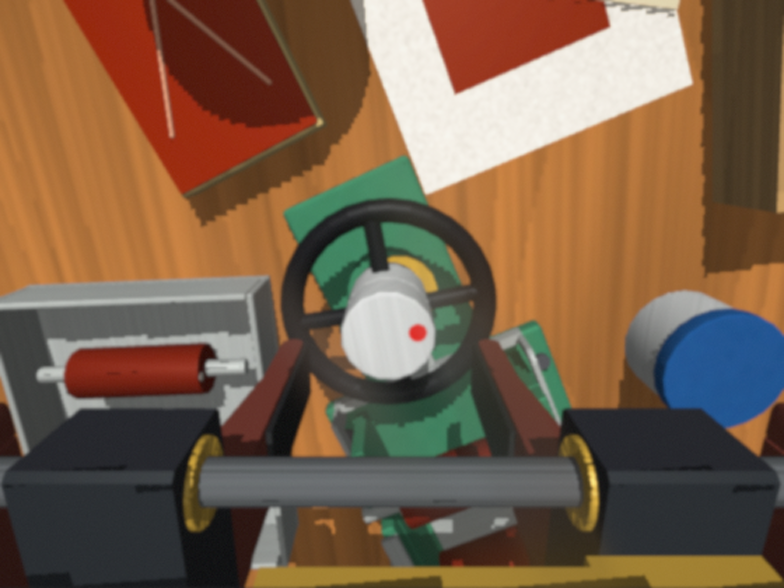

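```bash
python3 -m crank '[[[0.012,-0.0008,0.001],[0,0,0],0.06],[[0.016,0,0],[0,0,0],0.06],[[0.014,0,0],[0,0,0],0.06],[[0.01,0,0],[0,0,0],0.06],[[0.006,0,0],[0,0,0],0.06],[[0.003,0,0],[0,0,0],0.06],[[0,0,0],[0,0,0],0.05],[[0,0,0],[0,0,0],0.045]]'
python3 -m crank '[[[0,0,0],[0,0,0],0.035],[[0,0,0],[0,0,0],0.035],[[0,0,0],[0,0,0],0.035],[[0,0,0],[0,0,0],0.035],[[0,0,0],[0,0,0],0.035],[[0,0,0],[0.03,0,0],0.035],[[0,0,0],[0.05,0,0],0.035],[[0,0,0],[0.06,0,0],0.035]]'
python3 - <<'E'
from h import *
o=st(); print(np.round(o["moment"],2),yaw()[1])
E
```

```text
t: 83.22
ee_pos: [549.1, 341.5, 66.9]
orientation: [1.275, 1.165, -1.275]
ft_force: [-0.3, 0.0, -0.3]
width: 49.7
t: 83.88
ee_pos: [549.7, 342.0, 67.4]
orientation: [1.38, 1.09, -1.376]
ft_force: [1.5, 2.4, -0.1]
width: 42.4
t 83.883
ee_pos [549.698 341.995  67.398]
orientation [ 1.38   1.09  -1.376]
ft_force [ 1.455  2.378 -0.111]
width 42.37
[[ 0.002  0.973 -0.23 ]
 [ 0.001 -0.23  -0.973]
 [-1.     0.002 -0.002]]
[ 0.35 -0.37  0.28] -13.28258945540658
```

```bash
python3 -m crank '[[[0,0,0],[0.08,0,0],0.035],[[0,0,0],[0.08,0,0],0.035],[[0,0,0],[0.08,0,0],0.035],[[0,0,0],[0.08,0,0],0.035],[[0,0,0],[0.08,0,0],0.035],[[0,0,0],[0.08,0,0],0.035],[[0,0,0],[0.08,0,0],0.035],[[0,0,0],[0.08,0,0],0.035]]'
python3 - <<'E'
from h import *
o=st(); print(np.round(o["moment"],2),yaw()[1]); snap("wrist","w39.png")
E
```

```text
t: 84.55
ee_pos: [550.0, 341.9, 67.4]
orientation: [1.82, 0.661, -1.814]
ft_force: [2.7, -0.1, -0.2]
width: 42.5
t 84.55
ee_pos [549.957 341.88   67.372]
orientation [ 1.82   0.661 -1.814]
ft_force [ 2.658 -0.117 -0.197]
width 42.469
[[ 0.003  0.643 -0.766]
 [ 0.001 -0.766 -0.643]
 [-1.     0.001 -0.003]]
[ 0.13 -0.57  0.36] -50.002782914550814
```

View pics/w39.png

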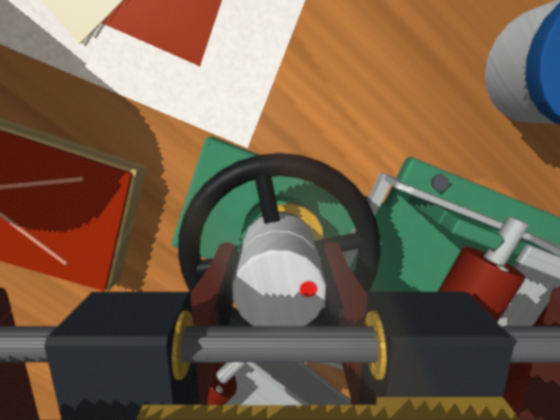

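```bash
python3 -m crank '[[[0,0,0],[0.06,0,0],0.035],[[0,0,0],[0.06,0,0],0.035],[[0,0,0],[0.06,0,0],0.035],[[0,0,0],[0.06,0,0],0.035],[[0,0,0],[0.06,0,0],0.035],[[0,0,0],[0.04,0,0],0.035],[[0,0,0],[0.04,0,0],0.035],[[0,0,0],[0,0,0],0.035]]'
python3 - <<'E'
from h import *
o=st(); print(np.round(o["moment"],2),yaw()[1])
E
python3 -m crank '[[[0,0,0],[0.03,0,0],0.035],[[0,0,0],[0.03,0,0],0.035],[[0,0,0],[0.03,0,0],0.035],[[0,0,0],[0.0,0,0],0.035],[[0,0,0],[0,0,0],0.035],[[0,0,0],[0,0,0],0.035],[[0,0,0],[0,0,0],0.035],[[0,0,0],[0,0,0],0.035]]'
python3 - <<'E'
from h import *
o=st(); print(np.round(o["moment"],2),yaw()[1]); snap("wrist","w40.png")
E
```

```text
t: 85.27
ee_pos: [550.0, 341.8, 67.4]
orientation: [2.05, 0.333, -2.045]
ft_force: [4.1, 1.1, 0.6]
width: 42.4
t 85.267
ee_pos [550.026 341.76   67.366]
orientation [ 2.05   0.333 -2.045]
ft_force [4.086 1.122 0.645]
width 42.447
[[ 0.003  0.316 -0.949]
 [ 0.001 -0.949 -0.316]
 [-1.    -0.    -0.003]]
[ 0.09 -0.77  0.29] -71.55773006156112
t: 85.93
ee_pos: [550.0, 341.7, 67.4]
orientation: [2.1, 0.247, -2.095]
ft_force: [4.3, 0.2, 1.0]
width: 42.4
t 85.933
ee_pos [549.996 341.733  67.399]
orientation [ 2.1    0.247 -2.095]
ft_force [4.261 0.171 1.044]
width 42.377
[[ 0.002  0.232 -0.973]
 [ 0.001 -0.973 -0.232]
 [-1.    -0.    -0.003]]
[ 0.07 -0.97  0.19] -76.59042649463623
```

View pics/w40.png

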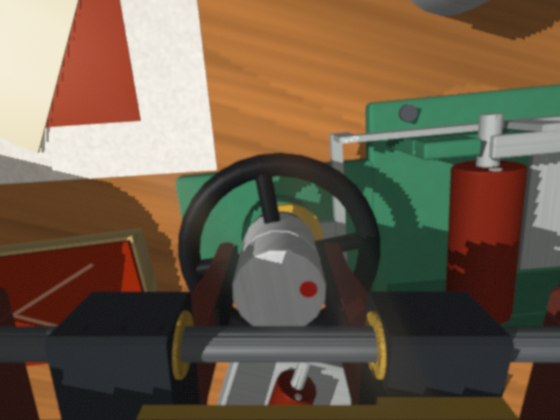

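```bash
python3 -m crank '[[[0,0,0],[0.03,0,0],0.035],[[0,0,0],[0.03,0,0],0.035],[[0,0,0],[0.03,0,0],0.035],[[0,0,0],[0.03,0,0],0.035],[[0,0,0],[0,0,0],0.035],[[0,0,0],[0,0,0],0.035],[[0,0,0],[0,0,0],0.035],[[0,0,0],[0,0,0],0.035]]'
python3 - <<'E'
from h import *
o=st(); print(np.round(o["moment"],2),yaw()[1]); snap("wrist","w41.png",1.4); snap("scene","s41.png")
im=cv2.imread("pics/s41.png"); cv2.imwrite("pics/s41z.png",cv2.resize(im[130:250,280:440],None,fx=5,fy=5,interpolation=cv2.INTER_CUBIC))
E
```

```text
t: 86.65
ee_pos: [550.1, 341.7, 67.4]
orientation: [2.165, 0.126, -2.159]
ft_force: [6.0, -0.7, -0.2]
width: 42.8
t 86.65
ee_pos [550.059 341.659  67.386]
orientation [ 2.165  0.126 -2.159]
ft_force [ 5.981 -0.708 -0.175]
width 42.81
[[ 0.003  0.116 -0.993]
 [ 0.    -0.993 -0.116]
 [-1.    -0.    -0.003]]
[ 0.03 -0.95  0.99] -83.3574068334511
```

View pics/w41.png

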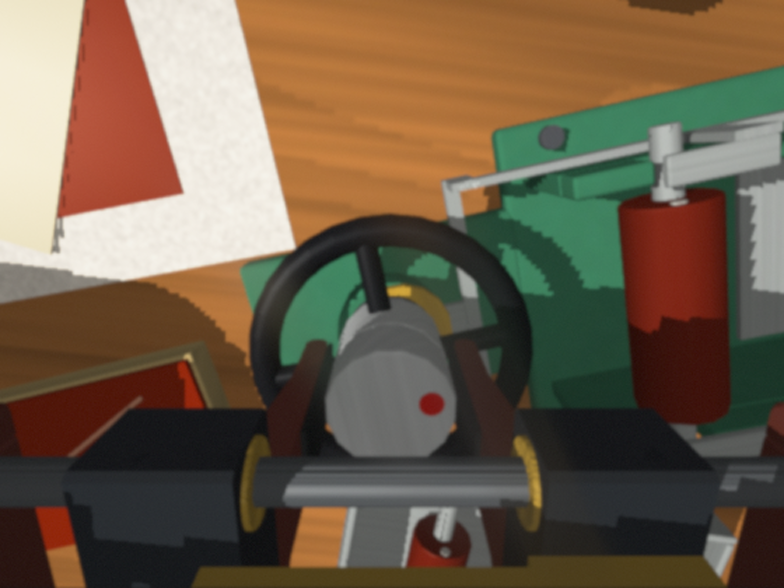

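View pics/s41z.png

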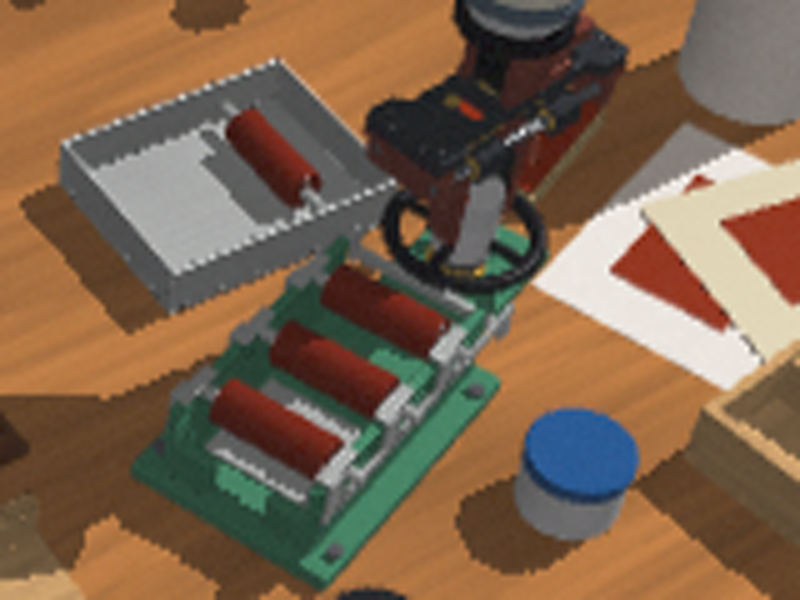

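```bash
python3 -m crank '[[[0,0,0],[0.03,0,0],0.035],[[0,0,0],[0.03,0,0],0.035],[[0,0,0],[0,0,0],0.035],[[0,0,0],[0,0,0],0.035],[[0,0,0],[0,0,0],0.035],[[0,0,0],[0,0,0],0.035],[[0,0,0],[0,0,0],0.035],[[0,0,0],[0,0,0],0.035]]'
python3 - <<'E'
from h import *
o=st(); print(np.round(o["moment"],2),yaw()[1]); snap("wrist","w42.png",1.4)
E
```

```text
t: 87.42
ee_pos: [548.9, 341.5, 67.3]
orientation: [2.194, 0.06, -2.193]
ft_force: [0.8, 0.7, 5.7]
width: 42.6
t 87.417
ee_pos [548.893 341.534  67.337]
orientation [ 2.194  0.06  -2.193]
ft_force [0.779 0.737 5.677]
width 42.621
[[ 0.     0.055 -0.998]
 [ 0.    -0.998 -0.055]
 [-1.    -0.    -0.   ]]
[ 0.04 -0.15  0.86] -86.84616332014124
```

View pics/w42.png

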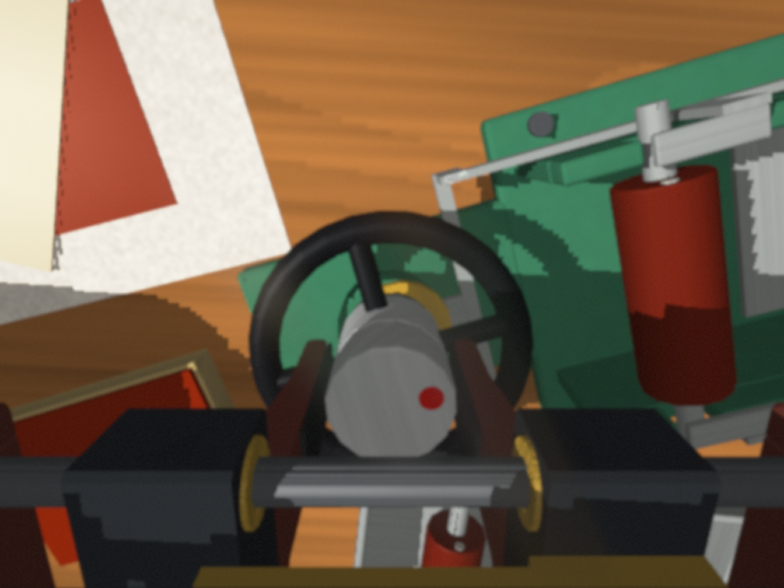

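```bash
python3 -m crank '[[[0,0,0],[0,0,0],0.043],[[0,0,0],[0,0,0],0.05],[[0,0,0],[0,0,0],0.06],[[0,0,0],[0,0,0],0.06],[[-0.01,0,0],[0,0,0],0.06],[[-0.03,0,0],[0,0,0],0.06],[[-0.04,0,0],[0,0,0],0.06],[[-0.04,0,0],[0,0,0],0.06]]'
python3 -m crank '[[[-0.03,0,0.01],[-0.07,0,0],0.06],[[0,0.03,0.01],[-0.1,0,0],0.06],[[0,0.035,0.01],[-0.1,0,0],0.06],[[0,0.035,0.0],[0,0,0],0.06],[[0,0.03,-0.01],[0,0,0],0.06],[[0,0.02,0],[0,0,0],0.06],[[0,0,0],[0,0,0],0.06],[[0,0,0],[0,0,0],0.06]]'
python3 - <<'E'
from h import *
for i in range(3): vision.get_image("scene")
snap("wrist","w43.png",1.4); st(); snap("scene","s43.png",1.4); o=ctrl.get_obs(); d=vision.get_image("wrist"); c=cam(o,d)
for z in(45,63): print(z,(proj(c,[549.7,340.3,z+52])*1.4).round(0))
E
```

```text
t: 88.13
ee_pos: [547.7, 340.7, 187.4]
orientation: [2.192, 0.055, -2.198]
ft_force: [0.7, -0.0, 0.5]
width: 59.8
t: 88.8
ee_pos: [566.7, 195.1, 217.1]
orientation: [2.049, 0.33, -2.05]
ft_force: [-0.8, -0.8, -0.2]
width: 60.0
t 89.0
ee_pos [566.229 197.024 216.843]
orientation [ 2.047  0.333 -2.048]
ft_force [-0.345  0.626  0.662]
width 60.002
[[-0.     0.317 -0.949]
 [ 0.    -0.949 -0.317]
 [-1.    -0.     0.   ]]
45 [150. 232.]
63 [135. 237.]
```

View pics/w43.png

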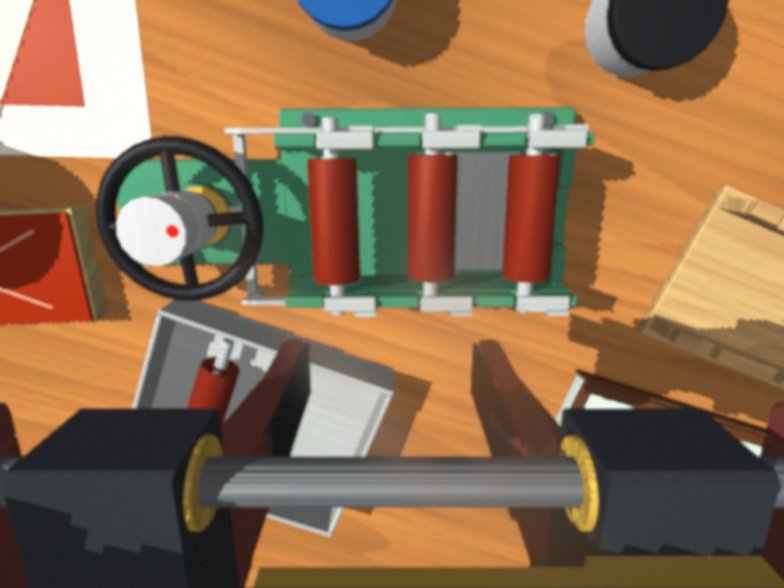

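View pics/s43.png

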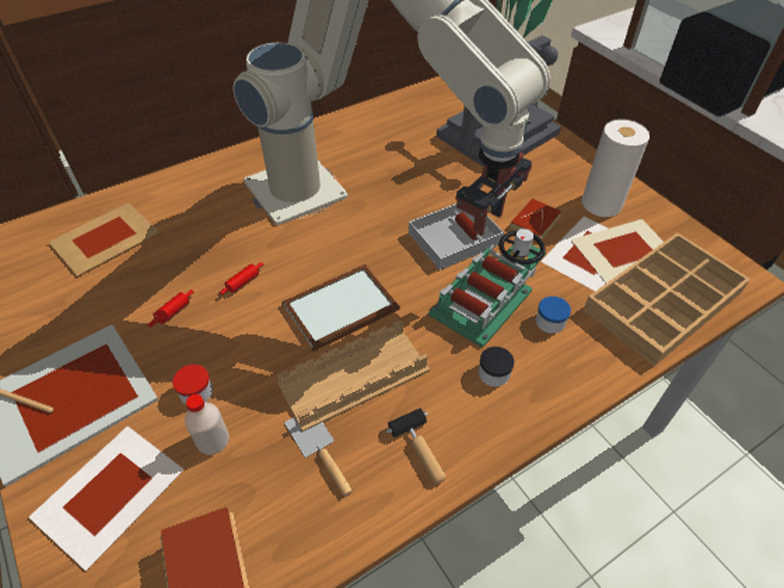

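```bash
python3 - <<'E'
from h import *
o=ctrl.get_obs(); d=vision.get_image("wrist"); c=cam(o,d); g=d["img"].max(2)
an=np.arange(0,360,1.5)
for r in(34,38,42):
    v=[]
    for a in an:
        q=proj(c,[549.7+r*np.cos(np.radians(a)),340.3+r*np.sin(np.radians(a)),60]); v.append(g[int(round(q[1])),int(round(q[0]))])
    print(r,an[np.array(v)<65])
E
```

```text
34 [ 13.5  15.   16.5  18.   19.5  21.  201.  202.5 204.  205.5 207.  208.5
 210.  286.5 288.  289.5 291.  292.5 294.  295.5 297.  298.5]
38 [ 15.   16.5  18.   19.5  21.  201.  202.5 204.  205.5 207.  208.5 210.
 286.5 288.  289.5 291.  292.5 294.  295.5 297.  298.5]
42 [ 15.   16.5  18.   19.5  73.5  76.5  79.5  81.   84.   85.5  87.   88.5
  90.   91.5  93.   94.5  96.   97.5  99.  100.5 102.  103.5 105.  106.5
 108.  148.5 150.  151.5 153.  154.5 156.  159.  163.5 201.  202.5 204.
 205.5 207.  208.5 210.  288.  289.5 291.  292.5 294.  295.5 297. ]
```

```bash
python3 - <<'E'
from h import *
print(workorder.close_job()); st()
E
```

```text
the job is handed in; nothing more can be done
None
the job is handed in; nothing more can be done
```

The carriage is back in order and the job is handed in, at about 89 s of the 210 s allowed. The hand-in gave no verdict.

- **Handwheel:** I seated it on the spindle before handling any rollers. In the last picture its hub top was at the fully home height. I turned it clockwise until the wrist moment rose to about 1 N m and the hub slipped in the grip. I took that as the stop.
- **Rollers:** four were on the rack.
  - **Tray:** the first rocked back after its nudge and is there now.
  - **Saddles:** the other three rolled on and stayed. They lie in the left, middle and right saddles with the keeper tongues over their shafts.
- **Other things:** the last scene picture shows the tins, bottle and tools where they started.

These checks were less certain or disagreed:

- **Rocking roller:** the first four nudges were unclear, because the finger slid or blocked it. The fifth showed it run out about 11 mm, come back and settle about 8 mm from its start, right at the limit. The first true roller ran only 8 to 13 mm past the finger; the other two ended 31 mm from where they began.
- **Dropped roller:** the rocking roller fell out of the light grip a few centimetres above the tray. It landed inside and lies flat.
- **Grip force:** it was never measured directly. I kept it light by closing the fingers only 0.1 to 0.2 mm tighter than the rubber, and I estimate 10 to 15 N.
- **Spindle angle:** the wheel's spokes put it near 1.5 rad rather than the stop's 1.4. I put this down to play in the splines and picture error.

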